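# Charge the rinse shaker and start it

### The job

Rinse the used grinding slugs: take each blue beaker that holds white ceramic slugs, tip it over the grey shaker tub so that all its slugs drain into the tub, and stand it upright on the green mat again; all three beakers end up standing on the mat. Then push the orange spacer block fully home, against the stop, into the narrow gap between the shaker's two steel cheeks, and only after that push the green start plunger all the way down and let it come up. Leave the tape, the marker, the jar and the tip box where they are.

Things in the scene. Friction and masses are not known exactly. Their poses are not given: they have to be found in the camera images.
- tub_floor (a point): Centre of the inner floor of the shaker's grey tub, 17 mm above the bench. Open square box, 190 x 190 mm inside, walls 5 mm thick along this frame's x and y, rim 82 mm above the bench (65 mm above this point). The shaker is fixed; all its frames have z up and the same axes; x points away from the robot.
- gap_mouth (a point): Middle of the spacer gap's entrance, at deck level (white deck, 12 mm above the bench). The gap lies between two fixed steel cheeks 26 mm apart, 60 mm long, 18 mm thick, 45 mm tall over the deck, open at the top and here; it runs along +x to a fixed stop, the white control housing (75 mm tall over the deck). Level deck reaches 105 mm in front of the entrance (-x). A tub wall is 49 mm beyond the +y cheek.
- gap_home (a point): Where the spacer's centre is when it is fully home in the gap (against the stop): 22.5 mm beyond gap_mouth in x and 16 mm above the deck. The spacer's near end then still stands 15 mm out of the cheeks. Same axes as gap_mouth.
- spacer_mid (a point): Centre of the orange spacer block: 75 mm long (its x axis), 22 mm wide (y), 32 mm tall (z), about 90 g; starts lying loose on the bench, upright, in front of the tub. Its two ends are alike.
- plunger (a joint): Stroke of the sprung green start plunger, in m: 0 up, 0.016 fully down. It is pushed straight down, takes about 9 N at full stroke and springs back up.
- plunger_top (a point): Centre of the top face of the green start plunger, a 34 mm wide round knob on a black 50 mm collar on the shaker's deck; its top is 44 mm above the bench when up and moves with the knob.
- mat: Thin flat green draining mat on the bench (1 mm thick, things stand at bench level), 300 mm along its x, 250 mm along its y; origin at its centre.
- beaker_a_mid (a point): Centre (45 mm up) of a blue plastic beaker, round, 90 mm tall, 61 mm across at the foot and 65 mm at the open rim, wall 3 mm, floor 5 mm, 70 g empty; z axis points to its mouth. Starts standing on the mat with up to three ceramic slugs inside, or empty.
- slug_a1_mid (a point): Centre of a white glazed ceramic slug, a smooth cylinder 20 mm across and 22 mm long (z axis), 25 g, slides on the beaker wall at a slope of about 20 degrees; starts in beaker_a; absent in some starts.
- slug_a2_mid (a point): Centre of a white glazed ceramic slug, a smooth cylinder 20 mm across and 22 mm long (z axis), 25 g, slides on the beaker wall at a slope of about 20 degrees; starts in beaker_a; absent in some starts.
- slug_a3_mid (a point): Centre of a white glazed ceramic slug, a smooth cylinder 20 mm across and 22 mm long (z axis), 25 g, slides on the beaker wall at a slope of about 20 degrees; starts in beaker_a; absent in some starts.
- beaker_b_mid (a point): Centre (45 mm up) of a blue plastic beaker, round, 90 mm tall, 61 mm across at the foot and 65 mm at the open rim, wall 3 mm, floor 5 mm, 70 g empty; z axis points to its mouth. Starts standing on the mat with up to three ceramic slugs inside, or empty.
- slug_b1_mid (a point): Centre of a white glazed ceramic slug, a smooth cylinder 20 mm across and 22 mm long (z axis), 25 g, slides on the beaker wall at a slope of about 20 degrees; starts in beaker_b; absent in some starts.
- slug_b2_mid (a point): Centre of a white glazed ceramic slug, a smooth cylinder 20 mm across and 22 mm long (z axis), 25 g, slides on the beaker wall at a slope of about 20 degrees; starts in beaker_b; absent in some starts.
- slug_b3_mid (a point): Centre of a white glazed ceramic slug, a smooth cylinder 20 mm across and 22 mm long (z axis), 25 g, slides on the beaker wall at a slope of about 20 degrees; starts in beaker_b; absent in some starts.
- beaker_c_mid (a point): Centre (45 mm up) of a blue plastic beaker, round, 90 mm tall, 61 mm across at the foot and 65 mm at the open rim, wall 3 mm, floor 5 mm, 70 g empty; z axis points to its mouth. Starts standing on the mat with up to three ceramic slugs inside, or empty.
- slug_c1_mid (a point): Centre of a white glazed ceramic slug, a smooth cylinder 20 mm across and 22 mm long (z axis), 25 g, slides on the beaker wall at a slope of about 20 degrees; starts in beaker_c; absent in some starts.
- slug_c2_mid (a point): Centre of a white glazed ceramic slug, a smooth cylinder 20 mm across and 22 mm long (z axis), 25 g, slides on the beaker wall at a slope of about 20 degrees; starts in beaker_c; absent in some starts.
- slug_c3_mid (a point): Centre of a white glazed ceramic slug, a smooth cylinder 20 mm across and 22 mm long (z axis), 25 g, slides on the beaker wall at a slope of about 20 degrees; starts in beaker_c; absent in some starts.
- tape: roll of yellow tape, 84 mm across, 22 mm high, flat on the bench; a bystander, to be left where it is. Origin at its underside.
- marker: red marker pen, 14 mm thick and 134 mm long, lying on the bench; a bystander, to be left where it is. Origin at its underside.
- jar: amber reagent jar, 70 mm across, 100 mm tall; a bystander, to be left where it is. Origin at its underside.
- tipbox: blue box of pipette tips, 120 x 85 x 60 mm; a bystander, to be left where it is. Origin at its underside.
Not all that is in view belongs to the job. What is shaped like the part that bears beaker_b_mid but pink is not meant.

How it is judged:
By the outcome, as a careful person would: the job done as asked, in the order asked, and still so for the second after the job is handed in, with the robot touching nothing.
Of slug_a1, slug_a2, slug_a3, slug_b1, slug_b2, slug_b3, slug_c1, slug_c2, slug_c3 only 4 to 6 are there at a start; the rules pass over those that are not, and their reading is None.
At some moment in a run one of spacer, beaker_a, beaker_b, beaker_c may be knocked a few centimetres aside while the robot is not near it.
It also fails if it takes over 210 s, if anything falls off the work surface, if the arm or the gripper's body presses on something with over 40 N, if the wrist force passes 120 N, or if a joint passes its speed limit or range.

### The arm

A 6-joint arm with a two-finger parallel gripper is mounted at the origin on the work surface. World frame = base frame: x ahead of the robot, y to its left, z up, the work surface at z = 0. Lengths are in mm, angles in rad, forces in N, time in s.
With the tool pointing down it reaches from about 350 to 950 mm from the base axis. Payload 17.4 kg.
Tool frame: the origin (TCP) lies midway between the tips of the shut fingers; the grasp point (between the pads) lies 19 mm behind it; z points along the fingers, y is the direction in which the jaws open and shut (so a half turn about z gives the same grasp; the last joint's range is limited). The gripper opens to 93 mm and grips with 3 to 60 N. Pads are 15 mm wide; open, the fingers measure 128 mm over their backs; the gripper's body (75 mm by 188 mm) begins 65 mm behind the grasp point.
Start: joints at [-1.206, 0.116, 1.442, -0, 1.584, -0.038], TCP at [264.589, -620.987, 218.646] pointing down, gripper open.
Joint ranges: [-2.83, 2.83], [-0.83, 2.19], [0.07, 2.5], [-1.14, 4.28], [0.01, 3], [-2.97, 2.97]. Speed limits (rad/s): [1.89, 1.89, 2.22, 3.14, 3.14, 3.14].

### API

Orientations are given as a unit quaternion [x, y, z, w].
In Python, from station import state, capture, finish_job gives the robot as it stands. The module is installed in compiled form; this text tells all that it offers.
- The arm moves only by the tool drive_tool, never from a script. Its argument "deltas" is a list that holds one entry, the list of rows, each a list of 5 numbers: the shift along the tool's x, y, z in mm, then the turn about the tool's z in degrees, then the finger opening in mm, from 0 to 93. In form: [[[x, y, z, twist, jaw], ...]]. A call has 1 to 5 rows; each row shifts and turns the commanded pose from where the row before left it, along the tool's axes as they then stand; what a row does not reach is not made up. A row lasts 1/12 s, in which the tool goes at most 41.7 mm and 7.16 degrees, less where a joint would pass 70% of its speed; a pose out of reach is approached as far as the arm can. A call with a gripper value outside its range is refused whole. The fingers move at their own pace and stop on an object; the grip force is fixed at half the most. Time passes only in rows, so rows that do not move let the fingers close. It gives the time, the measured TCP pose, the force and the opening at its end, in the units of the state.
- state(): the state, without advancing time (a new reading comes with each control period).
- capture(name): name is "scene" or "top" or "wrist"; returns a dict with "frame" (420x560x3 uint8, red, green, blue), "depth" (420x560 float32, mm along the optical axis (not along the pixel's ray), 0 where there is no reading), "intrinsics" (3x3 intrinsics, pixels), "dist" ([k1, k2, p1, p2, k3] as OpenCV has them; the pictures are not rectified), "extrinsics" (4x4, takes a point from camera to world coordinates); the wrist camera has in their place "hand_eye" (4x4, takes a point from camera to tool coordinates, whose origin is the TCP and whose axes are the flange's). Camera axes: x right, y down, z forward; pixel columns grow to the right and rows downward; lengths in mm; the calibration is good to about 2 mm. A picture is of the moment at which its call begins: read the wrist's pose just before it.
- finish_job(): hands the job in, once; it reports no verdict.
The state is a dict: "clock": time; "joints": joint angles; "joint_vel": joint speeds; "joint_torque": joint torques, N m; "eef_pos": TCP position; "eef_rot": TCP orientation; "wrist_force": force on the tool from outside, world axes, zero at the start; "torque": the same for the moment, N m; "width": finger opening in mm.
Only numpy, scipy, OpenCV 4.12 (cv2) and the standard library are available. Lean on these libraries where they do the work, as an engineer would, in place of code of your own. Each camera call takes 0.05 s, during which the arm holds its last target.

## Working session

There is one attempt and no reset: what is moved stays moved. The work goes in short steps, Python scripts to look and compute and a tool call to move; the robot and the scene stay as the last step left them, time stands still between calls to the robot, and variables do not carry over. Pictures are saved under pics/ and viewed, and the job is handed in when it is done.

Besides the shell and the picture viewer there is one more tool, called after "Request:" by a JSON object that holds its "op" and its "data". drive_tool: Moves the arm, as the interface text tells. Its arguments: {"type":"object","properties":{"deltas":{"type":"array"}},"required":["deltas"]}

```bash
mkdir -p pics; ls; cat > h.py <<'E'
import numpy as np, cv2
from station import state, capture
from scipy.spatial.transform import Rotation as R
def get(n):
    s=state(); c=capture(n)
    if n=="wrist":
        T=np.eye(4);T[:3,:3]=R.from_quat(s["eef_rot"]).as_matrix();T[:3,3]=s["eef_pos"]
        c["extrinsics"]=T@c["hand_eye"]
    return c
def save(c,f,box=None,sc=1):
    im=c["frame"][:,:,::-1]
    if box: im=im[box[1]:box[3],box[0]:box[2]]
    if sc!=1: im=cv2.resize(im,None,fx=sc,fy=sc,interpolation=cv2.INTER_CUBIC)
    cv2.imwrite("pics/"+f,im)
def ray(c,uv):
    uv=np.array(uv,float).reshape(-1,1,2)
    p=cv2.undistortPoints(uv,np.array(c["intrinsics"],float),np.array(c["dist"],float)).reshape(-1,2)
    d=np.c_[p,np.ones(len(p))]
    E=np.array(c["extrinsics"]);return E[:3,3],d@E[:3,:3].T
def plane(c,uv,z):
    o,d=ray(c,uv); return o+d*((z-o[2])/d[:,2])[:,None]
def cloud(c):
    h,w=c["depth"].shape
    v,u=np.mgrid[:h,:w]
    o,d=ray(c,np.stack([u,v],-1).reshape(-1,2))
    return (o+d*c["depth"].reshape(-1,1)).reshape(h,w,3)
def proj(c,P):
    E=np.linalg.inv(c["extrinsics"]);P=np.atleast_2d(P)
    return cv2.projectPoints((P@E[:3,:3].T+E[:3,3]).astype(float),np.zeros(3),np.zeros(3),np.array(c["intrinsics"],float),np.array(c["dist"],float))[0].reshape(-1,2)
E
python3 - <<'E'
from h import *
print(state())
for n in("scene","top","wrist"):
    c=get(n);save(c,n+"0.png");print(n,np.round(c["extrinsics"],3).tolist(),np.round(c["intrinsics"]).tolist())
E
```

```text
pics
{'clock': 0.0, 'joints': array([-1.20580482e+00,  1.16444960e-01,  1.44227610e+00, -1.91036702e-05,
        1.58396855e+00, -3.77749122e-02]), 'joint_vel': array([-0.00031776,  0.00046034,  0.0001877 , -0.00062201, -0.00094967,
        0.0010965 ]), 'joint_torque': array([ 1.55786489e-03, -7.21258664e+01, -6.22615314e+01,  7.79759511e-02,
        2.35646591e-02, -1.82828339e-04]), 'eef_pos': array([ 264.50570523, -620.79563868,  217.92610615]), 'eef_rot': array([ 9.79790716e-01,  2.00024631e-01, -9.87592554e-05, -5.39597789e-04]), 'wrist_force': array([-0.36329898,  0.52150896,  0.38453157]), 'torque': array([ 0.0187442 ,  0.0114405 , -0.05775225]), 'width': 93.02629720356431}
scene [[-0.524, 0.716, -0.461, 1223.765], [0.852, 0.438, -0.287, 443.733], [-0.004, -0.543, -0.839, 1274.659], [0.0, 0.0, 0.0, 1.0]] [[416.0, 0.0, 275.0], [0.0, 416.0, 209.0], [0.0, 0.0, 1.0]]
top [[0.004, -0.997, 0.076, 462.966], [-1.0, -0.006, -0.026, 40.297], [0.026, -0.076, -0.997, 1280.751], [0.0, 0.0, 0.0, 1.0]] [[416.0, 0.0, 275.0], [0.0, 416.0, 207.0], [0.0, 0.0, 1.0]]
wrist [[0.393, -0.883, -0.258, 336.942], [-0.919, -0.378, -0.109, -591.605], [-0.001, 0.28, -0.96, 385.879], [0.0, 0.0, 0.0, 1.0]] [[316.0, 0.0, 278.0], [0.0, 316.0, 209.0], [0.0, 0.0, 1.0]]
```

View pics/scene0.png

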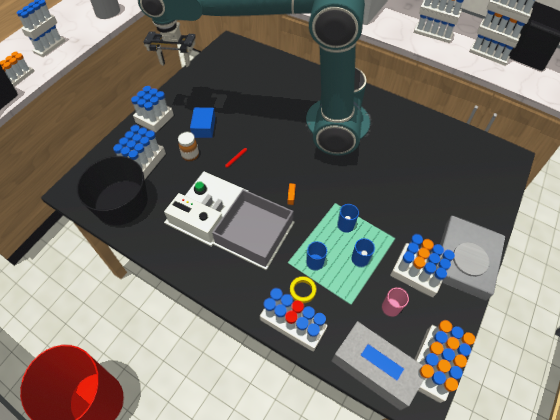

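View pics/top0.png

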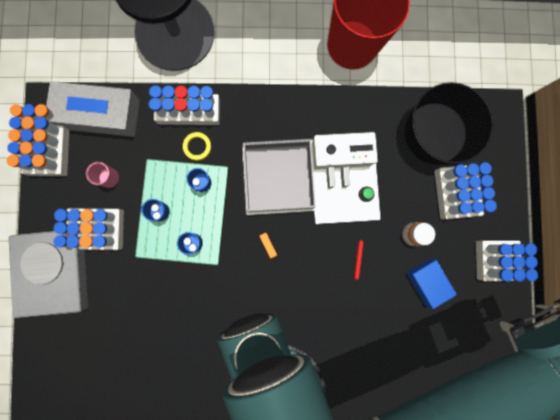

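View pics/wrist0.png

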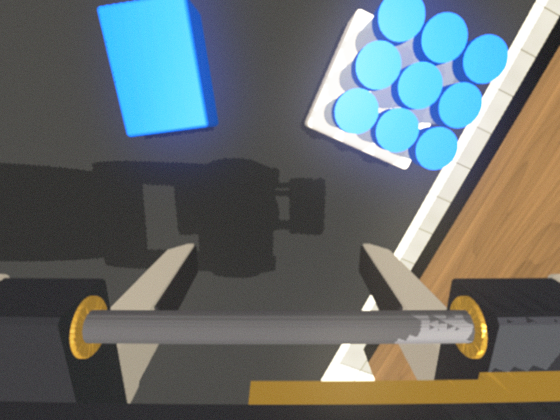

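```bash
python3 - <<'E'
from h import *
c=get("top");save(c,"t1.png",(135,150,230,270),6);save(c,"t2.png",(235,125,390,285),4)
im=cv2.cvtColor(c["frame"],cv2.COLOR_RGB2HSV)
P=cloud(c)
def comps(m,name,mn=30):
    n,l,st,ce=cv2.connectedComponentsWithStats(m.astype(np.uint8))
    for i in range(1,n):
        if st[i,4]>mn:
            q=P[l==i];q=q[np.isfinite(q[:,2])]
            print(name,st[i].tolist(),np.round(ce[i]),"xyz med",np.round(np.median(q,0)),"zmax",np.round(np.percentile(q[:,2],95)))
h,s,v=[im[...,i] for i in range(3)]
comps((h>8)&(h<18)&(s>180)&(v>150),"orange")
comps((h>22)&(h<33)&(s>150)&(v>120),"yellow")
comps((h>50)&(h<75)&(s>150)&(v>70),"green")
comps((h>65)&(h<90)&(s>50)&(s<150)&(v>120),"mat",500)
comps((h>105)&(h<125)&(s>150)&(v>50),"blue")
comps(((h<5)|(h>175))&(s>150)&(v>100),"red")
comps((s<40)&(v>180),"white",100)
E
```

```text
orange [36, 105, 11, 11, 99] [ 41. 110.] xyz med [823. 672. 130.] zmax 133.0
orange [11, 106, 10, 10, 77] [ 16. 110.] xyz med [820. 743. 130.] zmax 133.0
orange [22, 118, 11, 10, 92] [ 27. 122.] xyz med [785. 709. 129.] zmax 133.0
orange [10, 130, 9, 11, 78] [ 14. 135.] xyz med [749. 744. 129.] zmax 132.0
orange [34, 130, 12, 11, 94] [ 40. 135.] xyz med [749. 671. 129.] zmax 133.0
orange [21, 143, 11, 10, 91] [ 26. 148.] xyz med [713. 708. 129.] zmax 133.0
orange [8, 156, 10, 10, 82] [ 13. 161.] xyz med [677. 744. 130.] zmax 132.0
orange [33, 156, 12, 11, 98] [ 38. 160.] xyz med [678. 672. 129.] zmax 133.0
yellow [183, 132, 28, 29, 119] [196. 147.] xyz med [736. 253.  19.] zmax 25.0
yellow [186, 135, 21, 20, 68] [195. 141.] xyz med [764. 259.  19.] zmax 27.0
mat [135, 159, 93, 106, 5111] [174. 211.] xyz med [541. 326.   1.] zmax 5.0
blue [149, 85, 25, 26, 505] [161.  97.] xyz med [863. 338. 128.] zmax 132.0
blue [188, 86, 25, 25, 468] [200.  98.] xyz med [863. 225. 129.] zmax 132.0
blue [67, 97, 40, 16, 457] [ 87. 104.] xyz med [850. 559.  91.] zmax 95.0
blue [23, 104, 11, 12, 112] [
[... 1826 characters left out ...]
white [211, 95, 7, 26, 121] [215. 108.] xyz med [857. 192.  45.] zmax 51.0
white [163, 111, 47, 10, 182] [186. 117.] xyz med [826. 275.  45.] zmax 50.0
white [54, 127, 9, 47, 230] [ 59. 151.] xyz med [725. 657.  45.] zmax 49.0
white [312, 132, 68, 92, 4757] [345. 179.] xyz med [ 642. -198.   14.] zmax 89.0
white [243, 148, 67, 62, 3588] [277. 179.] xyz med [643.   5.  17.] zmax 22.0
white [104, 209, 15, 41, 242] [115. 227.] xyz med [498. 481.  45.] zmax 51.0
white [414, 223, 21, 22, 366] [424. 233.] xyz med [ 478. -418.   99.] zmax 103.0
white [483, 241, 37, 22, 186] [494. 246.] xyz med [ 452. -639.   44.] zmax 92.0
white [21, 243, 40, 41, 1282] [ 40. 263.] xyz med [390. 685.  72.] zmax 76.0
```

```bash
python3 - <<'E'
from h import *
c=get("scene");save(c,"s1.png",(280,190,400,310),5);save(c,"s2.png",(150,165,310,275),5)
E
```

```text
(no output)
```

View pics/t1.png

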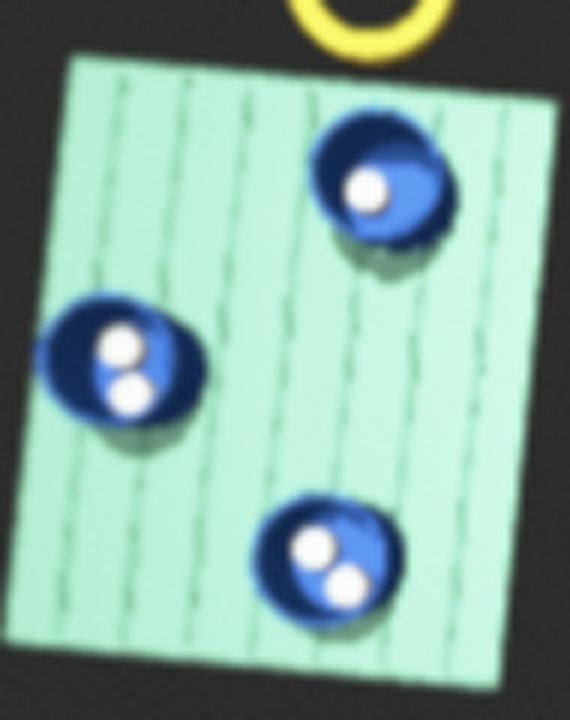

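View pics/t2.png

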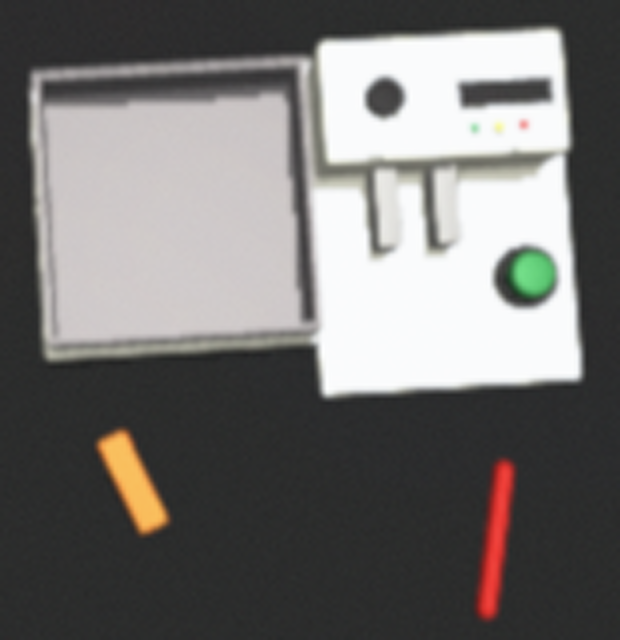

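View pics/s2.png

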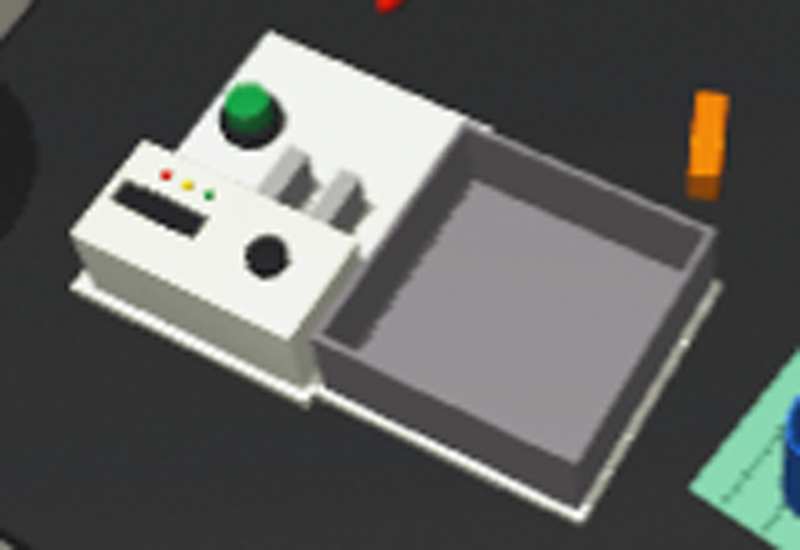

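View pics/s1.png

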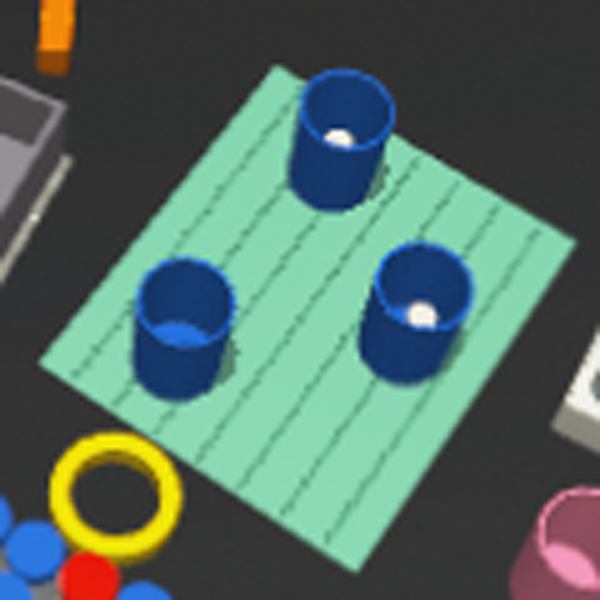

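```bash
cat > m.py <<'E'
from h import *
def circ(q):
    A=np.c_[2*q,np.ones(len(q))];s=np.linalg.lstsq(A,(q**2).sum(1),rcond=None)[0]
    return s[0],s[1],np.sqrt(s[2]+s[0]**2+s[1]**2)
def bluemask(c):
    im=cv2.cvtColor(c["frame"],cv2.COLOR_RGB2HSV);h,s,v=[im[...,i] for i in range(3)]
    return (h>100)&(h<128)&(s>120)
def beakers(cs=("top","scene")):
    for n in cs:
        c=get(n);P=cloud(c);m=bluemask(c)
        k=m&(P[...,2]>3)&(P[...,2]<100)&(P[...,1]>140)&(P[...,1]<460)&(P[...,0]>340)&(P[...,0]<760)
        k=cv2.morphologyEx(k.astype(np.uint8),cv2.MORPH_CLOSE,np.ones((5,5)))
        cts,_=cv2.findContours(k,cv2.RETR_EXTERNAL,cv2.CHAIN_APPROX_NONE)
        for ct in cts:
            if cv2.contourArea(ct)<100: continue
            mm=np.zeros(k.shape,np.uint8);cv2.drawContours(mm,[ct],-1,1,-1)
            q=P[(mm>0)&m&(P[...,2]>84)&(P[...,2]<96)]
            if len(q)<12: continue
            x,y,r=circ(q[:,:2]);print(n,"beaker rim",round(x),round(y),"r",round(r,1),"z",np.round(np.median(q[:,2]),1),"px",np.round(ct.reshape(-1,2).mean(0)),len(q))
def spacer(cs=("top","scene")):
    for n in cs:
        c=get(n);P=cloud(c)
        im=cv2.cvtColor(c["frame"],cv2.COLOR_RGB2HSV);h,s,v=[im[...,i] for i in range(3)]
        k=(h>6)&(h<22)&(s>130)&(v>100)&(P[...,2]>4)&(P[...,2]<60)&(P[...,0]>300)&(P[...,0]<700)&(P[...,1]>-250)&(P[...,1]<200)
        q=P[k];zt=np.percentile(q[:,2],85);
        uv=np.argwhere(k&(P[...,2]>zt-6))[:,::-1]
        w=plane(c,uv,32.)[:,:2].astype(np.float32)
        print(n,"spacer",[np.round(a,3) for a in cv2.minAreaRect(w)],"z",round(float(zt),1),len(uv))
E
python3 - <<'E'
from m import *
beakers();spacer()
for n in("top","scene"):
    c=get(n);P=cloud(c)
    k=(abs(P[...,2]-82)<4)&(P[...,0]>500)&(P[...,0]<800)&(P[...,1]>-95)&(P[...,1]<150)
    q=P[k][:,:2].astype(np.float32);print(n,"tub rim",cv2.minAreaRect(q),len(q))
    k=(abs(P[...,2]-87)<5)&(P[...,0]>600)&(P[...,0]<800)&(P[...,1]>-320)&(P[...,1]<-107)
    print("housing",cv2.minAreaRect(P[k][:,:2].astype(np.float32)))
    k=(abs(P[...,2]-57)<4)&(P[...,0]>550)&(P[...,0]<720)&(P[...,1]>-300)&(P[...,1]<-95)
    nn,l,st,ce=cv2.connectedComponentsWithStats(k.astype(np.uint8))
    for i in range(1,nn):
        if st[i,4]>10: print("cheek",ce[i],cv2.minAreaRect(P[l==i][:,:2].astype(np.float32)))
    im=cv2.cvtColor(c["frame"],cv2.COLOR_RGB2HSV);h,s,v=[im[...,i] for i in range(3)]
    k=(h>45)&(h<85)&(s>100)&(P[...,2]>38)&(P[...,2]<50)&(P[...,1]<-100)
    print("plunger",np.median(P[k],0),cv2.minAreaRect(P[k][:,:2].astype(np.float32)))
    k=(h>65)&(h<90)&(s>40)&(abs(P[...,2])<8)&(P[...,1]>100)&(P[...,1]<500)
    print("mat",cv2.minAreaRect(P[k][:,:2].astype(np.float32)))
    k=(v>200)&(s<40)&(abs(P[...,2]-12)<4)&(P[...,1]<-107)&(P[...,1]>-330)&(P[...,0]>450)&(P[...,0]<800)
    q=P[k][:,:2];print("deck",q.min(0),q.max(0),np.median(P[k][:,2]),cv2.minAreaRect(q.astype(np.float32)))
E
```

```text
top beaker rim 451 258 r 30.3 z 89.1 px [189. 243.] 56
top beaker rim 545 361 r 30.1 z 89.4 px [154. 210.] 74
top beaker rim 634 235 r 30.5 z 89.9 px [199. 180.] 62
scene beaker rim 638 234 r 30.8 z 88.7 px [316. 255.] 73
scene beaker rim 547 361 r 30.8 z 88.7 px [362. 252.] 71
scene beaker rim 452 257 r 30.6 z 88.6 px [347. 217.] 65
top spacer [array([443.298,  30.298]), array([73.36, 21.35]), np.float64(26.911)] z 34.0 171
scene spacer [array([447.437,  28.225]), array([76.861, 21.573]), np.float64(25.954)] z 34.3 98
top tub rim ((648.3701782226562, -0.8302841186523438), (201.0962371826172, 200.13487243652344), 3.851651191711426) 373
housing ((725.7084350585938, -196.39022827148438), (90.7109603881836, 180.08160400390625), 3.8708345890045166)
cheek [331.18918919 176.04504505] ((648.6947021484375, -151.47113037109375), (58.6527099609375, 33.17338180541992), 4.042294025421143)
cheek [346.12380952 175.64761905] ((651.3343505859375, -202.23165893554688), (60.313655853271484, 18.99049186706543), 6.524790287017822)
plunger [ 601.21222673 -270.21928404   43.21375472] ((601.6289672851562, 
[... 605 characters left out ...]
eek [206.07692308 199.21153846] ((646.8699951171875, -202.58099365234375), (43.08522033691406, 20.536876678466797), 2.7291829586029053)
cheek [216.82 204.  ] ((644.1211547851562, -157.7078857421875), (45.031280517578125, 17.829381942749023), 1.2836248874664307)
plunger [ 604.64814941 -269.39396328   43.67934582] ((605.21533203125, -269.645751953125), (30.848114013671875, 28.015132904052734), 72.67440032958984)
mat ((311.58856201171875, 272.3701171875), (818.0787353515625, 303.2021484375), 5.272156238555908)
deck [ 514.93007663 -314.38265764] [ 783.54136098 -108.81322902] 12.029268439111547 ((648.6490478515625, -210.45831298828125), (259.99273681640625, 190.91554260253906), 3.983464002609253)
```

```bash
cat > g.py <<'E'
import sys
from h import *
def go(x,y,z,yaw=None):
    s=state();r=R.from_quat(s["eef_rot"]).as_matrix();p=s["eef_pos"]
    d=r.T@(np.array([x,y,z])-p)
    psi=np.degrees(np.arctan2(r[1,0],r[0,0]))
    tw=None if yaw is None else (psi-yaw+180)%360-180
    print("t",round(s["clock"],2),"pos",np.round(p,1),"yaw",round(psi,2),"w",round(s["width"],1),"F",np.round(s["wrist_force"],1),"-> tool d",np.round(d,1),"twist",tw,"j",np.round(s["joints"],2))
if __name__=="__main__":
    a=[float(v) for v in sys.argv[1:]];go(*a)
E
echo
```

Request:
{"op": "drive_tool", "data": {"deltas": [[[0,0,0,6.4,93],[0,0,0,6.4,93],[0,0,0,6.4,93]]]}}

```text
clock: 0.8
eef_pos: [264.6, -621.0, 218.6]
eef_rot: [1.0, 0.031, 0.0, -0.0]
wrist_force: [-0.6, 0.6, 0.1]
width: 93.0
```

```bash
python3 g.py 451.5 257.5 190 3.9
```

```text
t 0.8 pos [ 264.6 -621.   218.6] yaw 3.57 w 93.0 F [-0.6  0.6  0.1] -> tool d [ 241.2 -865.1   28.7] twist -0.3332196094090989 j [-1.21  0.12  1.44  0.    1.58  0.3 ]
```

Request:
{"op": "drive_tool", "data": {"deltas": [[[11,-38,0,0,93],[11,-38,0,0,93],[11,-38,0,0,93],[11,-38,0,0,93],[11,-38,0,0,93]]]}}

```text
clock: 1.22
eef_pos: [306.6, -426.0, 218.5]
eef_rot: [0.999, 0.034, 0.0, 0.0]
wrist_force: [0.7, -0.0, 0.6]
width: 93.1
```

Request:
{"op": "drive_tool", "data": {"deltas": [[[11,-38,0,0,93],[11,-38,0,0,93],[11,-38,0,0,93],[11,-38,0,0,93],[11,-38,0,0,93]]]}}

```text
clock: 1.63
eef_pos: [348.4, -232.7, 218.8]
eef_rot: [0.999, 0.034, 0.0, 0.0]
wrist_force: [1.3, 0.1, -0.1]
width: 92.9
```

Request:
{"op": "drive_tool", "data": {"deltas": [[[11,-38,0,0,93],[11,-38,0,0,93],[11,-38,0,0,93],[11,-38,0,0,93],[11,-38,0,0,93]]]}}

```text
clock: 2.05
eef_pos: [390.5, -39.2, 219.1]
eef_rot: [0.999, 0.034, 0.001, 0.0]
wrist_force: [0.6, -1.1, -0.2]
width: 93.0
```

Request:
{"op": "drive_tool", "data": {"deltas": [[[11,-38,0,0,93],[11,-38,0,0,93],[11,-38,0,0,93],[11,-38,0,0,93],[11,-38,0,0,93]]]}}

```text
clock: 2.47
eef_pos: [432.5, 154.4, 219.0]
eef_rot: [0.999, 0.034, 0.001, -0.0]
wrist_force: [0.0, -0.4, 0.2]
width: 93.1
```

```bash
python3 g.py 451.5 257.5 190 3.9; python3 -c "
from m import *
beakers()"
```

```text
t 2.47 pos [432.5 154.4 219. ] yaw 3.91 w 93.1 F [ 0.  -0.4  0.2] -> tool d [  25.9 -101.5   29.1] twist 0.005229118078176498 j [ 0.29 -0.37  1.88 -0.    1.63  1.79]
top beaker rim 545 361 r 30.1 z 88.8 px [155. 210.] 67
top beaker rim 634 235 r 30.4 z 88.6 px [198. 180.] 67
scene beaker rim 638 233 r 30.7 z 89.4 px [316. 255.] 71
scene beaker rim 547 360 r 30.9 z 88.5 px [362. 252.] 75
scene beaker rim 452 257 r 30.5 z 88.4 px [347. 217.] 72
```

Request:
{"op": "drive_tool", "data": {"deltas": [[[9,-35,0,0,93],[9,-35,0,0,93],[8,-32,0,0,93],[0,0,20,0,93],[0,0,0,0,93]]]}}

```text
clock: 2.98
eef_pos: [450.9, 256.0, 195.6]
eef_rot: [0.999, 0.035, -0.002, 0.001]
wrist_force: [-0.4, -0.1, -2.0]
width: 92.7
```

```bash
python3 g.py 451.5 257.5 28 3.9; python3 -c "
from m import *
c=get('wrist');save(c,'w1.png');P=cloud(c);m=bluemask(c)
q=P[m&(abs(P[...,2]-90)<4)&(abs(P[...,0]-451)<60)&(abs(P[...,1]-257)<60)];print(len(q),circ(q[:,:2]),np.median(q[:,2]))
k=(P[...,2]>20)
"
```

```text
t 2.98 pos [450.9 256.  195.6] yaw 3.98 w 92.7 F [-0.4 -0.1 -2. ] -> tool d [  1.3  -1.7 167.6] twist 0.07841266457796792 j [ 0.47 -0.22  1.8  -0.    1.56  1.97]
887 (np.float64(451.512396838441), np.float64(256.48526091695965), np.float64(30.502773255292112)) 91.57680729210853
```

View pics/w1.png

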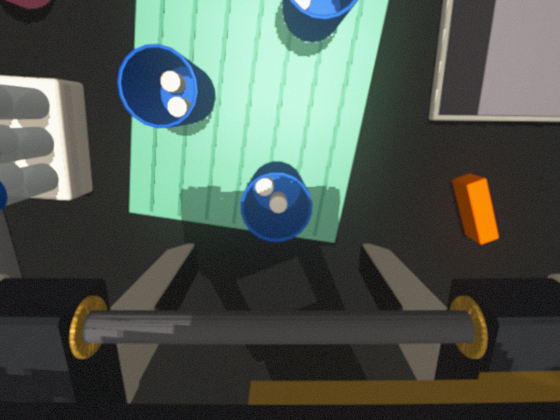

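Request:
{"op": "drive_tool", "data": {"deltas": [[[1,-1,38,0,93],[0,0,38,0,93],[0,0,38,0,93],[0,0,32,0,93],[0,0,23,0,93]]]}}

```text
clock: 3.45
eef_pos: [452.1, 255.1, 27.8]
eef_rot: [0.999, 0.033, -0.001, 0.0]
wrist_force: [-0.3, 0.0, -0.2]
width: 93.1
```

Request:
{"op": "drive_tool", "data": {"deltas": [[[0,0,0,0,70],[0,0,0,0,55],[0,0,0,0,50],[0,0,0,0,50],[0,0,0,0,50]]]}}

```text
clock: 3.87
eef_pos: [453.6, 257.1, 31.7]
eef_rot: [0.999, 0.034, 0.001, -0.001]
wrist_force: [0.4, 2.8, 7.2]
width: 64.8
```

Request:
{"op": "drive_tool", "data": {"deltas": [[[0,0,0,0,50],[0,0,0,0,50],[0,0,0,0,50],[0,0,-10,0,50],[0,0,-20,0,50]]]}}

```text
clock: 4.28
eef_pos: [451.7, 256.3, 59.0]
eef_rot: [0.999, 0.034, -0.001, 0.001]
wrist_force: [0.3, 0.3, -1.0]
width: 64.5
```

```bash
python3 g.py 451.5 257.5 200 3.9
```

```text
t 4.28 pos [451.7 256.3  59. ] yaw 3.88 w 64.5 F [ 0.3  0.3 -1. ] -> tool d [  -0.5   -1.1 -141. ] twist -0.016589893354250762 j [ 0.47 -0.13  1.95  0.    1.32  1.97]
```

```bash
cat > tub.py <<'E'
import sys
from h import *
from g import go
# tub frame, u along tool x from OUTER near face, v, hz = grasp height over rim
def T(hx,v,hz):
    a=np.radians(3.9);u=hx-100
    return (649+u*np.cos(a)-v*np.sin(a),-1+u*np.sin(a)+v*np.cos(a),82+hz-19)
if __name__=="__main__":
    go(*T(*[float(k) for k in sys.argv[1:4]]),3.9)
E
python3 tub.py -45 -20 28
```

```text
t 4.28 pos [451.7 256.3  59. ] yaw 3.88 w 64.5 F [ 0.3  0.3 -1. ] -> tool d [ 34.3 290.1 -31.8] twist -0.016589893354250762 j [ 0.47 -0.13  1.95  0.    1.32  1.97]
```

Request:
{"op": "drive_tool", "data": {"deltas": [[[0,0,-30,0,50],[0,0,-30,0,50],[0,10,-20,0,50],[0,30,0,0,50],[0,40,0,0,50]]]}}

```text
clock: 4.7
eef_pos: [458.3, 177.6, 142.2]
eef_rot: [0.999, 0.035, 0.001, -0.001]
wrist_force: [0.7, 0.7, -1.5]
width: 64.5
```

Request:
{"op": "drive_tool", "data": {"deltas": [[[3,40,0,0,50],[3,40,0,0,50],[4,40,0,0,50],[4,40,0,0,50],[5,30,0,0,50]]]}}

```text
clock: 5.12
eef_pos: [489.7, -14.1, 141.0]
eef_rot: [0.999, 0.033, 0.001, 0.0]
wrist_force: [0.2, 0.9, -1.4]
width: 64.5
```

```bash
python3 tub.py -45 -20 28
```

```text
t 5.12 pos [489.7 -14.1 141. ] yaw 3.84 w 64.5 F [ 0.2  0.9 -1.4] -> tool d [14.8 17.7 50. ] twist -0.06334187336742048 j [-0.08 -0.27  1.93 -0.    1.48  1.42]
```

Request:
{"op": "drive_tool", "data": {"deltas": [[[8,9,0,0,50],[7,9,10,0,50],[0,0,20,0,50],[0,0,20,0,50],[0,0,0,0,50]]]}}

```text
clock: 5.53
eef_pos: [504.5, -27.5, 85.6]
eef_rot: [0.999, 0.034, -0.003, -0.0]
wrist_force: [-0.0, 1.4, -1.4]
width: 64.4
```

Request:
{"op": "drive_tool", "data": {"deltas": [[[5,0,0,0,50],[5,0,0,0,50],[5,0,-3,0,50],[6,0,-4,0,50],[0,0,0,0,50]]]}}

```text
clock: 5.95
eef_pos: [528.4, -26.7, 98.3]
eef_rot: [0.999, 0.034, 0.001, 0.0]
wrist_force: [-2.2, -1.2, 0.6]
width: 63.8
```

```bash
python3 tub.py -13.7 -20 40.2;python3 -c "
from m import *
c=get('scene');save(c,'s3.png',(180,140,340,260),5)"
```

```text
t 5.95 pos [528.4 -26.7  98.3] yaw 3.9 w 63.8 F [-2.2 -1.2  0.6] -> tool d [ 8.3  2.6 -4.9] twist -0.0012512205970836021 j [-0.1  -0.15  1.9   0.    1.39  1.4 ]
```

View pics/s3.png

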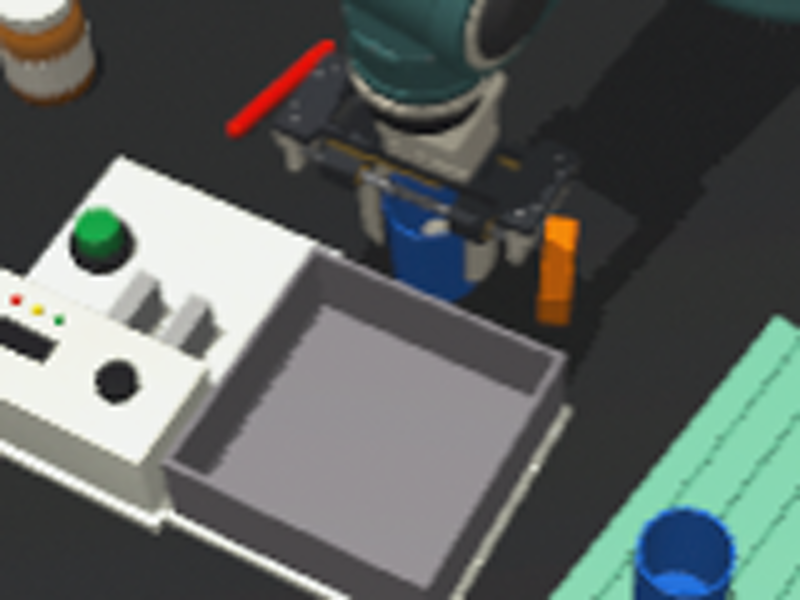

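Request:
{"op": "drive_tool", "data": {"deltas": [[[8,2,-5,0,50],[8,0,-2,0,50],[7,0,-1,0,50],[7,0,1,0,50],[0,0,0,0,50]]]}}

```text
clock: 6.42
eef_pos: [558.3, -26.8, 103.6]
eef_rot: [0.999, 0.034, 0.0, -0.0]
wrist_force: [-1.8, -0.1, 0.7]
width: 63.0
```

```bash
python3 tub.py 28 -20 32;python3 -c "
from m import *
c=get('scene');save(c,'s4.png',(180,140,340,260),5)"
```

```text
t 6.42 pos [558.3 -26.8 103.6] yaw 3.88 w 63.0 F [-1.8 -0.1  0.7] -> tool d [20.2  0.4  8.6] twist -0.020658955904508502 j [-0.09 -0.08  1.83  0.    1.39  1.41]
```

View pics/s4.png

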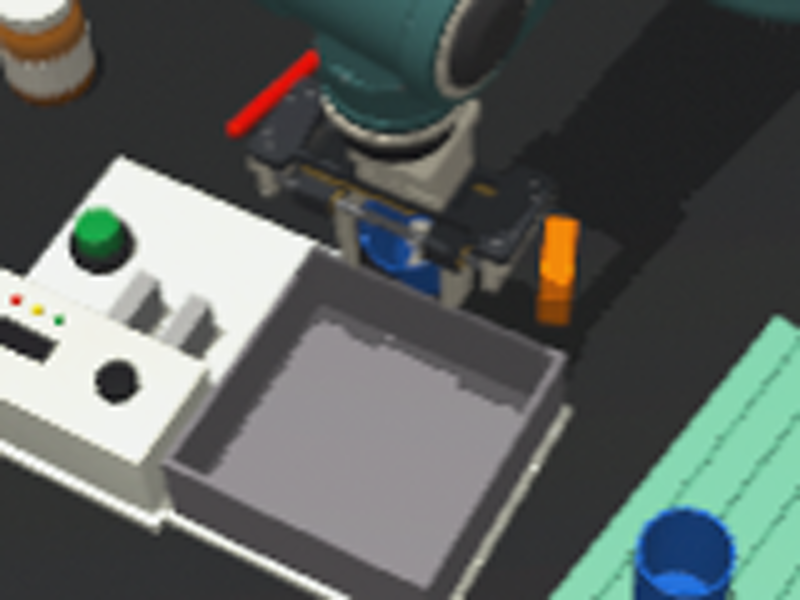

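Working: the beaker is tilting in the grip towards the tub. Continue the arc.

Request:
{"op": "drive_tool", "data": {"deltas": [[[7,0,2,0,50],[7,0,3,0,50],[7,0,4,0,50],[5,0,5,0,50],[0,0,0,0,50]]]}}

```text
clock: 6.88
eef_pos: [583.4, -24.9, 88.2]
eef_rot: [0.999, 0.034, -0.001, -0.0]
wrist_force: [-1.5, -1.2, 0.1]
width: 62.4
```

```bash
python3 tub.py 45 -20 13.7;python3 -c "
from m import *
c=get('scene');save(c,'s5.png',(180,140,340,260),5)"
```

```text
t 6.88 pos [583.4 -24.9  88.2] yaw 3.89 w 62.4 F [-1.5 -1.2  0.1] -> tool d [12.   0.6 11.4] twist -0.014633685363804716 j [-0.09 -0.01  1.79  0.    1.37  1.42]
```

View pics/s5.png

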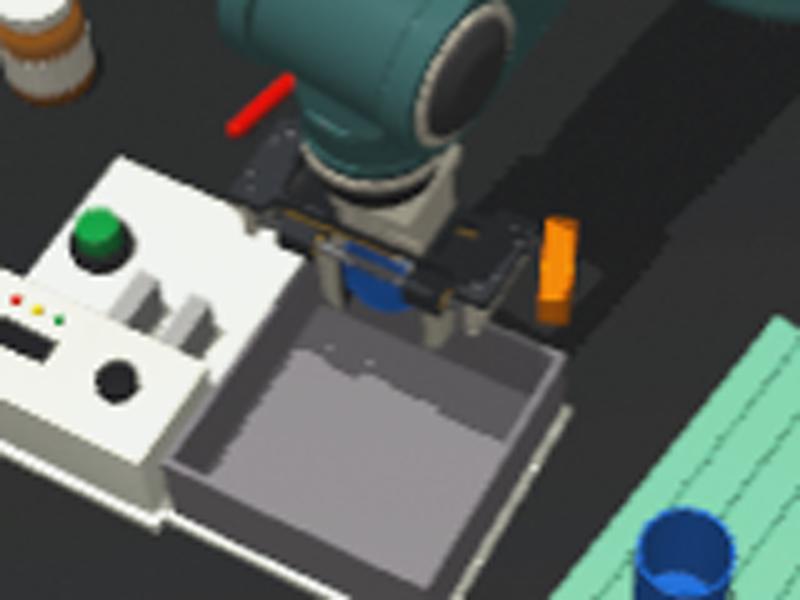

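Request:
{"op": "drive_tool", "data": {"deltas": [[[5,0,4,0,50],[4,0,4,0,50],[3,0,5,0,50],[2,0,5,0,50],[1,0,6,0,50]]]}}

```text
clock: 7.35
eef_pos: [598.6, -24.1, 65.5]
eef_rot: [0.999, 0.034, 0.0, 0.0]
wrist_force: [1.5, 0.7, 4.7]
width: 63.0
```

Request:
{"op": "drive_tool", "data": {"deltas": [[[0,0,4,0,50],[0,0,3,0,50],[0,0,0,0,50],[0,0,0,0,50],[0,0,0,0,50]]]}}

```text
clock: 7.77
eef_pos: [597.6, -24.1, 58.3]
eef_rot: [0.999, 0.034, -0.0, -0.0]
wrist_force: [-1.3, 0.1, 1.5]
width: 62.6
```

```bash
python3 tub.py 45 -20 5;python3 -c "
from m import *
c=get('scene');save(c,'s6.png',(180,140,340,260),5);c=get('top');save(c,'t6.png',(230,120,330,270),4)"
```

```text
t 7.77 pos [597.6 -24.1  58.3] yaw 3.88 w 62.6 F [-1.3  0.1  1.5] -> tool d [-2.2  0.5 -9.7] twist -0.019474036066895906 j [-0.08  0.04  1.79 -0.    1.31  1.42]
```

View pics/s6.png

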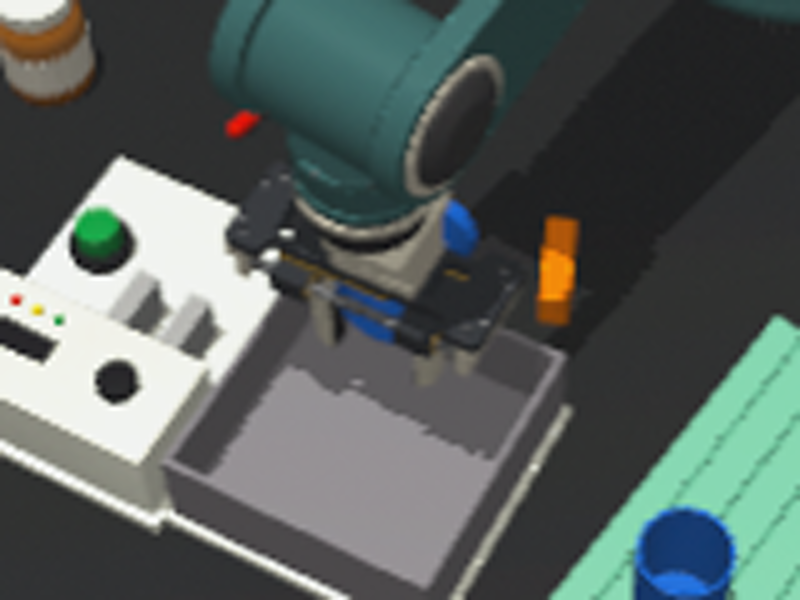

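View pics/t6.png

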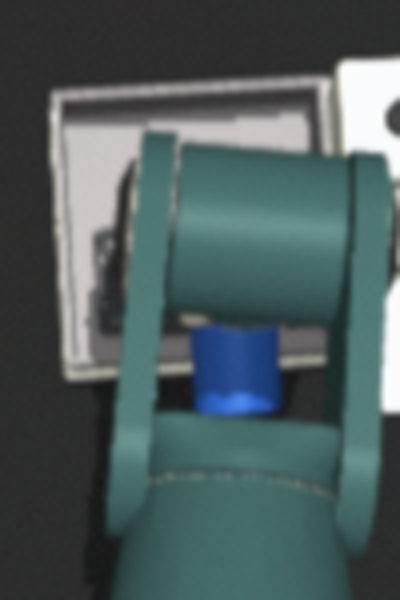

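```bash
python3 -c "
from m import *
c=get('wrist');save(c,'w6.png')
P=cloud(c);m=bluemask(c);q=P[m];q=q[np.isfinite(q[:,2])&(q[:,2]>20)];print(len(q),np.round(np.percentile(q,[2,50,98],axis=0)))"
```

```text
10088 [[542. -55.  87.]
 [589. -26.  96.]
 [628.   3. 167.]]
```

View pics/w6.png

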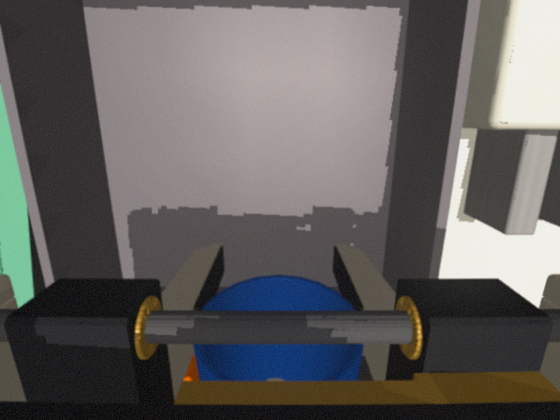

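Request:
{"op": "drive_tool", "data": {"deltas": [[[5,0,-10,0,50],[5,0,-10,0,50],[5,0,-10,0,50],[5,0,-10,0,50],[0,0,0,0,50]]]}}

```text
clock: 8.33
eef_pos: [619.9, -22.7, 101.7]
eef_rot: [0.999, 0.034, 0.002, 0.0]
wrist_force: [0.2, -0.2, -0.5]
width: 62.6
```

```bash
python3 tub.py 45 -20 5;python3 -c "
from m import *
c=get('wrist');save(c,'w7.png')
c=get('scene');save(c,'s7.png',(180,140,340,260),5)
P=cloud(c);m=bluemask(c)&(abs(P[...,1]+25)<60)&(abs(P[...,0]-590)<120);q=P[m];print(np.round(q[::8]).tolist())"
```

```text
t 8.33 pos [619.9 -22.7 101.7] yaw 3.88 w 62.6 F [ 0.2 -0.2 -0.5] -> tool d [-24.6   0.3  33.6] twist -0.017300193007770304 j [-0.08  0.05  1.7   0.    1.38  1.43]
[[533.0, -21.0, 181.0], [527.0, -13.0, 168.0], [541.0, -12.0, 174.0], [536.0, -7.0, 167.0], [532.0, -2.0, 160.0], [552.0, -9.0, 168.0], [553.0, -0.0, 170.0], [530.0, -4.0, 135.0], [611.0, -50.0, 146.0], [599.0, -39.0, 134.0], [641.0, 12.0, 219.0], [627.0, -47.0, 145.0], [624.0, -42.0, 139.0], [618.0, -35.0, 132.0], [615.0, -21.0, 132.0], [625.0, -18.0, 135.0]]
```

View pics/w7.png

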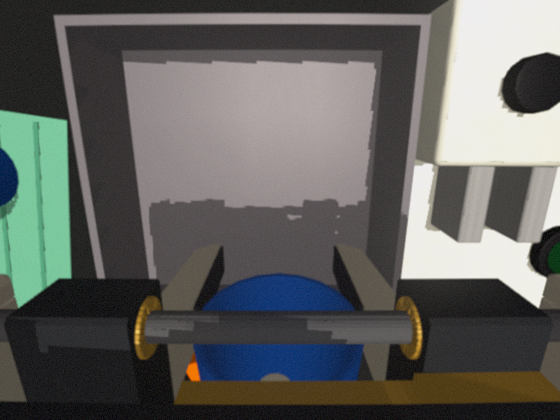

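View pics/s7.png

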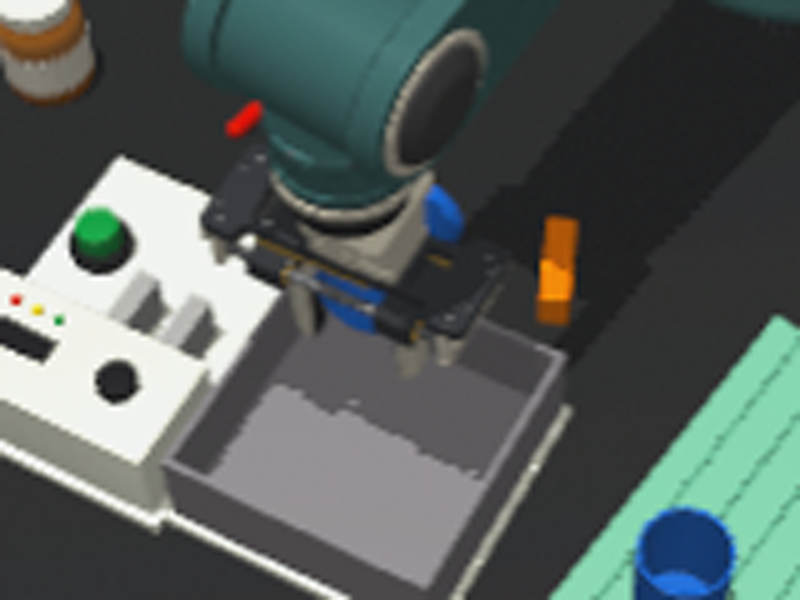

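Request:
{"op": "drive_tool", "data": {"deltas": [[[0,0,-25,0,50],[0,0,-35,0,50],[0,0,-35,0,50],[0,0,-25,0,50],[0,0,0,0,50]]]}}

```text
clock: 8.85
eef_pos: [619.1, -22.8, 224.3]
eef_rot: [0.999, 0.034, 0.003, 0.0]
wrist_force: [0.4, -0.3, -0.7]
width: 62.8
```

```bash
python3 tub.py 45 -20 5;python3 -c "
from m import *
c=get('wrist');save(c,'w8.png')
c=get('scene');save(c,'s8.png',(160,100,340,260),4)
c=get('top');print(c['depth'][150:215:10,289])"
```

```text
t 8.85 pos [619.1 -22.8 224.3] yaw 3.88 w 62.8 F [ 0.4 -0.3 -0.7] -> tool d [-2.470e+01  1.000e-01  1.562e+02] twist -0.0225487287091255 j [-0.08 -0.01  1.56  0.    1.58  1.43]
[721.8716  723.49677 735.642   759.2674  985.59595 985.35376 989.4117 ]
```

View pics/w8.png

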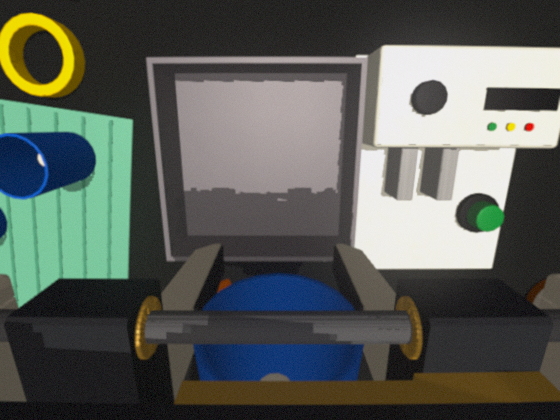

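View pics/s8.png

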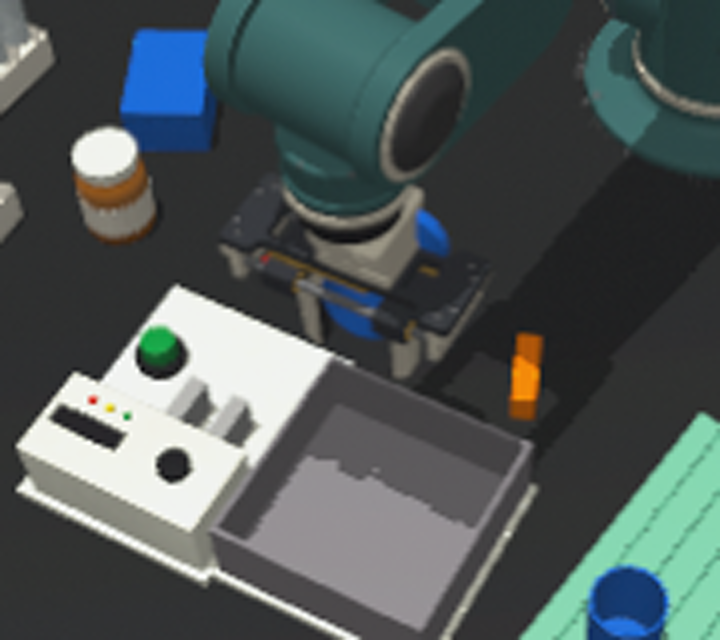

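```bash
python3 -c "
from m import *
c=get('scene');im=cv2.cvtColor(c['frame'],cv2.COLOR_RGB2HSV)
m=bluemask(c);n,l,st,ce=cv2.connectedComponentsWithStats(m.astype(np.uint8))
for i in range(1,n):
  if st[i,4]>15 and 200<ce[i][0]<300 and 120<ce[i][1]<200: print('scene',st[i],ce[i])
t=get('top');m=bluemask(t);n,l,st,ce2=cv2.connectedComponentsWithStats(m.astype(np.uint8));P=cloud(t)
for i in range(1,n):
  if st[i,4]>15 and 230<ce2[i][0]<330 and 120<ce2[i][1]<280: print('top',st[i],ce2[i],np.round(np.percentile(P[l==i],[5,50,95],axis=0)))
g=np.array(state()['eef_pos'])+[0,0,19]
print('hand',proj(c,g),proj(t,g))
for a in (0,15,25,40,50):
  for d in (48,80):
    f=g+[-d*np.cos(np.radians(a)),0,d*np.sin(np.radians(a))];print(a,d,proj(c,f).round(),proj(t,f).round())
save(t,'t8.png',(220,110,340,250),5)
w=get('wrist');P=cloud(w);
for r in (280,290,300,350,360,370,380,385):print(r,np.round(P[r,278]),w['frame'][r,278])
"
```

```text
scene [190 107  24  31 637] [201.74097331 122.25588697]
scene [264 153   9  12  73] [267.63013699 158.79452055]
scene [241 171  15   7  40] [248.8   174.175]
scene [241 176  15  10  65] [247.84615385 180.6       ]
top [279 186  26  28 651] [291.87096774 199.74961598] [[529. -52. 279.]
 [556. -25. 295.]
 [584.   1. 303.]]
hand [[250.50197815 184.68827106]] [[289.62195392 177.80379506]]
0 48 [[259. 174.]] [[290. 197.]]
0 80 [[264. 167.]] [[290. 209.]]
15 48 [[258. 172.]] [[290. 195.]]
15 80 [[264. 164.]] [[290. 208.]]
25 48 [[258. 171.]] [[290. 194.]]
25 80 [[263. 162.]] [[290. 205.]]
40 48 [[257. 170.]] [[290. 191.]]
40 80 [[261. 161.]] [[291. 200.]]
50 48 [[255. 171.]] [[291. 188.]]
50 80 [[259. 161.]] [[291. 195.]]
280 [622. -24. 250.] [ 14  55 117]
290 [616. -24. 249.] [  8  52 114]
300 [609. -24. 248.] [ 15  56 118]
350 [576. -27. 244.] [ 10  52 116]
360 [570. -27. 244.] [ 15  57 115]
370 [562. -28. 243.] [ 20  56 119]
380 [561. -28. 249.] [95 88 75]
385 [640. -22. 329.] [80 57 25]
```

View pics/t8.png

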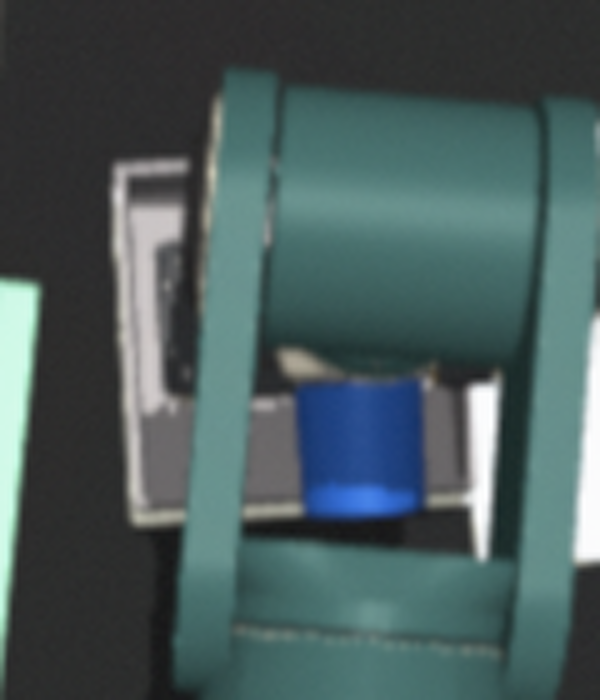

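```bash
python3 -c "
from m import *
t=get('top');P=cloud(t);m=bluemask(t)
for u in (285,291,297):
  print(u,[tuple(np.round(P[r,u]).astype(int)) for r in range(184,216,2) if m[r,u]])
w=get('wrist');P=cloud(w);m=bluemask(w)
for r in (276,280,290,300,350,365):
  print(r,[tuple(np.round(P[r,u]).astype(int)) for u in range(195,370,20) if m[r,u]])
c=get('scene');P=cloud(c);m=bluemask(c)
for r in range(153,166,3): print(r,[tuple(np.round(P[r,u]).astype(int)) for u in range(262,275,2) if m[r,u]])
for r in range(171,187,3): print(r,[tuple(np.round(P[r,u]).astype(int)) for u in range(240,258,3) if m[r,u]])
"
```

```text
285 [(np.int64(583), np.int64(-8), np.int64(300)), (np.int64(579), np.int64(-8), np.int64(294)), (np.int64(574), np.int64(-8), np.int64(300)), (np.int64(570), np.int64(-8), np.int64(294)), (np.int64(565), np.int64(-8), np.int64(295)), (np.int64(560), np.int64(-8), np.int64(293)), (np.int64(463), np.int64(40), np.int64(1281)), (np.int64(551), np.int64(-8), np.int64(292)), (np.int64(546), np.int64(-8), np.int64(295)), (np.int64(541), np.int64(-8), np.int64(290)), (np.int64(536), np.int64(-8), np.int64(292)), (np.int64(532), np.int64(-9), np.int64(285)), (np.int64(527), np.int64(-9), np.int64(286))]
291 [(np.int64(583), np.int64(-22), np.int64(303)), (np.int64(578), np.int64(-22), np.int64(303)), (np.int64(574), np.int64(-22), np.int64(303)), (np.int64(569), np.int64(-22), np.int64(301)), (np.int64(564), np.int64(-22), np.int64(301)), (np.int64(559), np.int64(-22), np.int64(301)), (np.int64(555), np.int64(-22), np.int64(299)), (np.int64(550), np.int64(-22), np.int64(299)), (np.int64(546), np.int64(-22), np.int64(296)), (np.int64(541), np.int64(-22), np.int64(300)), (np.int64(536), np.in
[... 3020 characters left out ...]
81)), (np.int64(537), np.int64(-1), np.int64(275)), (np.int64(343), np.int64(-118), np.int64(-1))]
165 []
171 [(np.int64(611), np.int64(-51), np.int64(279))]
174 [(np.int64(602), np.int64(-48), np.int64(255)), (np.int64(595), np.int64(-42), np.int64(252)), (np.int64(587), np.int64(-36), np.int64(247))]
177 [(np.int64(619), np.int64(-47), np.int64(260)), (np.int64(598), np.int64(-29), np.int64(249))]
180 [(np.int64(626), np.int64(-43), np.int64(255)), (np.int64(619), np.int64(-37), np.int64(252)), (np.int64(613), np.int64(-30), np.int64(249)), (np.int64(651), np.int64(10), np.int64(320))]
183 [(np.int64(622), np.int64(-24), np.int64(249)), (np.int64(617), np.int64(-17), np.int64(248))]
186 []
```

Request:
{"op": "drive_tool", "data": {"deltas": [[[30,0,10,0,50],[30,0,20,0,50],[10,0,35,0,50],[0,0,35,0,50],[0,0,35,0,50]]]}}

```text
clock: 9.72
eef_pos: [688.0, -17.9, 81.3]
eef_rot: [0.999, 0.034, -0.0, -0.0]
wrist_force: [-0.4, 0.2, -1.5]
width: 62.6
```

```bash
python3 g.py 690 -18 22 3.9
```

```text
t 9.72 pos [688.  -17.9  81.3] yaw 3.89 w 62.6 F [-0.4  0.2 -1.5] -> tool d [ 2.1  0.3 59.3] twist -0.012899436232231665 j [-0.06  0.21  1.56 -0.    1.37  1.44]
```

Request:
{"op": "drive_tool", "data": {"deltas": [[[0,0,20,0,50],[0,0,20,0,50],[0,0,12,0,50],[0,0,5,0,50],[0,0,0,0,70]]]}}

```text
clock: 10.13
eef_pos: [687.4, -18.0, 25.8]
eef_rot: [0.999, 0.034, -0.001, -0.0]
wrist_force: [-0.5, 0.1, 0.1]
width: 66.3
```

Request:
{"op": "drive_tool", "data": {"deltas": [[[0,0,0,0,73],[0,0,0,0,73],[0,0,0,0,73],[0,0,0,0,73],[0,0,0,0,73]]]}}

```text
clock: 10.55
eef_pos: [688.1, -18.0, 27.4]
eef_rot: [0.999, 0.034, 0.001, 0.0]
wrist_force: [-0.2, -0.8, 0.5]
width: 73.0
```

```bash
python3 tub.py 45 -20 5;python3 -c "
from m import *
c=get('wrist');save(c,'w9.png')
c=get('scene');save(c,'s9.png',(180,140,340,260),5)"
```

```text
t 10.55 pos [688.1 -18.   27.4] yaw 3.88 w 73.0 F [-0.2 -0.8  0.5] -> tool d [-92.8   0.4 -40.7] twist -0.020505702899384914 j [-0.06  0.25  1.6  -0.    1.28  1.44]
```

View pics/w9.png

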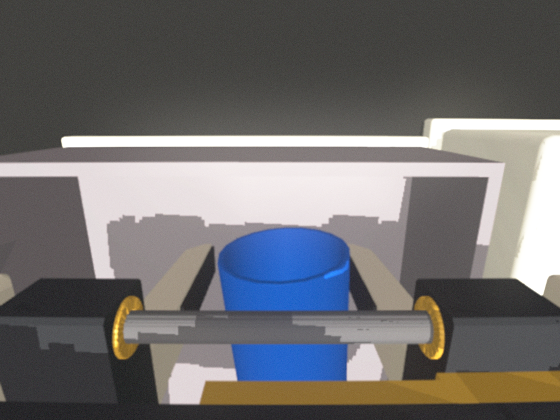

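View pics/s9.png

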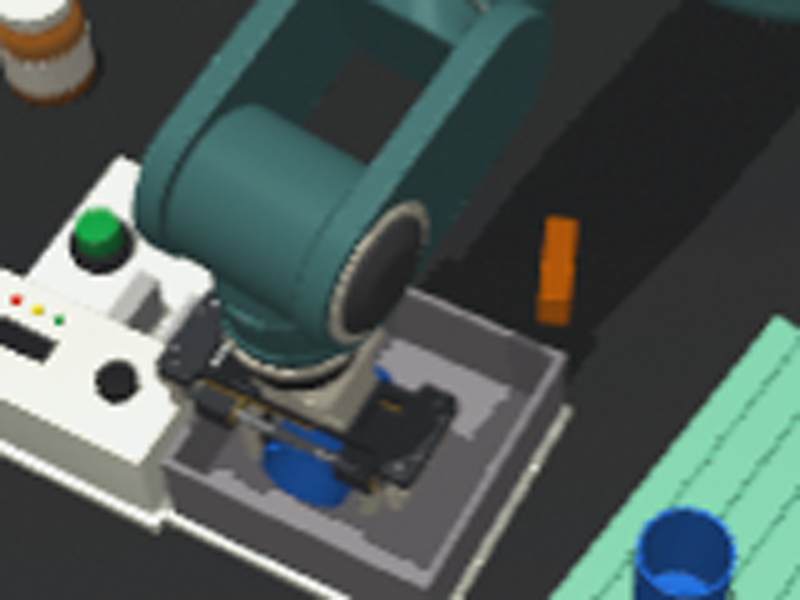

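```bash
cat > lie.py <<'E'
from m import *
def lie():
    w=get('wrist');P=cloud(w);m=bluemask(w)
    q=P[m];q=q[(q[:,2]>10)&(q[:,2]<180)&(q[:,0]>520)&(q[:,0]<760)&(abs(q[:,1])<100)]
    print("wrist blue pct",np.round(np.percentile(q,[1,5,50,95,99],axis=0)).tolist())
    for u in (265,285):
        print(u,[tuple(int(k) for k in np.round(P[r,u])) for r in range(220,390,8) if m[r,u]])
    wh=(w["frame"].min(2)>170)
lie()
t=get('top');P=cloud(t);m=bluemask(t);q=P[m];q=q[(q[:,0]>540)&(q[:,0]<760)&(abs(q[:,1])<100)]
if len(q): print("top",len(q),np.round(np.percentile(q,[2,50,98],axis=0)).tolist())
E
python3 lie.py
```

```text
wrist blue pct [[646.0, -54.0, 21.0], [653.0, -49.0, 22.0], [690.0, -24.0, 72.0], [705.0, 4.0, 83.0], [711.0, 8.0, 124.0]]
265 [(700, -11, 24), (695, -11, 24), (690, -11, 24), (685, -12, 23), (680, -12, 24), (674, -12, 24), (702, -13, 82), (699, -13, 83), (695, -13, 82), (691, -14, 82), (669, -15, 80), (666, -15, 81), (661, -15, 80), (655, -16, 78), (651, -16, 79)]
285 [(704, -22, 20), (700, -22, 23), (695, -23, 22), (690, -23, 22), (684, -24, 21), (679, -24, 22), (674, -24, 22), (703, -21, 83), (700, -21, 83), (696, -21, 83), (692, -22, 83), (672, -23, 82), (668, -24, 82), (663, -24, 81), (658, -24, 81), (653, -25, 81)]
top 229 [[631.0, -52.0, 59.0], [648.0, -25.0, 75.0], [664.0, 4.0, 123.0]]
```

Request:
{"op": "drive_tool", "data": {"deltas": [[[-13,1,-3,0,73],[-13,1,-2,0,73],[0,0,0,0,66],[0,0,0,0,50],[0,0,0,0,40]]]}}

```text
clock: 11.17
eef_pos: [662.4, -21.7, 32.0]
eef_rot: [0.999, 0.034, 0.0, 0.0]
wrist_force: [-2.7, -0.3, 3.3]
width: 64.0
```

Request:
{"op": "drive_tool", "data": {"deltas": [[[0,0,0,0,40],[0,0,0,0,40],[0,0,-10,0,40],[0,0,-20,0,40],[0,0,-20,0,40]]]}}

```text
clock: 11.58
eef_pos: [661.8, -21.6, 81.8]
eef_rot: [0.999, 0.034, -0.001, -0.0]
wrist_force: [0.2, 0.3, -1.0]
width: 64.0
```

Request:
{"op": "drive_tool", "data": {"deltas": [[[-10,0,-20,0,40],[-15,0,-10,0,40],[-15,0,0,0,40],[0,0,0,0,40],[0,0,0,0,40]]]}}

```text
clock: 12.0
eef_pos: [622.2, -24.4, 112.2]
eef_rot: [0.999, 0.034, 0.0, -0.0]
wrist_force: [0.8, 0.0, -1.7]
width: 64.2
```

```bash
python3 tub.py 35 -20 35; python3 lie.py; python3 -c "
from m import *
c=get('scene');save(c,'s10.png',(180,120,340,240),5);c=get('wrist');save(c,'w10.png')"
```

```text
t 12.0 pos [622.2 -24.4 112.2] yaw 3.88 w 64.2 F [ 0.8  0.  -1.7] -> tool d [-36.7  -1.5  14.1] twist -0.024276588091595386 j [-0.08  0.05  1.68  0.    1.41  1.42]
wrist blue pct [[578.0, -57.0, 102.0], [584.0, -50.0, 104.0], [643.0, -25.0, 157.0], [664.0, 3.0, 163.0], [667.0, 9.0, 164.0]]
265 [(662, -18, 164), (659, -18, 164), (656, -18, 164), (652, -18, 164), (648, -19, 163), (645, -19, 164), (641, -19, 162), (638, -19, 163), (634, -19, 162), (629, -20, 161), (626, -20, 162), (621, -20, 161), (599, -21, 159), (593, -21, 158), (589, -22, 158), (583, -22, 157), (578, -22, 157)]
285 [(663, -26, 164), (659, -26, 164), (656, -26, 164), (652, -26, 163), (649, -27, 163), (645, -27, 162), (642, -27, 163), (638, -27, 162), (634, -28, 162), (631, -28, 163), (626, -28, 161), (622, -29, 161), (601, -30, 161), (596, -31, 160), (592, -31, 160), (586, -31, 159), (582, -32, 160)]
top 183 [[572.0, -57.0, 138.0], [585.0, -26.0, 153.0], [596.0, -1.0, 249.0]]
```

View pics/s10.png

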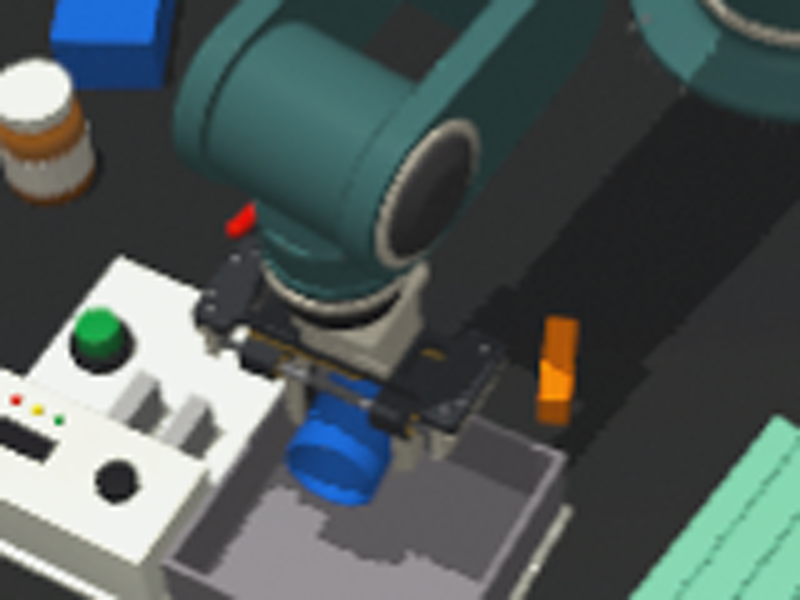

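View pics/w10.png

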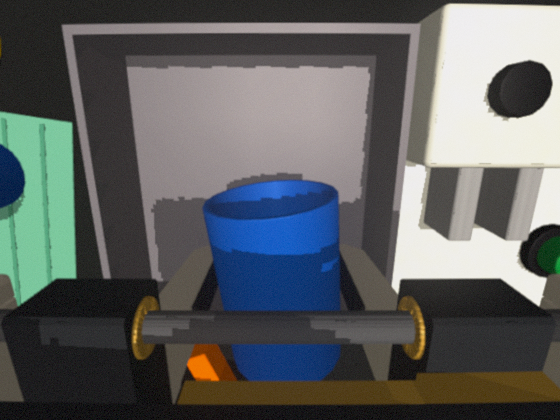

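Request:
{"op": "drive_tool", "data": {"deltas": [[[-16,0,0,0,40],[-16,0,5,0,40],[0,0,12,0,40],[3,0,5,0,40],[4,0,5,0,40]]]}}

```text
clock: 12.62
eef_pos: [597.7, -26.1, 84.0]
eef_rot: [0.999, 0.034, -0.0, 0.0]
wrist_force: [0.8, 0.1, 2.9]
width: 63.6
```

Request:
{"op": "drive_tool", "data": {"deltas": [[[2,0,6,0,40],[2,0,6,0,40],[1,0,6,0,40],[0,0,6,0,40],[0,0,3,0,40]]]}}

```text
clock: 13.03
eef_pos: [602.1, -25.7, 56.6]
eef_rot: [0.999, 0.034, -0.0, -0.0]
wrist_force: [2.5, -0.2, 4.1]
width: 64.2
```

```bash
python3 tub.py 52 -20 -2; python3 lie.py; python3 -c "
from m import *
c=get('scene');save(c,'s11.png',(180,120,340,240),5);c=get('wrist');save(c,'w11.png')"
```

```text
t 13.03 pos [602.1 -25.7  56.6] yaw 3.88 w 64.2 F [ 2.5 -0.2  4.1] -> tool d [ 0.4 -1.5 -4.4] twist -0.019861249755052768 j [-0.09  0.05  1.78  0.    1.31  1.42]
wrist blue pct [[567.0, -55.0, 63.0], [586.0, -51.0, 69.0], [619.0, -26.0, 99.0], [648.0, -1.0, 130.0], [653.0, 4.0, 155.0]]
265 [(635, -19, 87), (632, -19, 90), (630, -19, 94), (627, -20, 97), (624, -20, 99), (622, -20, 102), (619, -20, 104), (617, -21, 106), (614, -21, 108), (613, -21, 111), (610, -21, 113), (608, -21, 115), (598, -22, 126), (597, -23, 129), (595, -23, 131), (589, -23, 129)]
285 [(636, -28, 87), (681, -22, 224), (630, -28, 94), (628, -28, 96), (626, -28, 100), (622, -29, 101), (620, -29, 104), (618, -29, 107), (616, -29, 109), (613, -29, 112), (612, -29, 115), (609, -29, 116), (599, -30, 127), (597, -30, 128), (595, -30, 131), (591, -30, 130)]
top 138 [[551.0, -53.0, 93.0], [562.0, -26.0, 103.0], [572.0, -0.0, 266.0]]
```

View pics/s11.png

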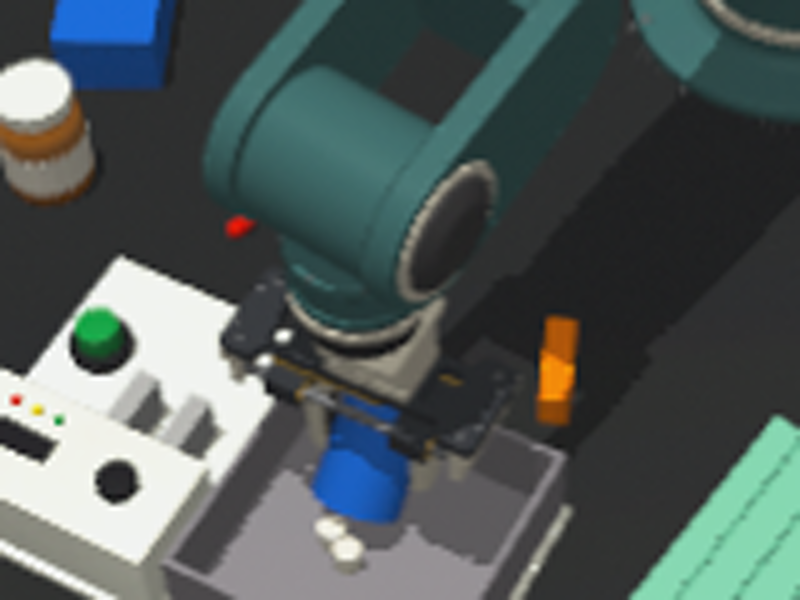

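View pics/w11.png

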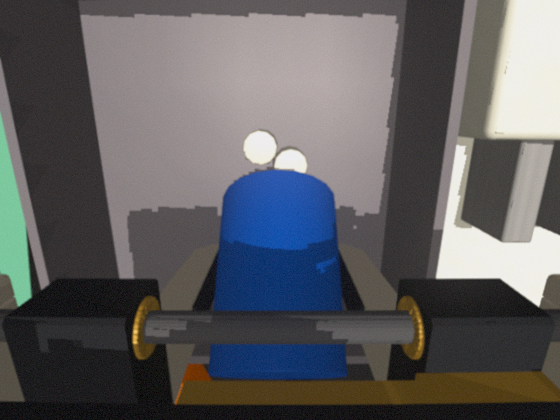

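Request:
{"op": "drive_tool", "data": {"deltas": [[[3,0,-10,0,40],[0,0,-20,0,40],[0,5,-25,0,40],[-10,10,-15,0,40],[-15,10,0,0,40]]]}}

```text
clock: 13.65
eef_pos: [583.4, -52.4, 132.2]
eef_rot: [0.999, 0.034, 0.002, 0.0]
wrist_force: [0.8, 0.2, -0.2]
width: 63.4
```

Request:
{"op": "drive_tool", "data": {"deltas": [[[-15,0,0,0,40],[-10,0,0,0,40],[0,0,0,0,40]]]}}

```text
clock: 13.9
eef_pos: [555.7, -54.0, 128.3]
eef_rot: [0.999, 0.034, 0.0, 0.0]
wrist_force: [-0.3, -0.7, -0.9]
width: 63.9
```

```bash
python3 tub.py 4 -45 45; python3 lie.py
```

```text
t 13.9 pos [555.7 -54.  128.3] yaw 3.86 w 63.9 F [-0.3 -0.7 -0.9] -> tool d [ 0.7 -1.5 20.3] twist -0.04018447974260653 j [-0.14 -0.1   1.81  0.    1.44  1.36]
wrist blue pct [[554.0, -83.0, 133.0], [560.0, -80.0, 140.0], [582.0, -53.0, 161.0], [604.0, -28.0, 178.0], [607.0, -24.0, 180.0]]
265 [(589, -47, 160), (586, -47, 163), (583, -48, 166), (581, -48, 168), (578, -48, 171), (575, -48, 173), (573, -49, 176), (571, -49, 179), (568, -49, 179), (567, -49, 184), (564, -49, 186), (562, -50, 188), (551, -51, 198), (549, -51, 199), (547, -51, 201), (546, -51, 204)]
285 [(590, -56, 161), (587, -56, 164), (584, -56, 165), (581, -56, 169), (579, -57, 171), (576, -57, 174), (574, -57, 176), (572, -57, 179), (569, -57, 181), (567, -57, 184), (564, -57, 185), (562, -58, 187), (551, -58, 197), (550, -58, 200), (549, -58, 203), (545, -58, 203)]
```

Request:
{"op": "drive_tool", "data": {"deltas": [[[0,0,12,0,40],[-2,0,8,0,40],[-7,0,3,0,40],[-7,0,3,0,40],[-6,0,3,0,40]]]}}

```text
clock: 14.42
eef_pos: [534.5, -55.2, 98.0]
eef_rot: [0.999, 0.034, -0.0, -0.0]
wrist_force: [3.0, 1.4, 2.3]
width: 63.1
```

Request:
{"op": "drive_tool", "data": {"deltas": [[[-6,0,4,0,40],[-5,0,4,0,40],[-4,0,5,0,40],[-4,0,5,0,40],[-3,0,5,0,40]]]}}

```text
clock: 14.83
eef_pos: [512.4, -56.9, 75.1]
eef_rot: [0.999, 0.034, -0.0, 0.0]
wrist_force: [-0.5, 0.5, 3.1]
width: 62.7
```

```bash
python3 tub.py -42 -45 13; python3 lie.py
```

```text
t 14.83 pos [512.4 -56.9  75.1] yaw 3.88 w 62.7 F [-0.5  0.5  3.1] -> tool d [-1.9 -1.5 -0.9] twist -0.02356376761673573 j [-0.16 -0.16  1.95 -0.    1.35  1.34]
wrist blue pct [[521.0, -84.0, 73.0], [523.0, -82.0, 78.0], [541.0, -56.0, 101.0], [564.0, -27.0, 146.0], [568.0, -24.0, 149.0]]
265 [(537, -49, 81), (531, -50, 78), (525, -50, 74), (519, -50, 72), (513, -50, 69), (507, -51, 66), (499, -51, 62), (540, -52, 148), (536, -52, 147), (531, -52, 144), (526, -52, 141), (521, -53, 138), (486, -54, 118), (477, -54, 113), (467, -54, 107)]
285 [(537, -60, 79), (532, -61, 77), (526, -61, 74), (520, -62, 70), (513, -62, 67), (591, -53, 243), (499, -64, 60), (540, -59, 148), (536, -59, 146), (532, -59, 144), (527, -60, 142), (522, -60, 139), (488, -63, 120), (480, -64, 116), (470, -65, 110)]
```

Request:
{"op": "drive_tool", "data": {"deltas": [[[-1,0,6,0,40],[-1,0,6,0,40],[0,0,6,0,40],[1,0,6,0,40],[1,0,5,0,40]]]}}

```text
clock: 15.35
eef_pos: [512.2, -56.4, 46.2]
eef_rot: [0.999, 0.034, -0.001, -0.001]
wrist_force: [-13.1, 4.8, 11.4]
width: 62.6
```

Request:
{"op": "drive_tool", "data": {"deltas": [[[2,0,4,0,40],[2,0,4,0,40],[3,0,4,0,40],[4,0,3,0,40],[4,0,3,0,40]]]}}

```text
clock: 15.77
eef_pos: [524.9, -54.9, 26.9]
eef_rot: [0.999, 0.034, -0.004, -0.001]
wrist_force: [-31.9, 6.9, 8.9]
width: 62.1
```

```bash
python3 tub.py -32 -45 -30; python3 lie.py; python3 -c "
from m import *
c=get('scene');save(c,'s12.png',(180,120,340,240),5);c=get('wrist');save(c,'w12.png')"
```

```text
t 15.77 pos [524.9 -54.9  26.9] yaw 3.91 w 62.1 F [-31.9   6.9   8.9] -> tool d [-4.6 -0.4 -6. ] twist 0.010605498158611226 j [-0.15 -0.08  1.96  0.    1.27  1.35]
wrist blue pct [[521.0, -87.0, 54.0], [523.0, -86.0, 71.0], [550.0, -55.0, 97.0], [555.0, -25.0, 125.0], [558.0, -7.0, 148.0]]
265 [(554, -50, 89), (554, -50, 96), (554, -50, 102), (503, -49, 20), (498, -50, 20), (493, -50, 21), (491, -50, 26), (493, -52, 63), (492, -52, 69), (494, -52, 75), (493, -53, 79)]
285 [(554, -57, 88), (555, -57, 96), (554, -57, 101), (504, -62, 19), (498, -62, 19), (493, -63, 20), (490, -63, 24), (492, -62, 62), (493, -62, 68), (493, -62, 74), (493, -62, 79)]
```

View pics/w12.png

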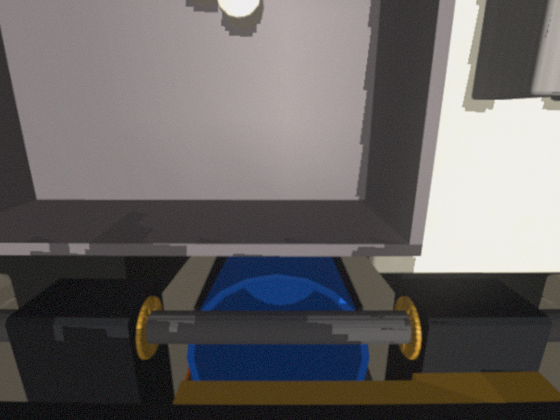

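View pics/s12.png

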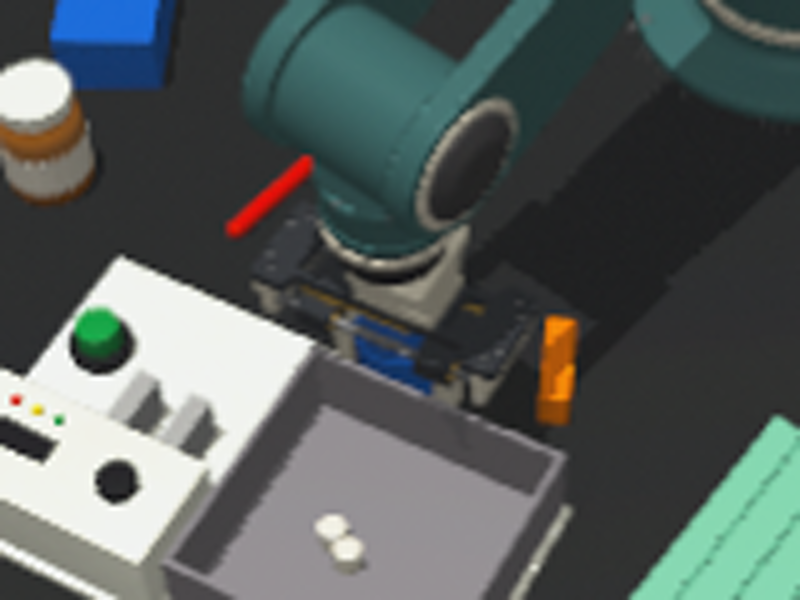

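Request:
{"op": "drive_tool", "data": {"deltas": [[[-8,0,-5,0,40],[-15,0,-15,0,40],[-15,0,-20,0,40],[-10,-20,-20,0,40],[0,-35,0,0,40]]]}}

```text
clock: 16.38
eef_pos: [476.6, -5.8, 92.4]
eef_rot: [0.999, 0.032, 0.002, 0.001]
wrist_force: [1.3, 0.1, 0.8]
width: 62.5
```

Request:
{"op": "drive_tool", "data": {"deltas": [[[0,-40,0,0,40],[0,-40,0,0,40],[0,-40,0,0,40],[0,-40,0,0,40],[0,-40,0,0,40]]]}}

```text
clock: 16.8
eef_pos: [462.3, 197.2, 88.9]
eef_rot: [0.999, 0.034, 0.0, -0.0]
wrist_force: [1.8, -0.4, -0.1]
width: 61.7
```

```bash
python3 g.py 455 260 60; python3 -c "
from m import *
c=get('scene');save(c,'s13.png',(220,120,400,260),4)"; python3 -c "
from m import *
beakers()"
```

```text
t 16.8 pos [462.3 197.2  88.9] yaw 3.88 w 61.7 F [ 1.8 -0.4 -0.1] -> tool d [ -3.1 -63.2  28.9] twist None j [ 0.35 -0.2   1.96 -0.    1.38  1.86]
top beaker rim 545 361 r 30.0 z 89.2 px [154. 210.] 70
top beaker rim 634 235 r 30.5 z 88.5 px [198. 180.] 64
scene beaker rim 638 233 r 30.6 z 88.7 px [316. 255.] 72
scene beaker rim 547 360 r 31.0 z 88.1 px [362. 252.] 77
```

View pics/s13.png

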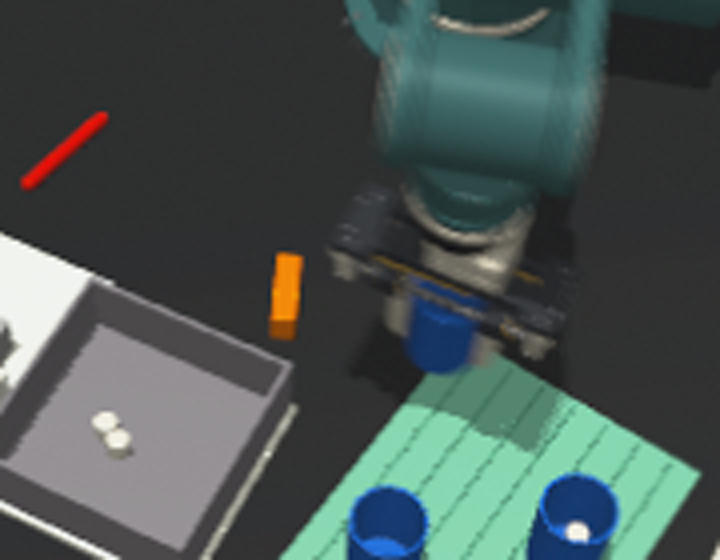

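Request:
{"op": "drive_tool", "data": {"deltas": [[[0,-32,0,0,40],[0,-32,10,0,40],[0,0,25,0,40],[0,0,20,0,40],[0,0,12,0,40]]]}}

```text
clock: 17.37
eef_pos: [457.9, 258.0, 19.4]
eef_rot: [0.999, 0.034, -0.001, 0.001]
wrist_force: [-0.3, -0.9, -1.9]
width: 62.2
```

```bash
python3 g.py 458 262 14;python3 -c "
from m import *
w=get('wrist');save(w,'w14.png');P=cloud(w);m=bluemask(w)
for u in (265,285):
        print(u,[tuple(int(k) for k in np.round(P[r,u])) for r in range(200,390,8) if m[r,u]])"
```

```text
t 17.37 pos [457.9 258.   19.4] yaw 3.86 w 62.2 F [-0.3 -0.9 -1.9] -> tool d [ 0.3 -4.   5.4] twist None j [ 0.46 -0.08  1.97 -0.    1.25  1.97]
265 [(480, 265, 23), (481, 265, 40), (483, 264, 54), (484, 264, 65), (484, 264, 74), (485, 263, 83), (486, 263, 91), (485, 263, 94), (433, 263, 11), (428, 263, 12), (425, 263, 15), (425, 261, 52), (425, 261, 58), (425, 261, 63), (425, 261, 68), (425, 260, 73)]
285 [(480, 254, 6), (482, 255, 27), (483, 255, 43), (484, 255, 55), (486, 256, 68), (486, 256, 76), (486, 256, 84), (487, 257, 92), (486, 256, 95), (434, 251, 12), (429, 250, 12), (423, 250, 13), (425, 251, 51), (424, 251, 56), (425, 251, 62), (425, 251, 67), (425, 251, 72)]
```

Request:
{"op": "drive_tool", "data": {"deltas": [[[0,0,4,0,40],[0,0,1,0,40],[0,0,0,0,70],[0,0,0,0,93],[0,0,0,0,93]]]}}

```text
clock: 17.83
eef_pos: [459.0, 259.2, 17.6]
eef_rot: [0.999, 0.034, 0.001, -0.0]
wrist_force: [-0.1, -0.2, -0.6]
width: 77.7
```

Request:
{"op": "drive_tool", "data": {"deltas": [[[0,0,0,0,93],[0,0,-20,0,93],[0,0,-40,0,93],[0,0,-40,0,93],[0,0,-40,0,93]]]}}

```text
clock: 18.25
eef_pos: [458.1, 259.0, 158.6]
eef_rot: [0.999, 0.034, -0.0, 0.0]
wrist_force: [0.5, 0.5, 0.8]
width: 93.1
```

```bash
python3 g.py 636 234.5 180 3.9;python3 -c "
from m import *
beakers()
w=get('wrist');save(w,'w15.png')"
```

```text
t 18.25 pos [458.1 259.  158.6] yaw 3.88 w 93.1 F [0.5 0.5 0.8] -> tool d [175.8  36.5 -21.4] twist -0.01750968019860011 j [ 0.47 -0.19  1.84  0.    1.5   1.97]
top beaker rim 544 362 r 30.4 z 89.1 px [152. 206.] 41
top beaker rim 634 234 r 30.3 z 88.5 px [198. 180.] 64
scene beaker rim 638 233 r 30.6 z 89.0 px [316. 255.] 67
scene beaker rim 547 361 r 30.8 z 88.1 px [362. 252.] 78
scene beaker rim 453 256 r 30.7 z 88.3 px [347. 217.] 71
```

View pics/w15.png

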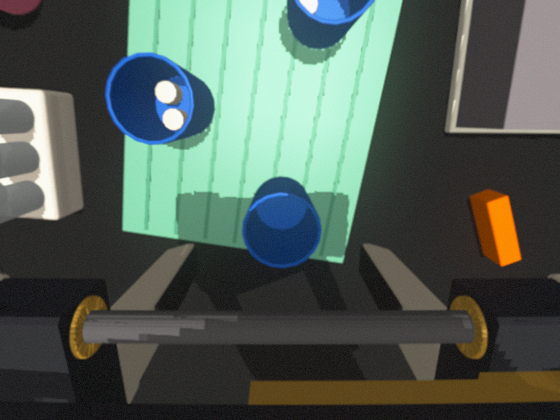

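Request:
{"op": "drive_tool", "data": {"deltas": [[[40,8,0,0,93],[40,8,0,0,93],[40,8,0,0,93],[40,8,0,0,93],[16,5,0,0,93]]]}}

```text
clock: 18.82
eef_pos: [639.7, 233.0, 154.2]
eef_rot: [0.999, 0.033, -0.001, 0.0]
wrist_force: [-0.1, 0.6, 0.3]
width: 92.9
```

```bash
python3 g.py 636 234 28 3.9;python3 -c "
from m import *
c=get('wrist');P=cloud(c);m=bluemask(c)
q=P[m&(abs(P[...,2]-90)<4)&(abs(P[...,0]-636)<60)&(abs(P[...,1]-234)<60)];print(len(q),circ(q[:,:2]),np.median(q[:,2]))
save(c,'w16.png')"
```

```text
t 18.82 pos [639.7 233.  154.2] yaw 3.82 w 92.9 F [-0.1  0.6  0.3] -> tool d [ -3.4  -1.3 126.2] twist -0.07992670899417931 j [ 0.31  0.15  1.51 -0.    1.49  1.82]
926 (np.float64(637.3140927308996), np.float64(232.996219227741), np.float64(30.22215769835625)) 91.2260444792214
```

View pics/w16.png

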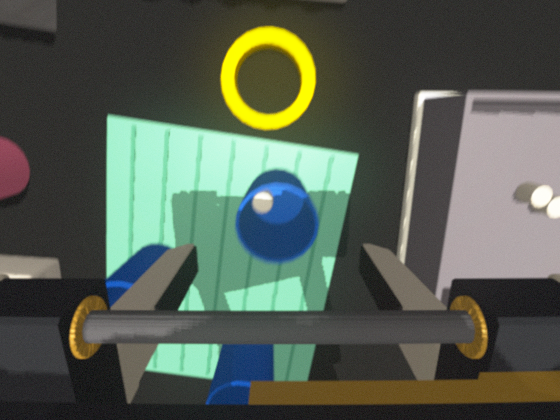

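Request:
{"op": "drive_tool", "data": {"deltas": [[[-2,0,35,0,93],[0,0,35,0,93],[0,0,33,0,93],[0,0,20,0,93],[0,0,0,0,70]]]}}

```text
clock: 19.28
eef_pos: [631.6, 233.0, 27.1]
eef_rot: [0.999, 0.034, -0.004, 0.001]
wrist_force: [-1.2, -0.2, -1.5]
width: 89.6
```

Request:
{"op": "drive_tool", "data": {"deltas": [[[0,0,0,0,50],[0,0,0,0,40],[0,0,0,0,40],[0,0,0,0,40],[0,0,0,0,40]]]}}

```text
clock: 19.7
eef_pos: [635.4, 234.3, 35.5]
eef_rot: [0.999, 0.034, 0.001, -0.0]
wrist_force: [-0.5, 0.5, 6.5]
width: 65.1
```

Request:
{"op": "drive_tool", "data": {"deltas": [[[0,0,-10,0,40],[0,0,-30,0,40],[0,0,-40,0,40],[0,0,-25,0,40],[0,0,0,0,40]]]}}

```text
clock: 20.12
eef_pos: [636.6, 234.6, 146.6]
eef_rot: [0.999, 0.034, 0.004, -0.001]
wrist_force: [0.4, -0.3, -1.2]
width: 65.1
```

```bash
python3 tub.py -50 28 50;python3 -c "
from m import *
w=get('wrist');P=cloud(w);m=bluemask(w)
for u in (265,285):
        print(u,[tuple(int(k) for k in np.round(P[r,u])) for r in range(200,390,8) if m[r,u]])"
```

```text
t 20.12 pos [636.6 234.6 146.6] yaw 3.88 w 65.1 F [ 0.4 -0.3 -1.2] -> tool d [-153.8  208.1   31.8] twist -0.020419060878310802 j [ 0.32  0.14  1.53 -0.    1.46  1.82]
265 [(666, 243, 129), (667, 243, 149), (667, 242, 165), (668, 241, 179), (668, 241, 190), (668, 241, 200), (666, 240, 203), (613, 241, 118), (610, 240, 125), (610, 240, 135), (610, 240, 145), (610, 239, 154), (609, 238, 191), (609, 237, 197), (607, 237, 200), (606, 237, 203)]
285 [(668, 231, 132), (668, 232, 151), (669, 232, 168), (669, 232, 181), (669, 233, 190), (669, 233, 201), (667, 233, 203), (626, 228, 118), (619, 228, 118), (614, 227, 118), (611, 227, 124), (610, 227, 134), (612, 227, 145), (611, 228, 153), (609, 228, 185), (609, 228, 191), (609, 228, 196), (609, 228, 201), (606, 228, 203)]
```

Request:
{"op": "drive_tool", "data": {"deltas": [[[-33,15,0,0,40],[-33,25,0,0,40],[-33,25,0,0,40],[-30,28,0,0,40],[-20,35,0,0,40]]]}}

```text
clock: 20.58
eef_pos: [491.8, 95.9, 137.6]
eef_rot: [0.999, 0.035, -0.001, -0.0]
wrist_force: [0.7, -0.6, -0.7]
width: 64.5
```

Request:
{"op": "drive_tool", "data": {"deltas": [[[-4,40,0,0,40],[0,40,0,0,40],[0,0,15,0,40],[0,0,20,0,40],[0,0,18,0,40]]]}}

```text
clock: 21.0
eef_pos: [495.6, 15.2, 84.5]
eef_rot: [0.999, 0.033, -0.0, -0.0]
wrist_force: [0.5, -0.3, 0.0]
width: 64.9
```

```bash
python3 tub.py -40 28 28
```

```text
t 21.0 pos [495.6  15.2  84.5] yaw 3.77 w 64.9 F [ 0.5 -0.3  0. ] -> tool d [12.  -1.4 -6.5] twist -0.1270541834341543 j [-0.02 -0.21  1.98  0.    1.38  1.48]
```

Request:
{"op": "drive_tool", "data": {"deltas": [[[8,0,-4,0,40],[8,0,-4,0,40],[8,0,-2,0,40],[8,0,-2,0,40],[8,0,-1,0,40]]]}}

```text
clock: 21.42
eef_pos: [537.3, 19.0, 100.3]
eef_rot: [0.999, 0.034, 0.0, 0.0]
wrist_force: [-5.6, -0.8, 3.3]
width: 64.7
```

Request:
{"op": "drive_tool", "data": {"deltas": [[[8,0,-1,0,40],[8,0,0,0,40],[8,0,1,0,40],[8,0,2,0,40],[8,0,3,0,40]]]}}

```text
clock: 21.83
eef_pos: [577.1, 21.7, 94.0]
eef_rot: [0.999, 0.034, 0.001, 0.0]
wrist_force: [-2.2, -0.6, 1.9]
width: 63.6
```

Request:
{"op": "drive_tool", "data": {"deltas": [[[7,0,4,0,40],[7,0,5,0,40],[6,0,5,0,40],[6,0,6,0,40],[5,0,6,0,40]]]}}

```text
clock: 22.25
eef_pos: [607.2, 23.7, 66.8]
eef_rot: [0.999, 0.034, -0.0, -0.0]
wrist_force: [-1.3, -1.0, 3.5]
width: 62.8
```

```bash
python3 tub.py 62 28 6;python3 lie.py; python3 -c "
from m import *
c=get('scene');save(c,'s17.png',(180,120,340,240),5)"
```

```text
t 22.25 pos [607.2  23.7  66.8] yaw 3.88 w 62.8 F [-1.3 -1.   3.5] -> tool d [ 2.  -0.5 -2.2] twist -0.024203924443668257 j [-0.    0.05  1.76  0.    1.33  1.5 ]
wrist blue pct [[562.0, -8.0, 87.0], [571.0, -5.0, 89.0], [605.0, 22.0, 108.0], [615.0, 49.0, 150.0], [638.0, 52.0, 165.0]]
265 [(612, 29, 90), (608, 29, 91), (603, 29, 90), (598, 29, 89), (593, 28, 89), (589, 28, 91), (563, 27, 89), (611, 27, 149), (609, 27, 151), (605, 27, 151), (601, 26, 150)]
285 [(613, 19, 89), (608, 19, 89), (604, 19, 89), (598, 18, 89), (594, 18, 89), (589, 18, 89), (564, 16, 89), (612, 20, 150), (610, 20, 151), (605, 20, 150), (603, 20, 151)]
top 278 [[542.0, -8.0, 123.0], [558.0, 20.0, 141.0], [575.0, 49.0, 273.0]]
```

View pics/s17.png

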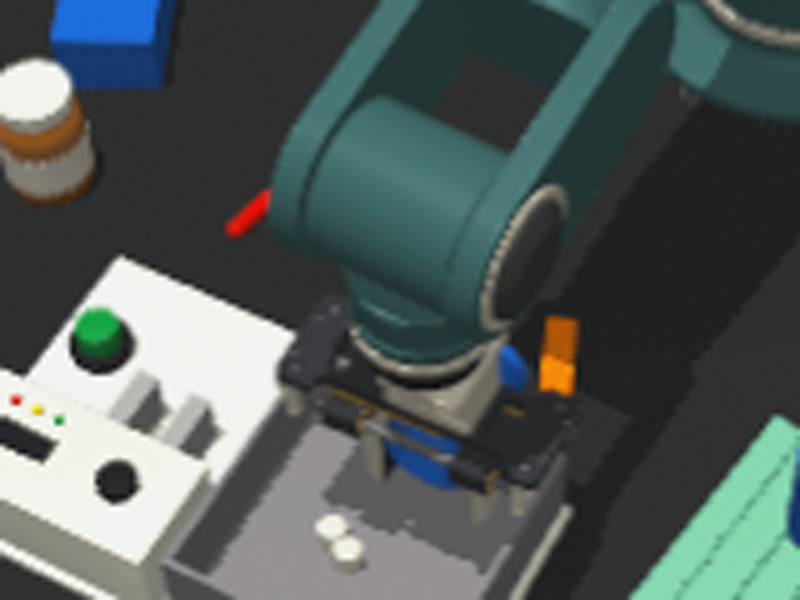

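```bash
cat > slugs.py <<'E'
from m import *
for n in ("scene","top"):
    c=get(n);P=cloud(c);f=c["frame"].astype(int)
    k=(P[...,2]>24)&(P[...,2]<60)&(P[...,0]>556)&(P[...,0]<742)&(P[...,1]>-92)&(P[...,1]<92)&(f.min(2)>150)&(f.max(2)-f.min(2)<50)
    nn,l,st,ce=cv2.connectedComponentsWithStats(k.astype(np.uint8))
    for i in range(1,nn):
        if st[i,4]>8: print(n,st[i].tolist(),np.round(np.median(P[l==i],0)),np.round(P[l==i].min(0)),np.round(P[l==i].max(0)))
E
python3 slugs.py
```

```text
scene [243, 223, 9, 9, 50] [660. -22.  39.] [647. -41.  32.] [673.  -3.  44.]
```

Request:
{"op": "drive_tool", "data": {"deltas": [[[5,0,-20,0,40],[10,-2,-10,0,40],[14,-3,0,0,40],[10,0,10,0,40],[0,0,20,0,40]]]}}

```text
clock: 22.92
eef_pos: [647.7, 31.6, 70.2]
eef_rot: [0.999, 0.034, 0.002, -0.0]
wrist_force: [0.2, 0.3, -1.7]
width: 62.4
```

```bash
python3 tub.py 97 33 -39;python3 slugs.py
```

```text
t 22.92 pos [647.7  31.6  70.2] yaw 3.89 w 62.4 F [ 0.2  0.3 -1.7] -> tool d [-4.2 -0.4 46.1] twist -0.00908562875139296 j [0.01 0.13 1.67 0.   1.34 1.51]
```

Request:
{"op": "drive_tool", "data": {"deltas": [[[-3,0,15,0,40],[0,0,15,0,40],[0,0,15,0,40],[0,0,0,0,40],[0,0,0,0,66]]]}}

```text
clock: 23.43
eef_pos: [641.8, 31.1, 21.9]
eef_rot: [0.999, 0.034, -0.001, -0.0]
wrist_force: [-0.6, -0.7, 0.3]
width: 64.6
```

Request:
{"op": "drive_tool", "data": {"deltas": [[[0,0,0,0,73],[0,0,0,0,73],[0,0,0,0,73],[0,0,0,0,73],[0,0,0,0,73]]]}}

```text
clock: 23.85
eef_pos: [642.5, 31.1, 23.1]
eef_rot: [0.999, 0.034, 0.0, 0.0]
wrist_force: [1.1, -0.2, -0.0]
width: 73.0
```

```bash
python3 tub.py 97 33 -39;python3 lie.py
```

```text
t 23.85 pos [642.5  31.1  23.1] yaw 3.88 w 73.0 F [ 1.1 -0.2 -0. ] -> tool d [ 1.3 -0.6 -0.9] twist -0.02142923093882132 j [0.01 0.17 1.71 0.   1.26 1.51]
wrist blue pct [[604.0, -5.0, 22.0], [612.0, -1.0, 23.0], [633.0, 24.0, 64.0], [653.0, 52.0, 83.0], [673.0, 55.0, 121.0]]
265 [(651, 38, 22), (647, 38, 25), (642, 37, 24), (637, 37, 26), (632, 37, 25), (627, 36, 26), (621, 36, 25), (616, 36, 25), (648, 35, 82), (629, 34, 82), (624, 34, 81), (620, 34, 81), (615, 34, 80), (612, 33, 81)]
285 [(651, 26, 22), (647, 26, 24), (641, 26, 22), (636, 25, 23), (631, 25, 22), (626, 24, 22), (620, 24, 23), (615, 24, 23), (650, 28, 84), (631, 26, 83), (627, 26, 83), (622, 26, 83), (618, 25, 83), (614, 25, 83)]
top 323 [[569.0, -5.0, 60.0], [593.0, 25.0, 75.0], [615.0, 51.0, 84.0]]
```

Request:
{"op": "drive_tool", "data": {"deltas": [[[-16,2,-5,0,73],[-16,2,-4,0,73],[0,0,0,0,66],[0,0,0,0,50],[0,0,0,0,40]]]}}

```text
clock: 24.37
eef_pos: [611.2, 24.9, 32.1]
eef_rot: [0.999, 0.034, 0.0, 0.0]
wrist_force: [-3.4, -1.6, 6.8]
width: 63.4
```

Request:
{"op": "drive_tool", "data": {"deltas": [[[0,0,0,0,40],[0,0,0,0,40],[5,0,-15,0,40],[5,0,-30,0,40],[0,0,-30,0,40]]]}}

```text
clock: 24.78
eef_pos: [621.0, 25.8, 106.2]
eef_rot: [0.999, 0.034, -0.001, -0.0]
wrist_force: [0.7, 0.5, -0.1]
width: 63.7
```

```bash
python3 tub.py 40 28 36;python3 lie.py
```

```text
t 24.78 pos [621.   25.8 106.2] yaw 3.89 w 63.7 F [ 0.7  0.5 -0.1] -> tool d [-33.9   0.6   7.3] twist -0.014430084865949766 j [0.   0.05 1.69 0.   1.4  1.5 ]
wrist blue pct [[578.0, -5.0, 96.0], [583.0, 0.0, 97.0], [642.0, 25.0, 151.0], [662.0, 53.0, 157.0], [665.0, 58.0, 158.0]]
265 [(661, 32, 157), (658, 32, 158), (654, 32, 157), (651, 32, 156), (647, 32, 156), (643, 31, 156), (640, 31, 156), (636, 31, 156), (632, 31, 156), (628, 31, 155), (624, 30, 156), (620, 30, 155), (598, 29, 153), (594, 29, 154), (589, 28, 153), (584, 28, 153), (579, 28, 152)]
285 [(662, 25, 157), (658, 24, 158), (655, 24, 157), (651, 24, 156), (648, 24, 157), (645, 23, 157), (641, 23, 157), (636, 23, 156), (633, 22, 156), (629, 22, 155), (625, 22, 156), (621, 22, 156), (600, 20, 155), (596, 20, 155), (590, 19, 154), (585, 19, 154), (581, 18, 154)]
top 194 [[571.0, -5.0, 140.0], [584.0, 23.0, 155.0], [597.0, 50.0, 320.0]]
```

Request:
{"op": "drive_tool", "data": {"deltas": [[[-17,0,0,0,40],[-17,0,2,0,40],[0,0,9,0,40],[3,0,5,0,40],[4,0,5,0,40]]]}}

```text
clock: 25.3
eef_pos: [594.3, 23.8, 84.9]
eef_rot: [0.999, 0.034, -0.0, 0.0]
wrist_force: [-0.6, 0.8, 2.9]
width: 63.8
```

Request:
{"op": "drive_tool", "data": {"deltas": [[[2,0,6,0,40],[2,0,6,0,40],[1,0,6,0,40],[0,0,6,0,40],[0,0,3,0,40]]]}}

```text
clock: 25.72
eef_pos: [598.7, 24.2, 57.5]
eef_rot: [0.999, 0.034, -0.0, -0.0]
wrist_force: [1.5, 1.5, 3.3]
width: 63.0
```

```bash
python3 tub.py 52 28 -2; python3 lie.py; python3 slugs.py;python3 -c "
from m import *
c=get('scene');save(c,'s18.png',(180,120,340,240),5)"
```

```text
t 25.72 pos [598.7  24.2  57.5] yaw 3.88 w 63.0 F [1.5 1.5 3.3] -> tool d [ 0.5  0.6 -3.5] twist -0.02494610755229587 j [-0.    0.04  1.79  0.    1.31  1.5 ]
wrist blue pct [[569.0, -5.0, 65.0], [584.0, -2.0, 71.0], [615.0, 24.0, 100.0], [645.0, 49.0, 130.0], [649.0, 53.0, 133.0]]
265 [(631, 31, 87), (629, 31, 92), (626, 31, 94), (624, 30, 97), (621, 30, 100), (618, 30, 102), (616, 30, 105), (614, 29, 107), (611, 29, 110), (610, 29, 113), (607, 29, 115), (605, 29, 117), (595, 28, 128), (593, 27, 130), (590, 27, 131), (590, 27, 134)]
285 [(632, 22, 89), (630, 22, 91), (627, 22, 94), (624, 22, 97), (622, 22, 100), (620, 21, 103), (617, 21, 105), (615, 21, 109), (612, 21, 110), (610, 21, 113), (607, 21, 114), (605, 21, 117), (595, 20, 128), (593, 20, 129), (592, 20, 132), (590, 20, 134)]
top 143 [[548.0, -3.0, 93.0], [558.0, 25.0, 105.0], [567.0, 50.0, 274.0]]
scene [243, 223, 8, 10, 50] [662. -24.  38.] [647. -42.  32.] [676.  -6.  44.]
scene [259, 231, 5, 4, 17] [653.  30.  40.] [648.  21.  33.] [660.  40.  46.]
```

View pics/s18.png

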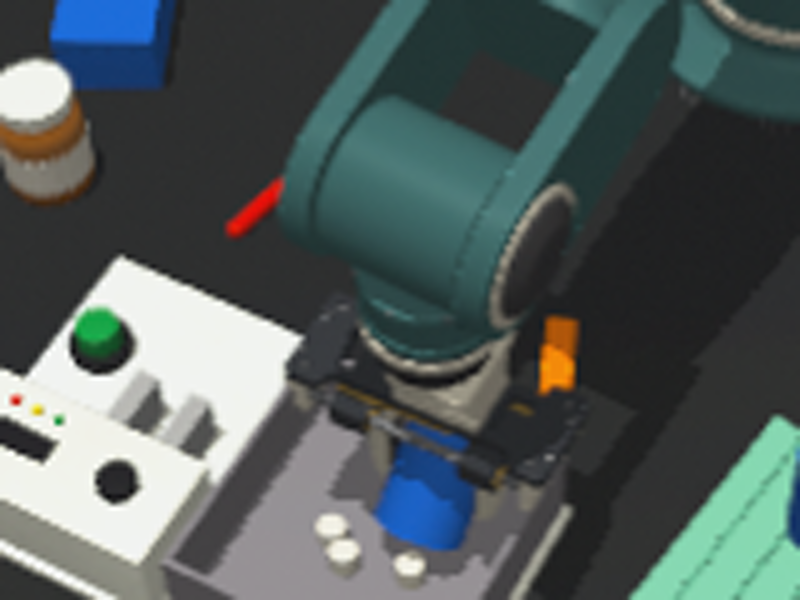

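Request:
{"op": "drive_tool", "data": {"deltas": [[[3,0,-10,0,40],[0,0,-25,0,40],[0,10,-25,0,40],[-10,20,-11,0,40],[-20,22,0,0,40]]]}}

```text
clock: 26.38
eef_pos: [577.0, -29.7, 133.6]
eef_rot: [0.999, 0.035, 0.002, 0.0]
wrist_force: [0.6, -2.1, -0.0]
width: 63.5
```

Request:
{"op": "drive_tool", "data": {"deltas": [[[-20,20,0,0,40],[0,0,0,0,40],[0,0,0,0,40]]]}}

```text
clock: 26.63
eef_pos: [556.3, -51.7, 130.7]
eef_rot: [0.999, 0.033, 0.0, 0.0]
wrist_force: [0.1, 1.2, 0.4]
width: 63.2
```

```bash
python3 tub.py 4 -45 45; python3 lie.py
```

```text
t 26.63 pos [556.3 -51.7 130.7] yaw 3.78 w 63.2 F [0.1 1.2 0.4] -> tool d [-0.1  0.7 22.7] twist -0.11605997363807319 j [-0.14 -0.1   1.8   0.    1.44  1.37]
wrist blue pct [[554.0, -81.0, 136.0], [561.0, -78.0, 142.0], [583.0, -51.0, 162.0], [604.0, -25.0, 178.0], [608.0, -22.0, 180.0]]
265 [(589, -45, 162), (586, -45, 164), (584, -45, 168), (581, -46, 170), (579, -46, 173), (576, -46, 176), (574, -46, 178), (571, -47, 180), (568, -47, 182), (566, -47, 184), (564, -47, 187), (562, -47, 190), (552, -48, 200), (549, -49, 201), (547, -49, 203), (546, -49, 206)]
285 [(590, -54, 163), (587, -54, 165), (585, -54, 168), (582, -54, 171), (579, -54, 173), (577, -54, 176), (574, -55, 178), (572, -55, 181), (569, -55, 183), (568, -55, 186), (565, -55, 188), (563, -55, 190), (552, -56, 200), (550, -56, 202), (548, -56, 203), (546, -56, 205)]
```

Request:
{"op": "drive_tool", "data": {"deltas": [[[0,0,14,0,40],[-2,0,8,0,40],[-7,0,3,0,40],[-7,0,3,0,40],[-6,0,3,0,40]]]}}

```text
clock: 27.15
eef_pos: [534.2, -52.0, 98.0]
eef_rot: [0.999, 0.034, -0.0, -0.0]
wrist_force: [2.5, 0.9, 2.4]
width: 62.7
```

Request:
{"op": "drive_tool", "data": {"deltas": [[[-6,0,4,0,40],[-5,0,4,0,40],[-4,0,5,0,40],[-4,0,5,0,40],[-3,0,5,0,40]]]}}

```text
clock: 27.57
eef_pos: [512.2, -53.8, 75.3]
eef_rot: [0.999, 0.034, -0.0, -0.0]
wrist_force: [-2.0, 3.4, 6.3]
width: 61.1
```

Request:
{"op": "drive_tool", "data": {"deltas": [[[-1,0,6,0,40],[-1,0,6,0,40],[-1,0,6,0,40],[0,0,6,0,40],[0,0,5,0,40]]]}}

```text
clock: 27.98
eef_pos: [508.5, -54.1, 45.6]
eef_rot: [0.999, 0.034, -0.001, -0.0]
wrist_force: [-10.6, 1.4, 7.5]
width: 61.6
```

```bash
python3 tub.py -42 -45 -15; python3 lie.py
```

```text
t 27.98 pos [508.5 -54.1  45.6] yaw 3.88 w 61.6 F [-10.6   1.4   7.5] -> tool d [ 1.8  1.6 -2.4] twist -0.01743238377989087 j [-0.16 -0.14  1.98 -0.    1.3   1.35]
wrist blue pct [[520.0, -84.0, 37.0], [522.0, -83.0, 53.0], [540.0, -53.0, 99.0], [559.0, -24.0, 118.0], [561.0, -16.0, 153.0]]
265 [(537, -47, 62), (524, -47, 39), (515, -47, 28), (511, -47, 31), (506, -47, 33), (502, -48, 35), (497, -48, 37), (493, -48, 40), (489, -49, 41), (484, -49, 43), (481, -49, 46), (476, -50, 48), (498, -51, 108), (503, -51, 118), (508, -51, 128), (506, -51, 129)]
285 [(537, -57, 59), (524, -58, 35), (516, -59, 29), (511, -59, 30), (507, -60, 33), (587, -50, 213), (498, -60, 37), (494, -61, 39), (490, -61, 42), (486, -61, 44), (482, -61, 46), (478, -62, 49), (498, -59, 107), (504, -58, 119), (507, -58, 126), (506, -58, 128)]
```

Request:
{"op": "drive_tool", "data": {"deltas": [[[3,0,4,0,40],[3,0,4,0,40],[3,0,4,0,40],[3,0,3,0,40],[0,0,0,0,40]]]}}

```text
clock: 28.5
eef_pos: [518.7, -52.9, 29.3]
eef_rot: [0.999, 0.034, -0.004, -0.001]
wrist_force: [-21.5, 4.3, 4.5]
width: 62.0
```

```bash
python3 tub.py -42 -45 -15; python3 lie.py
```

```text
t 28.5 pos [518.7 -52.9  29.3] yaw 3.89 w 62.0 F [-21.5   4.3   4.5] -> tool d [ -8.6   2.1 -18.7] twist -0.008994311013111655 j [-0.15 -0.1   1.97 -0.    1.27  1.35]
wrist blue pct [[520.0, -85.0, 52.0], [523.0, -82.0, 69.0], [549.0, -52.0, 101.0], [555.0, -25.0, 127.0], [556.0, -2.0, 150.0]]
265 [(554, -47, 93), (555, -47, 102), (513, -47, 21), (508, -47, 22), (503, -47, 23), (498, -48, 23), (493, -48, 24), (487, -48, 24), (488, -49, 33), (492, -50, 72), (492, -50, 77), (493, -50, 83), (492, -50, 87)]
285 [(555, -54, 94), (556, -54, 102), (514, -59, 22), (509, -59, 23), (504, -59, 22), (499, -60, 24), (598, -49, 196), (488, -61, 24), (488, -60, 32), (491, -59, 71), (493, -59, 78), (493, -59, 82), (494, -59, 88)]
```

Request:
{"op": "drive_tool", "data": {"deltas": [[[-8,0,-5,0,40],[-15,0,-20,0,40],[-5,-10,-25,0,40],[0,-30,-20,0,40],[0,-40,0,0,40]]]}}

```text
clock: 29.02
eef_pos: [489.3, 23.7, 105.6]
eef_rot: [0.999, 0.032, 0.003, 0.0]
wrist_force: [1.9, 0.2, 0.8]
width: 61.9
```

Request:
{"op": "drive_tool", "data": {"deltas": [[[0,-40,0,0,40],[0,-40,0,0,40],[5,-40,0,0,40],[15,-38,0,0,40],[25,-30,0,0,40]]]}}

```text
clock: 29.43
eef_pos: [519.3, 217.8, 101.6]
eef_rot: [0.999, 0.034, 0.0, -0.0]
wrist_force: [0.6, -1.5, -0.1]
width: 62.6
```

```bash
python3 g.py 550 245 60 3.9; python3 -c "
from m import *
beakers()"
```

```text
t 29.43 pos [519.3 217.8 101.6] yaw 3.95 w 62.6 F [ 0.6 -1.5 -0.1] -> tool d [ 32.5 -25.   41.6] twist 0.05336949915914602 j [ 0.35 -0.07  1.82 -0.    1.39  1.85]
top beaker rim 452 258 r 30.5 z 90.1 px [190. 243.] 57
scene beaker rim 547 360 r 31.0 z 87.9 px [362. 252.] 74
scene beaker rim 522 221 r 25.8 z 92.3 px [338. 227.] 14
```

Request:
{"op": "drive_tool", "data": {"deltas": [[[16,-12,0,0,40],[17,-13,5,0,40],[0,0,30,0,40],[0,0,25,0,40],[0,0,20,0,40]]]}}

```text
clock: 29.95
eef_pos: [551.0, 241.4, 19.3]
eef_rot: [0.999, 0.034, -0.001, 0.001]
wrist_force: [0.4, -0.1, -1.4]
width: 62.1
```

```bash
python3 g.py 550 245 14 3.9; python3 -c "
from m import *
w=get('wrist');P=cloud(w);m=bluemask(w)
for u in (265,285):
        print(u,[tuple(int(k) for k in np.round(P[r,u])) for r in range(200,390,8) if m[r,u]])"
```

```text
t 29.95 pos [551.  241.4  19.3] yaw 3.87 w 62.1 F [ 0.4 -0.1 -1.4] -> tool d [-0.7 -3.6  5.3] twist -0.03147344226951532 j [ 0.37  0.09  1.81 -0.    1.25  1.87]
265 [(574, 249, 12), (579, 249, 42), (582, 248, 61), (585, 247, 77), (587, 247, 89), (585, 247, 91), (544, 248, 13), (538, 247, 12), (533, 247, 13), (528, 247, 14), (523, 246, 14), (519, 246, 18), (525, 245, 65), (524, 244, 70), (525, 244, 76), (525, 244, 80)]
285 [(577, 238, 18), (581, 239, 44), (584, 240, 64), (586, 240, 78), (588, 241, 90), (586, 240, 91), (544, 235, 12), (538, 235, 12), (534, 235, 13), (529, 234, 14), (524, 234, 15), (519, 234, 16), (523, 235, 57), (524, 235, 63), (524, 235, 69), (524, 235, 74), (525, 236, 79)]
```

Request:
{"op": "drive_tool", "data": {"deltas": [[[0,0,4,0,40],[0,0,2,0,40],[0,0,0,0,70],[0,0,0,0,93],[0,0,0,0,93]]]}}

```text
clock: 30.42
eef_pos: [552.0, 242.2, 16.3]
eef_rot: [0.999, 0.034, 0.0, -0.0]
wrist_force: [0.4, 0.2, -0.4]
width: 77.9
```

Request:
{"op": "drive_tool", "data": {"deltas": [[[0,0,0,0,93],[0,0,-20,0,93],[0,0,-40,0,93],[0,0,-40,0,93],[0,0,-40,0,93]]]}}

```text
clock: 30.83
eef_pos: [551.4, 242.2, 157.4]
eef_rot: [0.999, 0.034, -0.0, 0.0]
wrist_force: [1.4, 1.0, -0.5]
width: 93.0
```

```bash
python3 g.py 546 360 170 93.9;python3 -c "
from m import *
beakers();spacer()
w=get('wrist');save(w,'w20.png')"
```

```text
t 30.83 pos [551.4 242.2 157.4] yaw 3.88 w 93.0 F [ 1.4  1.  -0.5] -> tool d [   2.6 -117.9  -12.7] twist -90.02147359968748 j [ 0.37 -0.02  1.68 -0.    1.48  1.87]
top beaker rim 451 257 r 30.8 z 88.8 px [187. 240.] 32
scene beaker rim 547 361 r 30.8 z 88.3 px [362. 252.] 72
scene beaker rim 527 239 r 41.4 z 88.4 px [338. 228.] 90
top spacer [array([443.298,  30.299]), array([73.36, 21.35]), np.float64(26.91)] z 33.6 170
scene spacer [array([448.956,  28.842]), array([80.103, 21.524]), np.float64(25.534)] z 33.7 94
```

View pics/w20.png

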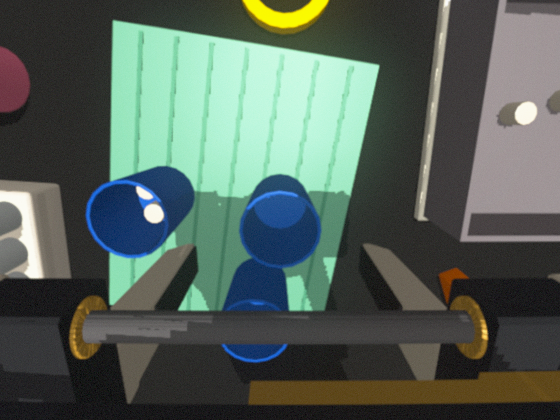

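Request:
{"op": "drive_tool", "data": {"deltas": [[[0,-25,0,-7,93],[0,0,0,-7,93],[0,0,0,-7,93],[0,0,0,-7,93],[0,0,0,-7,93]]]}}

```text
clock: 31.5
eef_pos: [549.5, 267.2, 153.4]
eef_rot: [0.942, 0.336, -0.001, 0.0]
wrist_force: [0.1, -1.0, 0.0]
width: 93.4
```

Request:
{"op": "drive_tool", "data": {"deltas": [[[0,0,0,-7,93],[0,0,0,-7,93],[0,0,0,-7,93],[0,0,0,-7,93],[0,0,0,-7,93]]]}}

```text
clock: 31.92
eef_pos: [549.5, 267.0, 153.5]
eef_rot: [0.797, 0.603, -0.001, -0.0]
wrist_force: [0.9, 0.2, -0.2]
width: 93.0
```

```bash
python3 g.py 546 360.5 150 73.9
```

```text
t 31.92 pos [549.5 267.  153.5] yaw 74.22 w 93.0 F [ 0.9  0.2 -0.2] -> tool d [ 89.  -28.8   3.4] twist 0.3244013784631079 j [ 0.41  0.    1.66 -0.    1.48  0.69]
```

Request:
{"op": "drive_tool", "data": {"deltas": [[[30,-10,0,0,93],[30,-10,0,0,93],[29,-9,0,0,93],[0,0,0,0,93]]]}}

```text
clock: 32.25
eef_pos: [545.8, 364.5, 153.1]
eef_rot: [0.799, 0.602, -0.001, -0.001]
wrist_force: [0.3, -0.1, -0.2]
width: 92.8
```

```bash
python3 g.py 546 360.5 32;python3 -c "
from m import *
c=get('wrist');P=cloud(c);m=bluemask(c)
q=P[m&(abs(P[...,2]-90)<4)&(abs(P[...,0]-546)<60)&(abs(P[...,1]-360)<60)];print(len(q),circ(q[:,:2]),np.median(q[:,2]))
save(c,'w21.png')"
```

```text
t 32.25 pos [545.8 364.5 153.1] yaw 74.01 w 92.8 F [ 0.3 -0.1 -0.2] -> tool d [ -3.6   1.7 121.1] twist None j [0.55 0.1  1.56 0.   1.48 0.83]
1149 (np.float64(546.5231996171), np.float64(360.1076991805611), np.float64(30.424012229981997)) 91.35524936507167
```

View pics/w21.png

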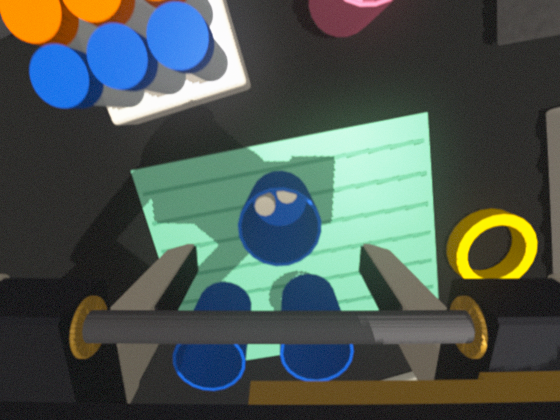

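Request:
{"op": "drive_tool", "data": {"deltas": [[[-3,1,35,0,93],[0,0,35,0,93],[0,0,31,0,93],[0,0,18,0,93],[0,0,0,0,70]]]}}

```text
clock: 32.72
eef_pos: [544.7, 355.3, 30.6]
eef_rot: [0.799, 0.601, -0.004, -0.0]
wrist_force: [-1.2, -0.9, -1.2]
width: 89.8
```

Request:
{"op": "drive_tool", "data": {"deltas": [[[0,0,0,0,50],[0,0,0,0,40],[0,0,0,0,40],[0,0,0,0,40],[0,0,0,0,40]]]}}

```text
clock: 33.13
eef_pos: [547.7, 358.1, 38.2]
eef_rot: [0.799, 0.601, 0.001, 0.0]
wrist_force: [-1.6, -0.6, 6.4]
width: 64.8
```

Request:
{"op": "drive_tool", "data": {"deltas": [[[0,0,-15,0,40],[0,0,-35,0,40],[0,0,-40,0,40],[0,0,-30,7,40],[0,0,-10,7,40]]]}}

```text
clock: 33.55
eef_pos: [548.3, 358.5, 173.9]
eef_rot: [0.868, 0.497, 0.004, -0.0]
wrist_force: [0.1, -0.1, -0.8]
width: 64.7
```

Request:
{"op": "drive_tool", "data": {"deltas": [[[0,0,0,7,40],[0,0,0,7,40],[0,0,0,7,40],[0,0,0,7,40],[0,0,0,7,40]]]}}

```text
clock: 33.97
eef_pos: [547.1, 357.7, 168.0]
eef_rot: [0.977, 0.212, 0.0, -0.0]
wrist_force: [0.5, 0.8, -0.9]
width: 64.8
```

Request:
{"op": "drive_tool", "data": {"deltas": [[[0,0,0,7,40],[0,0,0,7,40],[0,0,0,7,40],[0,0,0,0,40]]]}}

```text
clock: 34.3
eef_pos: [547.1, 357.7, 167.9]
eef_rot: [1.0, 0.031, 0.0, -0.0]
wrist_force: [0.5, -0.6, -1.2]
width: 65.3
```

```bash
python3 tub.py -52 28 80;python3 -c "
from m import *
w=get('wrist');save(w,'w22.png');P=cloud(w);m=bluemask(w)
for u in (265,285):
        print(u,[tuple(int(k) for k in np.round(P[r,u])) for r in range(200,390,8) if m[r,u]])"
```

```text
t 34.3 pos [547.1 357.7 167.9] yaw 3.52 w 65.3 F [ 0.5 -0.6 -1.2] -> tool d [-72.5 337.3  24.8] twist -0.3835939618633688 j [ 0.54  0.09  1.55 -0.    1.5   2.05]
265 [(580, 366, 160), (580, 365, 178), (580, 365, 194), (581, 364, 207), (581, 364, 218), (580, 364, 222), (528, 364, 137), (523, 364, 139), (522, 364, 149), (522, 363, 159), (523, 363, 170), (523, 362, 177), (521, 361, 209), (521, 361, 214), (521, 361, 220), (520, 361, 223)]
285 [(581, 355, 162), (581, 355, 181), (582, 355, 197), (582, 356, 209), (582, 356, 218), (541, 351, 137), (535, 351, 137), (529, 351, 137), (522, 350, 136), (523, 350, 149), (523, 351, 158), (523, 351, 169), (523, 351, 177), (522, 352, 209), (522, 352, 214), (521, 352, 219), (519, 352, 222)]
```

Request:
{"op": "drive_tool", "data": {"deltas": [[[3,41,0,0,40],[3,41,0,0,40],[3,41,0,0,40],[3,41,0,0,40],[3,41,0,0,40]]]}}

```text
clock: 34.77
eef_pos: [575.8, 152.5, 167.4]
eef_rot: [0.999, 0.037, 0.0, -0.0]
wrist_force: [0.9, 0.2, -0.9]
width: 65.1
```

Request:
{"op": "drive_tool", "data": {"deltas": [[[3,41,0,0,40],[3,41,0,0,40],[3,40,0,0,40],[2,6,0,0,40],[0,0,0,0,40]]]}}

```text
clock: 35.18
eef_pos: [595.9, 25.0, 167.2]
eef_rot: [0.999, 0.034, 0.0, 0.0]
wrist_force: [0.4, 0.2, -1.2]
width: 64.9
```

```bash
python3 g.py 595 27 57 3.9; python3 slugs.py
```

```text
t 35.18 pos [595.9  25.  167.2] yaw 3.94 w 64.9 F [ 0.4  0.2 -1.2] -> tool d [ -0.8  -2.1 110.2] twist 0.04060645768578297 j [-0.   -0.04  1.68 -0.    1.5   1.5 ]
scene [243, 223, 8, 10, 50] [661. -23.  38.] [646. -43.  31.] [676.  -5.  44.]
scene [259, 230, 5, 5, 21] [651.  31.  40.] [641.  22.  35.] [658.  40.  44.]
```

Request:
{"op": "drive_tool", "data": {"deltas": [[[0,-2,35,0,40],[0,0,35,0,40],[0,0,25,0,40],[0,0,13,0,40],[10,0,0,0,40]]]}}

```text
clock: 35.7
eef_pos: [603.6, 31.5, 56.4]
eef_rot: [0.999, 0.035, -0.002, -0.0]
wrist_force: [-0.8, -0.2, -1.1]
width: 64.7
```

Request:
{"op": "drive_tool", "data": {"deltas": [[[15,0,0,0,40],[15,0,0,0,40],[15,0,0,0,40],[15,0,0,0,40],[12,0,0,0,40]]]}}

```text
clock: 36.12
eef_pos: [679.2, 36.0, 60.3]
eef_rot: [0.999, 0.035, 0.001, -0.0]
wrist_force: [0.1, 0.2, 0.1]
width: 64.4
```

```bash
python3 g.py 690 27 57 3.9; python3 slugs.py; python3 -c "
from m import *
w=get('wrist');save(w,'w23.png')"
```

```text
t 36.12 pos [679.2  36.   60.3] yaw 4.0 w 64.4 F [0.1 0.2 0.1] -> tool d [10.1  9.8  3.3] twist 0.10350747584823239 j [0.02 0.21 1.6  0.   1.33 1.52]
scene [248, 246, 7, 5, 22] [718.  33.  38.] [711.  23.  26.] [725.  42.  41.]
```

View pics/w23.png

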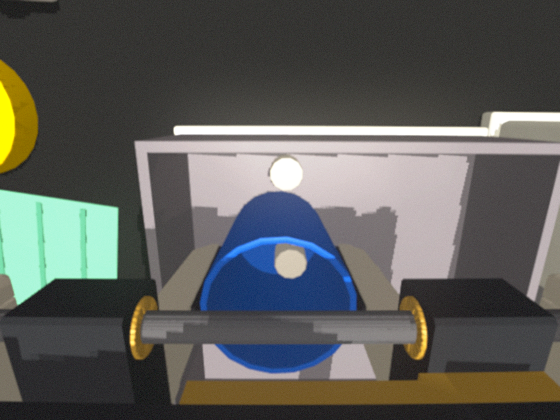

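Request:
{"op": "drive_tool", "data": {"deltas": [[[0,0,-30,0,40],[0,0,-40,0,40],[-30,2,-10,0,40],[-38,2,0,0,40],[-38,2,0,0,40]]]}}

```text
clock: 36.68
eef_pos: [570.7, 22.0, 140.0]
eef_rot: [0.999, 0.034, 0.001, 0.0]
wrist_force: [0.1, 0.6, 0.1]
width: 64.7
```

Request:
{"op": "drive_tool", "data": {"deltas": [[[-38,1,0,0,40],[-36,0,0,0,40],[0,0,15,0,40],[0,0,20,0,40],[0,0,10,0,40]]]}}

```text
clock: 37.1
eef_pos: [497.0, 16.0, 93.0]
eef_rot: [0.999, 0.034, 0.0, 0.0]
wrist_force: [-0.2, 1.0, -1.2]
width: 64.5
```

```bash
python3 tub.py -40 30 28
```

```text
t 37.1 pos [497.  16.  93.] yaw 3.93 w 64.5 F [-0.2  1.  -1.2] -> tool d [10.5 -2.7  2. ] twist 0.028192766227959964 j [-0.02 -0.22  1.97  0.    1.39  1.48]
```

Request:
{"op": "drive_tool", "data": {"deltas": [[[8,-1,0,0,40],[8,-1,-2,0,40],[8,0,-2,0,40],[8,0,-2,0,40],[8,0,-1,0,40]]]}}

```text
clock: 37.52
eef_pos: [539.3, 20.8, 101.9]
eef_rot: [0.999, 0.034, -0.0, -0.0]
wrist_force: [-5.4, 1.7, 0.9]
width: 63.8
```

Request:
{"op": "drive_tool", "data": {"deltas": [[[8,0,-1,0,40],[8,0,0,0,40],[8,0,1,0,40],[8,0,2,0,40],[8,0,3,0,40]]]}}

```text
clock: 37.93
eef_pos: [579.0, 23.1, 95.8]
eef_rot: [0.999, 0.034, 0.0, -0.0]
wrist_force: [-4.0, 0.7, 1.6]
width: 63.4
```

Request:
{"op": "drive_tool", "data": {"deltas": [[[7,0,4,0,40],[7,0,5,0,40],[6,0,5,0,40],[6,0,6,0,40],[5,0,6,0,40]]]}}

```text
clock: 38.35
eef_pos: [609.3, 25.2, 68.9]
eef_rot: [0.999, 0.034, -0.0, 0.0]
wrist_force: [-3.6, 0.7, 1.8]
width: 62.7
```

```bash
python3 tub.py 62 30 6;python3 lie.py
```

```text
t 38.35 pos [609.3  25.2  68.9] yaw 3.88 w 62.7 F [-3.6  0.7  1.8] -> tool d [-0.1 -1.2 -0.1] twist -0.02191943696305998 j [-0.    0.06  1.75 -0.    1.33  1.5 ]
wrist blue pct [[559.0, -6.0, 88.0], [565.0, -2.0, 89.0], [605.0, 24.0, 104.0], [614.0, 50.0, 151.0], [641.0, 54.0, 167.0]]
265 [(614, 31, 92), (609, 31, 91), (605, 30, 91), (600, 30, 90), (595, 30, 90), (590, 30, 91), (563, 28, 89), (557, 28, 88), (610, 28, 152), (606, 28, 151), (603, 28, 152)]
285 [(614, 21, 90), (610, 20, 91), (605, 20, 91), (600, 20, 90), (596, 19, 91), (591, 19, 91), (564, 17, 89), (559, 17, 89), (611, 22, 152), (608, 22, 152), (604, 21, 152)]
top 306 [[542.0, -5.0, 124.0], [561.0, 23.0, 141.0], [578.0, 53.0, 274.0]]
```

Same state as with C (horizontal). Lay it down in the tub at the same spot.

Request:
{"op": "drive_tool", "data": {"deltas": [[[5,0,-20,0,40],[10,-2,-10,0,40],[13,-2,0,0,40],[8,0,10,0,40],[0,0,20,0,40]]]}}

```text
clock: 38.87
eef_pos: [646.4, 31.6, 70.7]
eef_rot: [0.999, 0.034, 0.002, 0.0]
wrist_force: [0.1, 0.0, -1.4]
width: 62.7
```

```bash
python3 g.py 642 31 23 3.9;python3 slugs.py
```

```text
t 38.87 pos [646.4  31.6  70.7] yaw 3.89 w 62.7 F [ 0.1  0.  -1.4] -> tool d [-4.6  0.3 47.7] twist -0.0133613929114631 j [ 0.01  0.13  1.67 -0.    1.34  1.51]
scene [245, 229, 5, 4, 11] [671. -14.  40.] [669. -23.  35.] [676.  -6.  44.]
scene [248, 247, 5, 4, 10] [723.  33.  39.] [718.  25.  37.] [725.  42.  43.]
```

Request:
{"op": "drive_tool", "data": {"deltas": [[[-4,0,15,0,40],[0,0,15,0,40],[0,0,15,0,40],[0,0,0,0,40],[0,0,0,0,66]]]}}

```text
clock: 39.38
eef_pos: [640.1, 31.3, 23.1]
eef_rot: [0.999, 0.034, -0.001, -0.0]
wrist_force: [-0.8, -0.0, 0.1]
width: 65.2
```

Request:
{"op": "drive_tool", "data": {"deltas": [[[0,0,0,0,73],[0,0,0,0,73],[0,0,0,0,73],[0,0,0,0,73],[0,0,0,0,73]]]}}

```text
clock: 39.8
eef_pos: [640.4, 31.3, 24.7]
eef_rot: [0.999, 0.034, 0.0, 0.0]
wrist_force: [0.3, -0.4, -1.2]
width: 73.0
```

```bash
python3 g.py 610 25 32 3.9;python3 lie.py
```

```text
t 39.8 pos [640.4  31.3  24.7] yaw 3.88 w 73.0 F [ 0.3 -0.4 -1.2] -> tool d [-30.8   4.2  -7.3] twist -0.019747898240694894 j [ 0.01  0.16  1.72 -0.    1.27  1.51]
wrist blue pct [[598.0, 4.0, 21.0], [606.0, 7.0, 22.0], [629.0, 34.0, 65.0], [648.0, 60.0, 82.0], [670.0, 63.0, 122.0]]
265 [(647, 38, 21), (643, 38, 22), (637, 38, 22), (632, 37, 22), (627, 37, 21), (622, 37, 22), (616, 36, 21), (648, 36, 82), (645, 36, 83), (626, 35, 82), (622, 34, 83), (618, 34, 82), (612, 34, 81), (609, 34, 82)]
285 [(647, 26, 20), (643, 26, 22), (639, 26, 23), (634, 25, 23), (628, 25, 23), (623, 25, 23), (618, 24, 23), (612, 24, 23), (646, 28, 82), (626, 26, 81), (621, 26, 80), (616, 25, 80), (612, 25, 80), (607, 25, 79)]
top 334 [[567.0, 9.0, 58.0], [590.0, 36.0, 75.0], [612.0, 66.0, 121.0]]
```

Request:
{"op": "drive_tool", "data": {"deltas": [[[-16,-1,-5,0,73],[-17,-1,-3,0,73],[0,0,0,0,66],[0,0,0,0,50],[0,0,0,0,40]]]}}

```text
clock: 40.32
eef_pos: [607.8, 31.1, 33.0]
eef_rot: [0.999, 0.034, 0.0, 0.0]
wrist_force: [-3.3, 0.8, 5.6]
width: 64.7
```

Request:
{"op": "drive_tool", "data": {"deltas": [[[0,0,0,0,40],[0,0,0,0,40],[5,0,-15,0,40],[5,0,-30,0,40],[0,0,-30,0,40]]]}}

```text
clock: 40.73
eef_pos: [617.7, 31.7, 107.2]
eef_rot: [0.999, 0.034, -0.001, -0.0]
wrist_force: [1.2, -0.1, -0.6]
width: 65.0
```

```bash
python3 tub.py 40 28 36;python3 lie.py
```

```text
t 40.73 pos [617.7  31.7 107.2] yaw 3.87 w 65.0 F [ 1.2 -0.1 -0.6] -> tool d [-31.    6.8   8.2] twist -0.02513400020291101 j [ 0.01  0.05  1.7  -0.    1.4   1.51]
wrist blue pct [[572.0, -1.0, 97.0], [578.0, 4.0, 98.0], [638.0, 32.0, 151.0], [657.0, 56.0, 158.0], [660.0, 60.0, 159.0]]
265 [(657, 38, 157), (653, 38, 156), (650, 38, 157), (647, 38, 156), (643, 38, 157), (640, 37, 156), (636, 37, 156), (633, 37, 157), (628, 37, 156), (624, 37, 155), (620, 36, 155), (616, 36, 155), (593, 35, 153), (589, 35, 153), (584, 34, 152), (579, 34, 153), (575, 34, 153)]
285 [(638, 28, 97), (655, 30, 159), (651, 30, 158), (648, 30, 157), (644, 30, 158), (641, 29, 157), (637, 29, 157), (633, 29, 157), (630, 28, 159), (626, 28, 157), (622, 28, 157), (617, 27, 156), (594, 26, 153), (589, 25, 153), (583, 25, 151), (579, 24, 151), (574, 24, 151)]
top 191 [[568.0, 9.0, 138.0], [580.0, 34.0, 155.0], [593.0, 64.0, 216.0]]
```

Request:
{"op": "drive_tool", "data": {"deltas": [[[-16,2,0,0,40],[-15,2,3,0,40],[0,0,9,0,40],[3,0,5,0,40],[4,0,5,0,40]]]}}

```text
clock: 41.25
eef_pos: [594.2, 26.2, 84.7]
eef_rot: [0.999, 0.034, -0.0, -0.0]
wrist_force: [-0.5, -0.2, 2.3]
width: 64.0
```

Request:
{"op": "drive_tool", "data": {"deltas": [[[2,0,6,0,40],[2,0,6,0,40],[1,0,6,0,40],[0,0,6,0,40],[0,0,3,0,40]]]}}

```text
clock: 41.67
eef_pos: [598.7, 26.6, 57.5]
eef_rot: [0.999, 0.034, -0.0, -0.0]
wrist_force: [1.7, 1.2, 3.4]
width: 63.7
```

```bash
python3 tub.py 52 28 -2; python3 lie.py; python3 slugs.py;python3 -c "
from m import *
c=get('scene');save(c,'s24.png',(180,120,340,240),5)"
```

```text
t 41.67 pos [598.7  26.6  57.5] yaw 3.88 w 63.7 F [1.7 1.2 3.4] -> tool d [ 0.3  2.9 -3.5] twist -0.018966541171408835 j [0.   0.04 1.79 0.   1.31 1.5 ]
wrist blue pct [[565.0, -3.0, 63.0], [582.0, 1.0, 69.0], [615.0, 27.0, 100.0], [644.0, 51.0, 130.0], [649.0, 55.0, 132.0]]
265 [(631, 34, 87), (629, 33, 91), (626, 33, 93), (623, 33, 95), (620, 33, 98), (618, 32, 102), (615, 32, 104), (613, 32, 107), (611, 32, 109), (609, 31, 113), (606, 31, 114), (605, 31, 117), (594, 30, 126), (592, 30, 129), (590, 30, 131), (584, 29, 128)]
285 [(632, 24, 89), (629, 24, 91), (627, 24, 94), (624, 24, 96), (622, 24, 100), (619, 24, 102), (616, 24, 104), (613, 23, 106), (611, 23, 109), (609, 23, 111), (607, 23, 114), (604, 23, 116), (594, 22, 126), (593, 22, 129), (591, 22, 131), (585, 22, 129)]
top 144 [[548.0, -0.0, 94.0], [558.0, 25.0, 104.0], [567.0, 53.0, 275.0]]
scene [243, 223, 8, 10, 50] [661. -24.  38.] [647. -40.  31.] [675.  -4.  46.]
scene [256, 229, 9, 9, 42] [655.  32.  38.] [645.  11.  33.] [667.  48.  43.]
scene [248, 247, 5, 4, 10] [723.  33.  39.] [719.  25.  36.] [725.  41.  43.]
top [264, 150, 7, 6, 34] [723.  34.  39.] [715.  25.  25.] [731.  43.  44.]
```

View pics/s24.png

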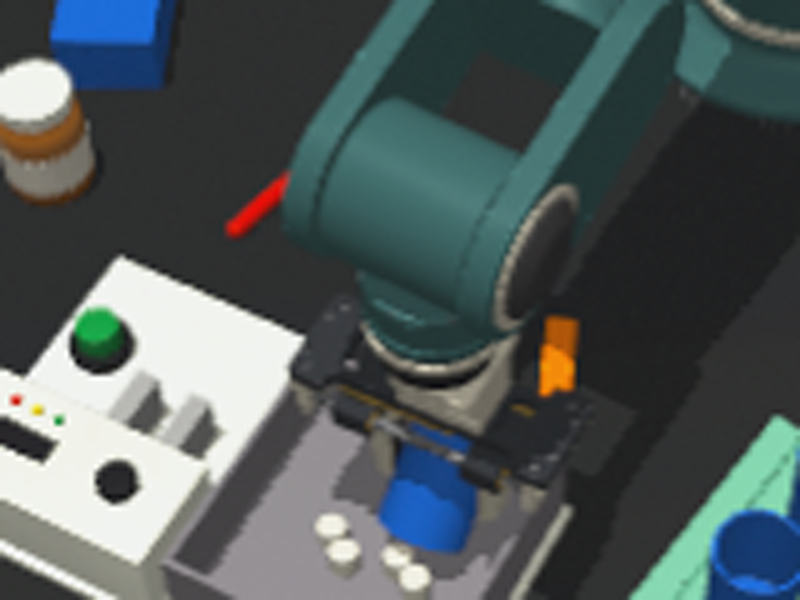

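Request:
{"op": "drive_tool", "data": {"deltas": [[[3,0,-10,0,40],[0,0,-25,0,40],[0,10,-25,0,40],[-10,21,-11,0,40],[-20,22,0,0,40]]]}}

```text
clock: 42.33
eef_pos: [577.0, -28.5, 133.7]
eef_rot: [0.999, 0.035, 0.002, 0.0]
wrist_force: [0.0, -1.0, -0.1]
width: 63.8
```

Request:
{"op": "drive_tool", "data": {"deltas": [[[-20,22,0,0,40],[0,0,0,0,40],[0,0,0,0,40]]]}}

```text
clock: 42.58
eef_pos: [556.5, -52.4, 130.7]
eef_rot: [0.999, 0.033, 0.0, 0.0]
wrist_force: [0.5, -0.4, -0.5]
width: 63.7
```

```bash
python3 tub.py 4 -45 45; python3 lie.py | head -2
```

```text
t 42.58 pos [556.5 -52.4 130.7] yaw 3.77 w 63.7 F [ 0.5 -0.4 -0.5] -> tool d [-0.2 -0.  22.7] twist -0.12598064004751564 j [-0.14 -0.1   1.8  -0.    1.44  1.37]
wrist blue pct [[554.0, -82.0, 135.0], [561.0, -78.0, 141.0], [583.0, -51.0, 162.0], [604.0, -26.0, 178.0], [607.0, -22.0, 180.0]]
265 [(589, -45, 161), (586, -46, 163), (583, -46, 166), (581, -46, 169), (578, -47, 172), (576, -47, 175), (573, -47, 177), (571, -47, 180), (568, -47, 182), (566, -48, 185), (564, -48, 187), (563, -48, 190), (551, -49, 199), (550, -49, 202), (548, -49, 204), (546, -50, 206)]
```

Request:
{"op": "drive_tool", "data": {"deltas": [[[0,0,14,0,40],[-2,0,8,0,40],[-7,0,3,0,40],[-7,0,3,0,40],[-6,0,3,0,40]]]}}

```text
clock: 43.1
eef_pos: [534.8, -52.4, 97.7]
eef_rot: [0.999, 0.034, -0.0, -0.0]
wrist_force: [2.1, 0.3, 2.8]
width: 63.5
```

Request:
{"op": "drive_tool", "data": {"deltas": [[[-6,0,4,0,40],[-5,0,4,0,40],[-4,0,5,0,40],[-4,0,5,0,40],[-3,0,5,0,40]]]}}

```text
clock: 43.52
eef_pos: [512.4, -54.5, 75.0]
eef_rot: [0.999, 0.034, -0.0, 0.0]
wrist_force: [-0.5, 0.6, 3.1]
width: 63.2
```

Request:
{"op": "drive_tool", "data": {"deltas": [[[-1,0,6,0,40],[-1,0,6,0,40],[-1,0,6,0,40],[0,0,6,0,40],[0,0,5,0,40]]]}}

```text
clock: 43.93
eef_pos: [509.6, -54.7, 45.8]
eef_rot: [0.999, 0.034, -0.0, -0.0]
wrist_force: [-5.4, 0.9, 4.8]
width: 62.9
```

Request:
{"op": "drive_tool", "data": {"deltas": [[[3,0,4,0,40],[3,0,4,0,40],[3,0,4,0,40],[3,0,3,0,40],[0,0,0,0,40]]]}}

```text
clock: 44.35
eef_pos: [519.7, -53.3, 29.4]
eef_rot: [0.999, 0.034, -0.003, -0.001]
wrist_force: [-17.2, 3.1, 1.5]
width: 63.3
```

```bash
python3 tub.py -42 -45 -15; python3 lie.py
```

```text
t 44.35 pos [519.7 -53.3  29.4] yaw 3.9 w 63.3 F [-17.2   3.1   1.5] -> tool d [ -9.6   1.5 -18.6] twist 0.003801085348214883 j [-0.15 -0.09  1.97  0.    1.27  1.35]
wrist blue pct [[521.0, -85.0, 52.0], [523.0, -83.0, 66.0], [548.0, -53.0, 96.0], [554.0, -25.0, 127.0], [555.0, -3.0, 150.0]]
265 [(554, -48, 90), (553, -48, 96), (512, -47, 17), (507, -47, 18), (501, -48, 17), (496, -48, 19), (490, -48, 18), (488, -49, 25), (489, -49, 34), (491, -50, 70), (492, -51, 77), (493, -51, 82), (493, -51, 87)]
285 [(554, -55, 89), (554, -55, 97), (513, -59, 18), (507, -60, 16), (502, -60, 17), (497, -61, 18), (492, -61, 19), (488, -61, 22), (488, -61, 32), (492, -60, 71), (493, -60, 76), (492, -60, 81), (494, -59, 87)]
```

Request:
{"op": "drive_tool", "data": {"deltas": [[[-8,0,-5,0,40],[-15,0,-20,0,40],[-10,-10,-25,0,40],[0,-30,-30,0,40],[0,-40,-30,0,40]]]}}

```text
clock: 44.87
eef_pos: [483.6, 16.2, 137.7]
eef_rot: [0.999, 0.032, 0.001, 0.0]
wrist_force: [1.3, 0.2, -0.6]
width: 63.5
```

Request:
{"op": "drive_tool", "data": {"deltas": [[[0,-40,-10,0,40],[0,-40,0,0,40],[0,-40,0,0,40],[0,-40,0,0,40],[0,-40,0,0,40]]]}}

```text
clock: 45.28
eef_pos: [470.1, 217.9, 146.2]
eef_rot: [0.999, 0.034, 0.001, -0.0]
wrist_force: [0.4, -0.1, -0.6]
width: 63.2
```

```bash
python3 g.py 525 338 60 3.9; python3 -c "
from m import *
beakers(('top','scene'))"
```

```text
t 45.28 pos [470.1 217.9 146.2] yaw 3.87 w 63.2 F [ 0.4 -0.1 -0.6] -> tool d [  62.8 -116.1   86.3] twist -0.02719646809461551 j [ 0.38 -0.2   1.87 -0.    1.48  1.89]
scene beaker rim 507 260 r 53.7 z 88.6 px [339. 227.] 122
```

Request:
{"op": "drive_tool", "data": {"deltas": [[[16,-29,0,0,40],[16,-29,0,0,40],[16,-29,0,0,40],[15,-29,0,0,40],[0,0,0,0,40]]]}}

```text
clock: 45.8
eef_pos: [526.9, 339.2, 145.0]
eef_rot: [0.999, 0.035, -0.0, -0.0]
wrist_force: [0.7, -0.1, -0.6]
width: 63.4
```

```bash
python3 g.py 525 338 19 3.9; python3 -c "
from m import *
beakers(('top','scene'))
w=get('wrist');save(w,'w25.png')"
```

```text
t 45.8 pos [526.9 339.2 145. ] yaw 3.96 w 63.4 F [ 0.7 -0.1 -0.6] -> tool d [ -1.9   1.1 126. ] twist 0.058958770706141195 j [0.53 0.04 1.64 0.   1.46 2.03]
top beaker rim 451 257 r 30.2 z 88.7 px [190. 242.] 51
top beaker rim 543 241 r 30.4 z 89.3 px [196. 211.] 57
scene beaker rim 531 246 r 38.0 z 88.6 px [337. 229.] 83
```

View pics/w25.png

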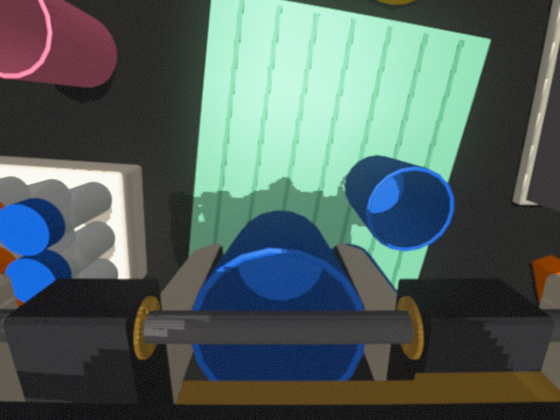

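Request:
{"op": "drive_tool", "data": {"deltas": [[[-2,6,30,0,40],[0,0,35,0,40],[0,0,30,0,40],[0,0,20,0,40],[0,0,5,0,40]]]}}

```text
clock: 46.37
eef_pos: [522.5, 327.8, 23.3]
eef_rot: [0.999, 0.033, -0.002, 0.001]
wrist_force: [-6.8, -8.4, 18.8]
width: 63.2
```

```bash
python3 g.py 525 338 19 3.9; python3 -c "
from m import *
w=get('wrist');P=cloud(w);m=bluemask(w)
for u in (265,285):
        print(u,[tuple(int(k) for k in np.round(P[r,u])) for r in range(200,390,8) if m[r,u]])"
```

```text
t 46.37 pos [522.5 327.8  23.3] yaw 3.81 w 63.2 F [-6.8 -8.4 18.8] -> tool d [  3.2 -10.1   4.2] twist -0.08587343250454182 j [ 0.52  0.11  1.77 -0.    1.26  2.02]
265 [(545, 336, 16), (549, 335, 40), (553, 334, 62), (556, 334, 78), (558, 334, 90), (555, 333, 91), (512, 334, 11), (508, 334, 13), (501, 333, 11), (497, 333, 13), (490, 333, 12), (491, 332, 22), (494, 331, 61), (494, 331, 67), (494, 331, 72), (494, 331, 77), (495, 330, 83)]
285 [(548, 324, 21), (552, 325, 46), (554, 326, 63), (556, 326, 77), (558, 327, 90), (555, 326, 91), (512, 321, 10), (508, 321, 12), (503, 321, 12), (497, 320, 12), (492, 320, 13), (490, 320, 20), (494, 321, 66), (496, 322, 73), (495, 322, 77), (496, 322, 83)]
```

Request:
{"op": "drive_tool", "data": {"deltas": [[[0,0,-2,0,40],[0,0,0,0,70],[0,0,0,0,93],[0,0,0,0,93],[0,0,0,0,93]]]}}

```text
clock: 46.83
eef_pos: [524.2, 330.0, 28.8]
eef_rot: [0.999, 0.034, 0.0, -0.0]
wrist_force: [-0.6, 0.5, -0.7]
width: 85.2
```

Request:
{"op": "drive_tool", "data": {"deltas": [[[0,0,0,0,93],[0,0,-20,0,93],[0,0,-40,0,93],[0,0,-40,0,93],[0,0,-40,0,93]]]}}

```text
clock: 47.25
eef_pos: [523.6, 329.7, 169.7]
eef_rot: [0.999, 0.034, -0.0, 0.0]
wrist_force: [0.9, 0.3, 1.1]
width: 92.9
```

Request:
{"op": "drive_tool", "data": {"deltas": [[[0,40,-20,0,93],[0,40,0,0,93],[0,40,0,0,93],[0,40,0,0,93],[0,40,0,0,93]]]}}

```text
clock: 47.67
eef_pos: [537.0, 131.5, 187.0]
eef_rot: [0.999, 0.034, 0.0, -0.0]
wrist_force: [0.1, -0.4, 0.4]
width: 93.2
```

```bash
python3 g.py 445 29 150;python3 -c "
from m import *
beakers();spacer()
w=get('scene');save(w,'s26.png',(180,120,400,280),3.5);c=get('top');save(c,'t26.png',(130,120,390,270),3)"
```

```text
t 47.67 pos [537.  131.5 187. ] yaw 3.92 w 93.2 F [ 0.1 -0.4  0.4] -> tool d [-98.8  96.   37. ] twist None j [ 0.19 -0.14  1.75 -0.    1.53  1.7 ]
top beaker rim 518 328 r 29.5 z 89.0 px [165. 220.] 68
scene beaker rim 503 274 r 62.3 z 88.8 px [345. 231.] 210
top spacer [array([443.298,  30.298]), array([73.36, 21.35]), np.float64(26.911)] z 33.6 164
scene spacer [array([448.501,  30.024]), array([74.124, 20.285]), np.float64(22.87)] z 33.5 54
```

View pics/s26.png

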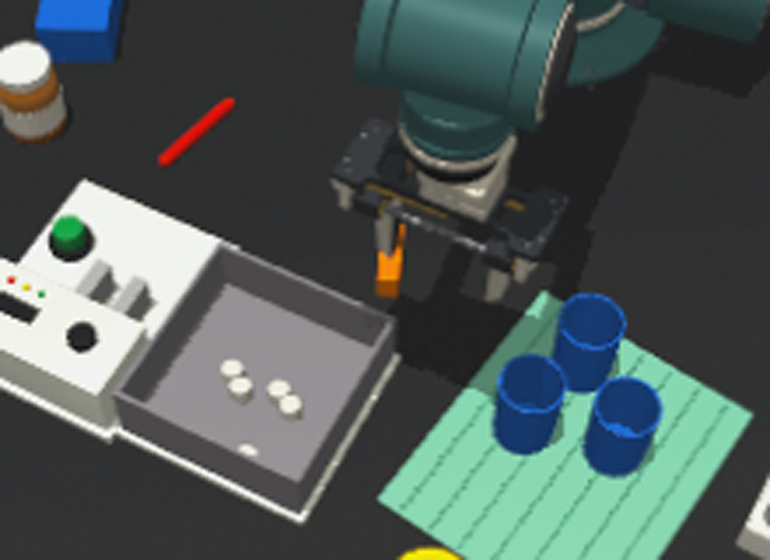

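View pics/t26.png

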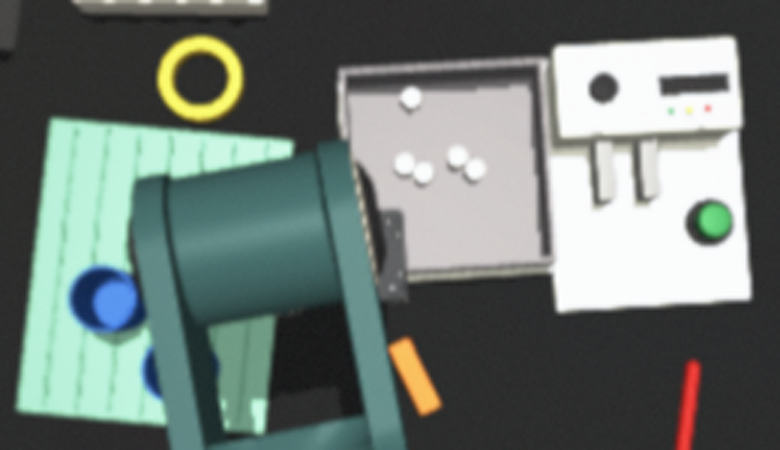

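Request:
{"op": "drive_tool", "data": {"deltas": [[[-30,30,0,0,93],[-30,30,0,0,93],[-30,30,0,0,93],[-10,8,0,-7,93],[0,0,0,-7,93]]]}}

```text
clock: 48.38
eef_pos: [444.2, 29.7, 187.2]
eef_rot: [0.987, 0.158, 0.001, 0.0]
wrist_force: [-0.3, 0.7, -0.4]
width: 93.2
```

Request:
{"op": "drive_tool", "data": {"deltas": [[[0,0,0,-7,93],[0,0,0,-2,93],[0,0,0,0,93]]]}}

```text
clock: 48.63
eef_pos: [445.7, 31.3, 186.8]
eef_rot: [0.972, 0.234, 0.0, -0.0]
wrist_force: [-0.4, -0.5, -0.1]
width: 92.8
```

```bash
python3 g.py 421 18 120 26.5;python3 -c "
from m import *
spacer(('top','scene','wrist'))
beakers()
w=get('wrist');save(w,'w27.png')"
```

```text
t 48.63 pos [445.7  31.3 186.8] yaw 27.09 w 92.8 F [-0.4 -0.5 -0.1] -> tool d [-28.1   0.6  66.8] twist 0.5858578186553984 j [ 0.01 -0.39  1.95  0.    1.58  1.11]Traceback (most recent call last):
  File "<string>", line 3, in <module>
    spacer(('top','scene','wrist'))
    ~~~~~~^^^^^^^^^^^^^^^^^^^^^^^^^
  File "m.py", line 25, in spacer
    q=P[k];zt=np.percentile(q[:,2],85);
              ~~~~~~~~~~~~~^^^^^^^^^^^
    return _quantile_unchecked(
        a, q, axis, out, overwrite_input, method, keepdims, weights)
    return _ureduce(a,
                    func=_quantile_ureduce_func,
    ...<5 lines>...
                    overwrite_input=overwrite_input,
                    method=method)
    r = func(a, **kwargs)
    result = _quantile(arr,
                       quantiles=q,
    ...<2 lines>...
                       out=out,
                       weights=wgt)
    slices_having_nans = np.isnan(arr[-1, ...])
                                  ~~~^^^^^^^^^
IndexError: index -1 is out of bounds for axis 0 with size 0
```

```bash
python3 -c "
from m import *
w=get('wrist');save(w,'w27.png')
spacer(('wrist',))
beakers()"
```

```text
wrist spacer [array([445.756,  28.164]), array([74.696, 21.782]), np.float64(25.522)] z 34.6 1429
top beaker rim 451 257 r 30.3 z 89.7 px [189. 243.] 55
top beaker rim 518 328 r 29.6 z 89.3 px [166. 220.] 65
top beaker rim 541 240 r 30.3 z 88.7 px [196. 211.] 61
scene beaker rim 503 273 r 61.9 z 88.6 px [345. 231.] 215
```

View pics/w27.png

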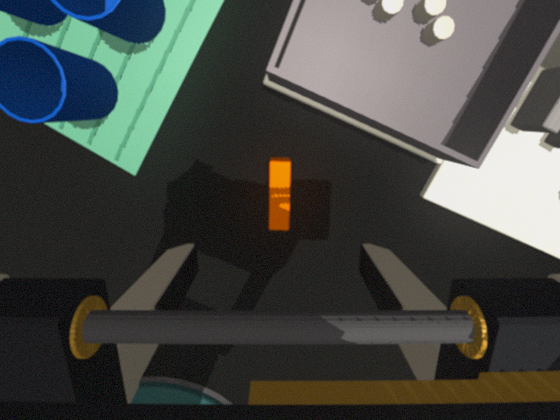

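```bash
python3 g.py 421.4 16.6 4 25.7
```

```text
t 48.88 pos [445.7  30.7 186.7] yaw 26.85 w 92.9 F [-1.   0.5  0.3] -> tool d [-28.    1.6 182.7] twist 1.1523378366292718 j [ 0.01 -0.39  1.95  0.    1.58  1.11]
```

Request:
{"op": "drive_tool", "data": {"deltas": [[[-14,1,30,1,70],[-14,1,38,0,50],[0,0,38,0,50],[0,0,35,0,50],[0,0,25,0,50]]]}}

```text
clock: 49.3
eef_pos: [420.2, 16.1, 17.8]
eef_rot: [0.975, 0.223, -0.001, -0.0]
wrist_force: [0.6, -0.4, -0.2]
width: 64.3
```

```bash
python3 g.py 421.4 16.6 4 25.7
```

```text
t 49.3 pos [420.2  16.1  17.8] yaw 25.82 w 64.3 F [ 0.6 -0.4 -0.2] -> tool d [ 1.3  0.1 13.8] twist 0.12235138251429589 j [-0.02 -0.34  2.19  0.    1.29  1.1 ]
```

Request:
{"op": "drive_tool", "data": {"deltas": [[[0,0,7,0,50],[0,0,5,0,40],[0,0,0,0,20],[0,0,0,0,10],[0,0,0,0,5]]]}}

```text
clock: 49.72
eef_pos: [422.4, 16.1, 10.4]
eef_rot: [0.975, 0.224, 0.001, 0.0]
wrist_force: [0.6, 0.2, 0.1]
width: 31.1
```

Request:
{"op": "drive_tool", "data": {"deltas": [[[0,0,0,0,5],[0,0,0,0,5],[0,0,0,0,5],[0,0,-20,0,5],[0,0,-20,0,5]]]}}

```text
clock: 50.13
eef_pos: [420.9, 16.1, 48.9]
eef_rot: [0.975, 0.224, -0.001, -0.0]
wrist_force: [0.6, 0.8, -1.0]
width: 22.0
```

```bash
python3 g.py 421.4 16.6 100 3.9; python3 -c "
from m import *
w=get('wrist');save(w,'w28.png');P=cloud(w)
for r in range(150,390,12): print(r,np.round(P[r,280]),w['frame'][r,280])"
```

```text
t 50.13 pos [420.9  16.1  48.9] yaw 25.88 w 22.0 F [ 0.6  0.8 -1. ] -> tool d [  0.6  -0.3 -51.1] twist 21.975830626747666 j [-0.02 -0.37  2.16 -0.    1.35  1.1 ]
150 [479.  42.  72.] [246 119   0]
162 [475.  40.  74.] [255 206   0]
174 [492.  49. 217.] [255 204   0]
186 [464.  35.  73.] [255 200   0]
198 [459.  32.  72.] [255 197   0]
210 [454.  29.  72.] [255 197   0]
222 [449.  27.  73.] [255 192   0]
234 [443.  24.  73.] [241 125   0]
246 [438.  22.  73.] [229 107   0]
258 [432.  19.  73.] [226 105   0]
270 [426.  16.  74.] [226 107   0]
282 [420.  13.  74.] [222 100   0]
294 [413.   9.  71.] [201  92   0]
306 [365. -14.   2.] [44 35 31]
318 [450.  28. 150.] [74 69 68]
330 [448.  27. 152.] [83 82 82]
342 [445.  26. 152.] [80 78 77]
354 [325. -34.   2.] [50 45 41]
366 [313. -40.   2.] [58 54 53]
378 [303. -44.   3.] [54 50 47]
```

View pics/w28.png

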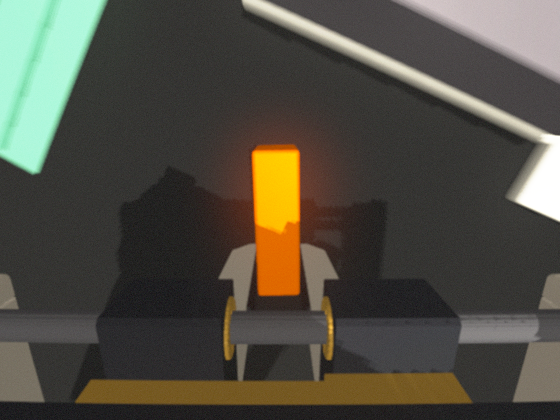

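Request:
{"op": "drive_tool", "data": {"deltas": [[[0,0,-25,7,5],[0,0,-30,7,5],[0,0,-25,7,5],[0,30,0,1,5],[0,40,0,0,5]]]}}

```text
clock: 50.6
eef_pos: [427.6, -53.1, 130.9]
eef_rot: [0.999, 0.035, 0.002, 0.0]
wrist_force: [0.5, 0.1, -0.9]
width: 21.8
```

Request:
{"op": "drive_tool", "data": {"deltas": [[[8,40,0,0,5],[20,33,0,0,5],[30,28,0,0,5],[35,20,0,0,5],[0,0,0,0,5]]]}}

```text
clock: 51.02
eef_pos: [531.2, -171.2, 126.3]
eef_rot: [0.999, 0.033, -0.001, -0.0]
wrist_force: [0.1, 0.3, -0.3]
width: 21.8
```

```bash
python3 g.py 530 -188.9 100 3.9; python3 -c "
from m import *
w=get('wrist');save(w,'w29.png');P=cloud(w)
k=(abs(P[...,2]-57)<3.5)&(P[...,0]>590)&(P[...,0]<700)&(P[...,1]<-130)&(P[...,1]>-230)
n,l,st,ce=cv2.connectedComponentsWithStats(k.astype(np.uint8))
for i in range(1,n):
  if st[i,4]>60:
    q=P[l==i];print(st[i],cv2.minAreaRect(q[:,:2].astype(np.float32)),np.median(q[:,2]))
"
```

```text
t 51.02 pos [ 531.2 -171.2  126.3] yaw 3.75 w 21.8 F [ 0.1  0.3 -0.3] -> tool d [-2.3 17.6 26.3] twist -0.15037910329542115 j [-0.36 -0.1   1.81 -0.    1.43  1.15]
[ 229    3  153   98 5412] ((652.6524658203125, -181.96942138671875), (60.76775360107422, 99.91021728515625), 3.9231128692626953) 58.585229675058386
```

View pics/w29.png

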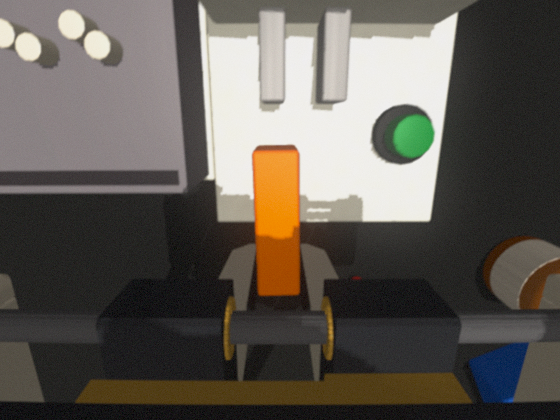

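```bash
python3 -c "
from m import *
w=get('wrist');f=w['frame'].astype(int);save(w,'w29b.png',(230,0,380,130),5)
P=cloud(w)
for r in (40,60,80,95,103):
  print(r,[(u,f[r,u].sum()//3,int(P[r,u,2])) for u in range(250,362,3)])
"
```

```text
40 [(250, np.int64(236), 14), (253, np.int64(236), 12), (256, np.int64(237), 14), (259, np.int64(218), 14), (262, np.int64(147), 13), (265, np.int64(187), 58), (268, np.int64(190), 59), (271, np.int64(199), 58), (274, np.int64(199), 59), (277, np.int64(201), 60), (280, np.int64(203), 58), (283, np.int64(202), 58), (286, np.int64(170), 59), (289, np.int64(229), 14), (292, np.int64(237), 14), (295, np.int64(238), 15), (298, np.int64(236), 15), (301, np.int64(238), 13), (304, np.int64(236), 13), (307, np.int64(236), 14), (310, np.int64(237), 13), (313, np.int64(238), 12), (316, np.int64(181), 14), (319, np.int64(132), 13), (322, np.int64(77), 33), (325, np.int64(77), 50), (328, np.int64(150), 58), (331, np.int64(194), 58), (334, np.int64(196), 59), (337, np.int64(202), 58), (340, np.int64(196), 58), (343, np.int64(195), 60), (346, np.int64(193), 59), (349, np.int64(188), 60), (352, np.int64(172), 57), (355, np.int64(237), 14), (358, np.int64(236), 14), (361, np.int64(237), 14)]
60 [(250, np.int64(238), 12), (253, np.int64(237), 13), (256, np.int64(236), 13), (259, np.int64(236), 12), (2
[... 3152 characters left out ...]
283, np.int64(238), 13), (286, np.int64(238), 14), (289, np.int64(236), 13), (292, np.int64(237), 13), (295, np.int64(237), 12), (298, np.int64(237), 14), (301, np.int64(238), 14), (304, np.int64(238), 13), (307, np.int64(237), 13), (310, np.int64(237), 12), (313, np.int64(237), 13), (316, np.int64(169), 13), (319, np.int64(168), 13), (322, np.int64(165), 14), (325, np.int64(171), 13), (328, np.int64(166), 13), (331, np.int64(168), 13), (334, np.int64(177), 13), (337, np.int64(238), 12), (340, np.int64(238), 12), (343, np.int64(237), 14), (346, np.int64(237), 14), (349, np.int64(238), 13), (352, np.int64(236), 13), (355, np.int64(238), 13), (358, np.int64(237), 13), (361, np.int64(236), 13)]
```

View pics/w29b.png

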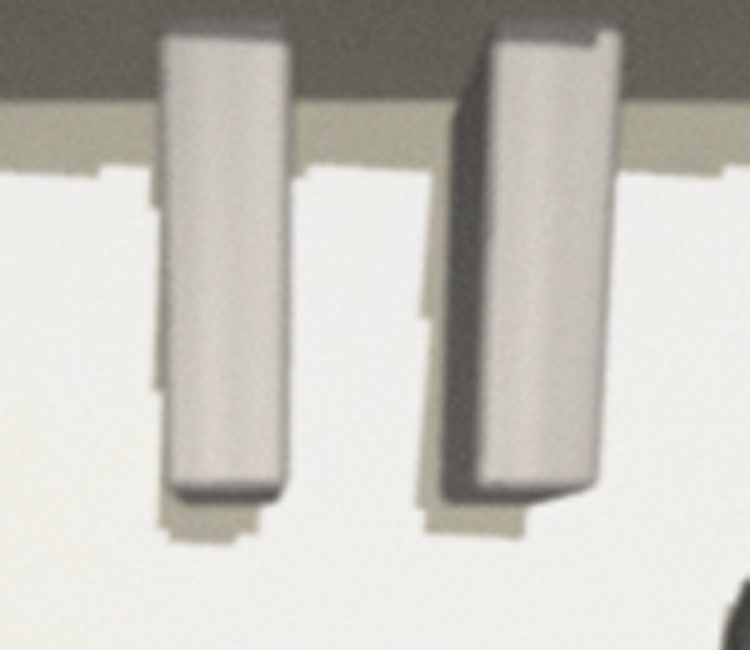

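```bash
python3 -c "
from m import *
w=get('wrist');s=state()['eef_pos']
a=np.radians(3.9);ux=np.array([np.cos(a),np.sin(a)]);uy=np.array([-np.sin(a),np.cos(a)])
def uv(p): d=p[:,:2]-[649,-1]; return np.c_[d@ux,d@uy]
E=plane(w,[[287.5,20],[287.5,50],[287.5,80],[287.3,95],[328.5,20],[327.6,50],[326.7,80],[326,95]],57.)
print(np.round(E,1).tolist());print(np.round(uv(E),1).tolist())
print('front',uv(plane(w,[[275,97],[338,97]],57.)))
f=cv2.cvtColor(w['frame'],cv2.COLOR_RGB2HSV);m=(f[...,0]<22)&(f[...,1]>180)&(f[...,2]>120)
m[:140]=0;m[300:]=0
rows=[]
for r in (160,180,200,220):
  x=np.flatnonzero(m[r,230:330])+230;rows+= [[x[0]-.5,r],[x[-1]+.5,r]]
S=plane(w,rows,s[2]+24-.5);print(np.round(uv(S),1).tolist());print('tcp',uv(np.array([s])))
print('front block',uv(plane(w,[[276,148]],s[2]+24)))
"
```

```text
[[669.6, -166.6, 57.0], [651.2, -168.0, 57.0], [631.9, -169.4, 57.0], [621.9, -170.1, 57.0], [671.6, -194.1, 57.0], [653.1, -195.5, 57.0], [633.8, -197.0, 57.0], [623.8, -197.6, 57.0]]
[[9.3, -166.6], [-9.2, -166.7], [-28.5, -166.9], [-38.5, -166.8], [9.4, -194.2], [-9.2, -194.3], [-28.5, -194.5], [-38.5, -194.4]]
front [[ -39.89563098 -158.06431909]
 [ -39.83768353 -203.006775  ]]
[[-72.2, -149.2], [-72.2, -169.1], [-81.4, -149.0], [-81.4, -169.3], [-91.0, -149.3], [-90.9, -169.9], [-100.8, -148.6], [-100.8, -170.6]]
tcp [[-132.60323754 -158.45208055]]
front block [[ -66.81683072 -159.42250857]]
```

Request:
{"op": "drive_tool", "data": {"deltas": [[[0,11,20,-0.1,5],[0,10,20,0,5],[0,0,20,0,5],[0,0,0,0,5]]]}}

```text
clock: 51.5
eef_pos: [527.0, -188.1, 65.9]
eef_rot: [0.999, 0.035, -0.002, -0.001]
wrist_force: [-0.3, -0.2, -1.9]
width: 21.7
```

```bash
cat > gap.py <<'E'
from m import *
w=get('wrist');st=state();s=st['eef_pos']
save(w,'gap_%d.png'%int(st['clock']*100))
a=np.radians(3.9);ux=np.array([np.cos(a),np.sin(a)]);uy=np.array([-np.sin(a),np.cos(a)])
def uv(p): d=p[:,:2]-[649,-1]; return np.c_[d@ux,d@uy]
P=cloud(w)
print('tcp',uv(np.array([s])),s,R.from_quat(st['eef_rot']).as_euler('xyz',degrees=True),st['wrist_force'])
# cheek edges by depth
for du in (-35,-25,-15):
    row=[]
    vs=np.arange(-215,-145,.25)
    p=np.array([649,-1])+du*ux+vs[:,None]*uy
    px=proj(w,np.c_[p,np.full(len(p),57.)])
    z=np.array([P[int(round(y)),int(round(x)),2] if 0<=y<420 and 0<=x<560 else np.nan for x,y in px])
    k=abs(z-58)<6
    print(du,vs[np.flatnonzero(np.diff(k.astype(int)))])
f=cv2.cvtColor(w['frame'],cv2.COLOR_RGB2HSV);m=(f[...,0]<22)&(f[...,1]>180)&(f[...,2]>120)
rows=[]
for r in (165,185,205,225):
  x=np.flatnonzero(m[r,230:330])+230
  if len(x): rows+= [[x[0]-.5,r],[x[-1]+.5,r]]
S=uv(plane(w,rows,s[2]+24-.5));print(np.round(S,1).tolist(),'mid v',S[:,1].mean())
E
python3 gap.py
```

```text
tcp [[-133.70159494 -178.56646517]] [ 527.75327071 -188.24670787   68.05582288] [-1.79948673e+02  9.43969379e-02  3.99587380e+00] [ 0.06940459  0.25960065 -0.2065298 ]
-35 [-212.5  -193.75 -169.25 -150.5 ]
-25 [-212.5 -194.  -169.  -150.5]
-15 [-212.25 -193.75 -169.   -150.5 ]
[[-76.6, -168.5], [-76.6, -188.3], [-85.8, -168.3], [-85.8, -188.4], [-95.3, -168.6], [-95.3, -189.1], [-105.2, -168.9], [-105.1, -189.3]] mid v -178.66371482255494
```

Request:
{"op": "drive_tool", "data": {"deltas": [[[0,2.4,20,0,5],[0,0,15,0,5],[0,0,8,0,5],[0,0,0,0,5]]]}}

```text
clock: 51.88
eef_pos: [528.8, -190.9, 25.7]
eef_rot: [0.999, 0.035, -0.0, -0.0]
wrist_force: [0.4, -0.6, 0.1]
width: 21.8
```

```bash
python3 gap.py; ls pics | grep gap_
```

```text
tcp [[-132.35328388 -181.58691356]] [ 529.30389612 -191.16845598   26.67067722] [ 1.79991203e+02 -2.06868582e-02  4.00382113e+00] [ 0.36084363 -0.12727557 -0.13742259]
-35 [-212.5  -193.75 -169.   -150.5 ]
-25 [-212.25 -193.75 -169.25 -150.5 ]
-15 [-212.5  -194.   -169.   -151.5  -151.   -150.25]
[[-75.2, -171.2], [-75.2, -191.2], [-84.5, -171.0], [-84.4, -191.4], [-94.1, -171.3], [-94.0, -192.0], [-104.0, -171.6], [-104.0, -192.2]] mid v -181.49358969426567
gap_5155.png
gap_5193.png
```

Request:
{"op": "drive_tool", "data": {"deltas": [[[8,0,3,0,5],[10,0,2,0,5],[8,0,0,0,5],[6,0,0,0,5],[6,0,0,0,5]]]}}

```text
clock: 52.35
eef_pos: [568.7, -189.0, 21.9]
eef_rot: [0.999, 0.035, 0.0, 0.0]
wrist_force: [-4.9, 0.2, 8.6]
width: 21.7
```

Request:
{"op": "drive_tool", "data": {"deltas": [[[6,0,0,0,5],[6,0,0,0,5],[6,0,0,0,5],[6,0,0,0,5],[0,0,0,0,5]]]}}

```text
clock: 52.77
eef_pos: [593.4, -187.3, 21.9]
eef_rot: [0.999, 0.035, 0.001, 0.0]
wrist_force: [3.3, -0.2, 4.8]
width: 21.7
```

```bash
python3 gap.py; python3 -c "
from m import *
c=get('wrist');save(c,'w31.png');c=get('scene');save(c,'s31.png',(150,130,280,240),5)"
```

```text
tcp [[ -68.29729792 -182.0720903 ]] [ 593.24454573 -187.29572268   21.933171  ] [ 1.79955000e+02 -1.47138104e-01  3.99664799e+00] [2.50378081 0.01244172 5.01565187]
-35 [-212.75 -194.25 -169.25 -150.75]
-25 [-212.75 -205.75 -205.25 -194.25 -169.   -150.75]
-15 [-212.5  -204.75 -204.25 -194.5  -169.25 -150.5 ]
[[-10.8, -172.3], [-10.7, -193.4], [-20.1, -172.2], [-20.1, -193.6], [-29.8, -172.5], [-29.7, -193.3], [-39.8, -172.3], [-39.7, -193.6]] mid v -182.9021777220552
```

View pics/w31.png

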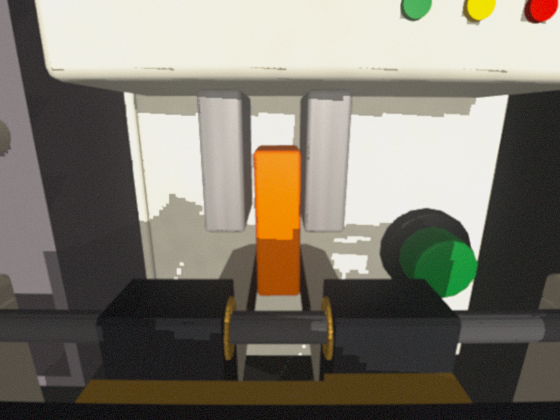

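Request:
{"op": "drive_tool", "data": {"deltas": [[[5,0,0,0,5],[4,0,0,0,5],[0,0,0,0,30],[0,0,0,0,40],[0,0,0,0,40]]]}}

```text
clock: 53.33
eef_pos: [600.3, -186.5, 20.6]
eef_rot: [0.999, 0.035, -0.0, -0.0]
wrist_force: [-0.4, -0.4, -0.4]
width: 36.9
```

Request:
{"op": "drive_tool", "data": {"deltas": [[[0,0,0,0,40],[0,0,-15,0,40],[0,0,-30,0,40],[-15,0,-10,0,10],[-20,0,0,0,0]]]}}

```text
clock: 53.75
eef_pos: [566.8, -189.4, 80.1]
eef_rot: [0.999, 0.035, 0.002, 0.001]
wrist_force: [-0.9, -0.6, 0.4]
width: 31.0
```

```bash
python3 gap.py; python3 -c "
from m import *
c=get('wrist');save(c,'w32.png');P=cloud(c)
f=cv2.cvtColor(c['frame'],cv2.COLOR_RGB2HSV);m=(f[...,0]<22)&(f[...,1]>180)&(f[...,2]>100)&(abs(P[...,2]-44)<6)
uv=np.argwhere(m)[:,::-1];w=plane(c,uv,44.)[:,:2]-[649,-1]
a=np.radians(3.9);print('block u,v pct',np.percentile(w@[np.cos(a),np.sin(a)],[1,99]),np.percentile(w@[-np.sin(a),np.cos(a)],[1,99]))"
```

```text
tcp [[ -98.43345674 -182.16404001]] [ 563.18442783 -189.43717906   78.38896743] [ 1.79931732e+02 -8.60994854e-02  3.98928977e+00] [ 0.6095074  -2.3371351   0.01480918]
-35 [-212.75 -194.75 -169.   -151.  ]
-25 [-212.25 -194.5  -169.25 -150.75]
-15 [-212.25 -194.25 -169.25 -150.75]
[[-37.8, -175.8], [-37.7, -190.1], [-47.2, -175.7], [-47.2, -190.3]] mid v -182.9604311040302
block u,v pct [-68.47795115   2.69945257] [-193.05023585 -172.70537866]
```

View pics/w32.png

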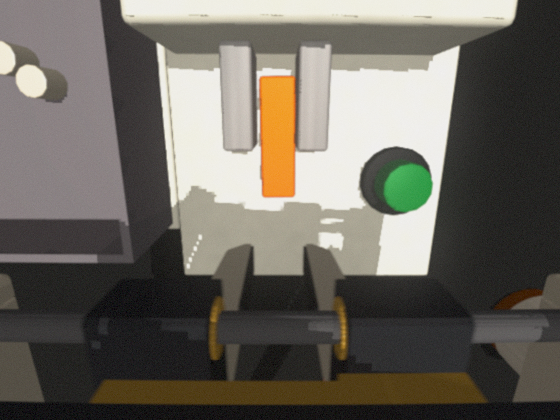

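Request:
{"op": "drive_tool", "data": {"deltas": [[[0,0,0,0,0],[0,0.5,25,0,0],[0,0,20,0,0],[0,0,12,0,0],[0,0,0,0,0]]]}}

```text
clock: 54.27
eef_pos: [564.3, -189.0, 16.0]
eef_rot: [0.999, 0.035, -0.002, -0.001]
wrist_force: [-0.2, -0.1, -1.0]
width: 0.5
```

Request:
{"op": "drive_tool", "data": {"deltas": [[[5,0,0,0,0],[5,0,0,0,0],[5,0,0,0,0],[5,0,0,0,0],[4,0,0,0,0]]]}}

```text
clock: 54.68
eef_pos: [590.2, -187.9, 19.5]
eef_rot: [0.999, 0.035, 0.0, 0.0]
wrist_force: [-0.8, -0.4, 0.1]
width: 0.4
```

Request:
{"op": "drive_tool", "data": {"deltas": [[[3,0,0,0,0],[3,0,0,0,0],[2,0,0,0,0],[2,0,0,0,0],[0,0,0,0,0]]]}}

```text
clock: 55.1
eef_pos: [597.6, -187.3, 18.8]
eef_rot: [0.999, 0.035, -0.002, -0.0]
wrist_force: [-19.8, 0.5, 13.3]
width: 0.4
```

```bash
python3 gap.py
```

```text
tcp [[ -63.99199806 -182.32211889]] [ 597.55688148 -187.25234605   18.78986696] [-179.96757707    0.24795157    3.97486173] [-19.24098549   0.52097738  11.08939228]
-35 [-212.75 -194.25 -169.5  -151.  ]
-25 [-213.   -194.5  -169.25 -150.75]
-15 [-212.75 -194.25 -169.5  -150.5 ]
[[-6.4, -172.7], [-6.4, -194.1], [-15.8, -172.5], [-15.7, -193.9], [-25.4, -172.3], [-25.4, -194.1], [-35.4, -172.6], [-35.4, -193.9]] mid v -183.27429071105095
```

Request:
{"op": "drive_tool", "data": {"deltas": [[[1,0,0,0,0],[0,0,0,0,0]]]}}

```text
clock: 55.32
eef_pos: [597.6, -187.3, 18.8]
eef_rot: [0.999, 0.035, -0.003, -0.0]
wrist_force: [-28.6, 0.0, 16.5]
width: -0.0
```

Request:
{"op": "drive_tool", "data": {"deltas": [[[-4,0,0,0,0],[-10,0,-3,0,0],[-10,0,-20,0,0],[-15,0,-30,0,0],[0,0,0,0,0]]]}}

```text
clock: 55.73
eef_pos: [561.2, -190.6, 77.2]
eef_rot: [0.999, 0.035, 0.003, 0.001]
wrist_force: [0.6, 0.4, 2.1]
width: 0.7
```

```bash
python3 -c "
from m import *
a=np.radians(3.9)
for n in ('wrist','scene','top'):
  c=get(n);P=cloud(c)
  if n!='top': save(c,n+'33.png',None if n=='wrist' else (150,130,290,250),1 if n=='wrist' else 5)
  f=cv2.cvtColor(c['frame'],cv2.COLOR_RGB2HSV);m=(f[...,0]<22)&(f[...,0]>4)&(f[...,1]>150)&(f[...,2]>100)&(abs(P[...,2]-44)<6)&(P[...,1]<-120)&(P[...,1]>-230)&(P[...,0]>540)
  uv=np.argwhere(m)[:,::-1]
  if len(uv)<5: continue
  w=plane(c,uv,44.)[:,:2]-[649,-1]
  u=w@[np.cos(a),np.sin(a)];v=w@[-np.sin(a),np.cos(a)]
  print(n,len(u),'u',u.min(),u.max(),'v',v.min(),v.max())
  m=(abs(P[...,2]-57)<4)&(P[...,1]<-140)&(P[...,1]>-225)&(P[...,0]>560)&(P[...,0]<670)
  uv=np.argwhere(m)[:,::-1];w=plane(c,uv,57.)[:,:2]-[649,-1];u=w@[np.cos(a),np.sin(a)];print('cheek u min',np.percentile(u,[1,3]))
"
```

```text
wrist 4484 u -53.08239556551124 20.76437147431209 v -194.07302968384607 -172.272758226453
cheek u min [-38.6989512  -37.60392478]
scene 63 u -50.87275879473409 -1.0524670033659498 v -193.3397893970155 -172.16773814462778
cheek u min [-37.91207741 -36.46769024]
top 52 u -17.611903006231007 18.790873506343583 v -189.89283367687173 -171.25583844141943
cheek u min [-39.57917258 -39.25606096]
```

View pics/wrist33.png

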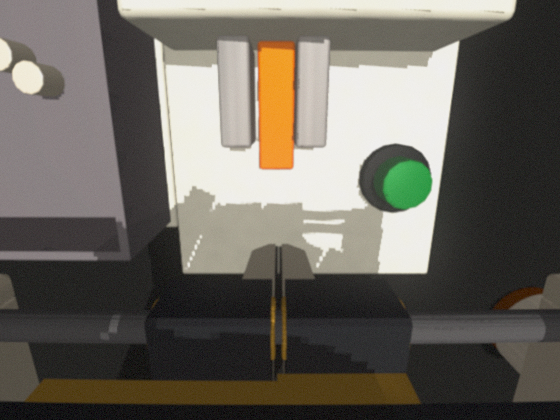

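View pics/scene33.png

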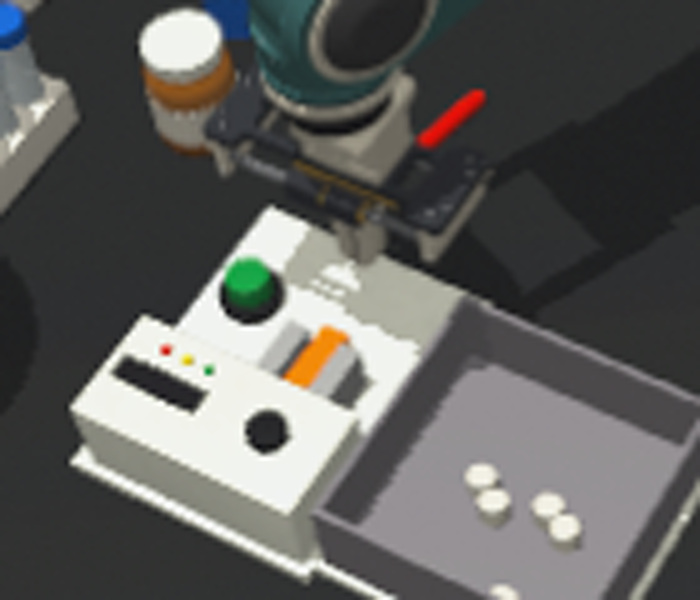

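```bash
python3 -c "
from m import *
c=get('wrist');P=cloud(c);f=cv2.cvtColor(c['frame'],cv2.COLOR_RGB2HSV)
m=(f[...,0]>45)&(f[...,0]<85)&(f[...,1]>150)&(abs(P[...,2]-44)<4)
uv=np.argwhere(m)[:,::-1].astype(np.float32);w=plane(c,uv,44.)[:,:2].astype(np.float32);print(len(w),cv2.minEnclosingCircle(w),cv2.minAreaRect(w))
"; python3 g.py 603 -269.5 60
```

```text
1687 ((603.267578125, -273.2930908203125), 15.857233047485352) ((602.8921508789062, -273.93524169921875), (29.298858642578125, 31.387792587280273), 55.595436096191406)
t 55.93 pos [ 560.9 -189.7   71.2] yaw 3.98 w 0.5 F [ 0.3 -0.6  0.3] -> tool d [36.4 82.5 11.1] twist None j [-0.37  0.02  1.79  0.    1.34  1.13]
```

Request:
{"op": "drive_tool", "data": {"deltas": [[[12,28,0,0,0],[12,28,0,0,0],[12,28,0,0,0],[0,0,10,0,0],[0,0,0,0,0]]]}}

```text
clock: 56.35
eef_pos: [602.2, -271.5, 58.2]
eef_rot: [0.999, 0.034, -0.002, -0.001]
wrist_force: [-0.6, 0.2, -0.7]
width: 0.2
```

```bash
python3 g.py 603 -271 44; python3 -c "
from m import *
c=get('wrist');save(c,'w34.png')"
```

```text
t 56.35 pos [ 602.2 -271.5   58.2] yaw 3.91 w 0.2 F [-0.6  0.2 -0.7] -> tool d [ 0.9 -0.4 14.2] twist None j [-0.46  0.17  1.64  0.    1.33  1.04]
```

View pics/w34.png

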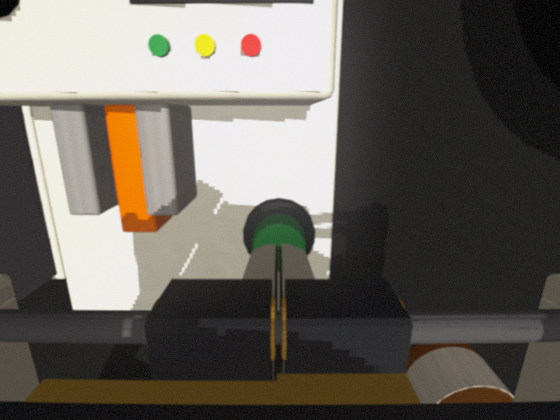

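Request:
{"op": "drive_tool", "data": {"deltas": [[[0,0,10,0,0],[0,0,8,0,0],[0,0,6,0,0],[0,0,4,0,0],[0,0,3,0,0]]]}}

```text
clock: 56.82
eef_pos: [602.9, -270.4, 30.6]
eef_rot: [0.999, 0.035, -0.0, -0.0]
wrist_force: [-2.6, 4.1, 7.9]
width: 0.2
```

Request:
{"op": "drive_tool", "data": {"deltas": [[[0,0,0,0,0],[0,0,0,0,0],[0,0,0,0,0]]]}}

```text
clock: 57.07
eef_pos: [602.9, -270.3, 31.1]
eef_rot: [0.999, 0.035, -0.0, -0.0]
wrist_force: [-2.9, 3.5, 7.6]
width: 0.8
```

Request:
{"op": "drive_tool", "data": {"deltas": [[[0,0,1.5,0,0],[0,0,1.5,0,0],[0,0,0,0,0],[0,0,0,0,0]]]}}

```text
clock: 57.4
eef_pos: [603.0, -270.4, 28.3]
eef_rot: [0.999, 0.035, 0.0, -0.0]
wrist_force: [-2.9, 3.8, 8.9]
width: 0.5
```

Request:
{"op": "drive_tool", "data": {"deltas": [[[0,0,1,0,0],[0,0,0,0,0],[0,0,0,0,0]]]}}

```text
clock: 57.65
eef_pos: [603.1, -270.5, 28.2]
eef_rot: [0.999, 0.035, 0.0, -0.0]
wrist_force: [-6.2, 4.7, 17.3]
width: 0.4
```

Request:
{"op": "drive_tool", "data": {"deltas": [[[0,0,0.5,0,0],[0,0,0,0,0],[0,0,-8,0,0],[0,0,-15,0,0],[0,0,-20,0,0]]]}}

```text
clock: 58.07
eef_pos: [602.3, -270.4, 68.7]
eef_rot: [0.999, 0.035, -0.001, -0.0]
wrist_force: [-0.4, 0.3, 0.3]
width: 0.2
```

Request:
{"op": "drive_tool", "data": {"deltas": [[[0,0,-30,0,0],[-20,0,-30,0,0],[-40,0,-20,0,0],[-40,0,0,0,0],[-40,0,0,0,0]]]}}

```text
clock: 58.48
eef_pos: [464.9, -280.4, 149.2]
eef_rot: [0.999, 0.035, 0.001, 0.001]
wrist_force: [-0.2, -1.4, 0.3]
width: 0.6
```

Request:
{"op": "drive_tool", "data": {"deltas": [[[-20,30,0,0,0],[-20,35,0,0,0],[0,40,0,0,0],[0,40,0,0,0],[0,0,0,0,0]]]}}

```text
clock: 58.9
eef_pos: [435.3, -432.8, 147.4]
eef_rot: [0.999, 0.033, -0.0, 0.0]
wrist_force: [0.1, -1.2, -0.0]
width: 0.3
```

```bash
python3 -c "
from m import *
beakers()
c=get('top');save(c,'t40.png',(120,120,440,310),2.5);P=cloud(c);f=cv2.cvtColor(c['frame'],cv2.COLOR_RGB2HSV)
m=(f[...,0]>45)&(f[...,0]<85)&(f[...,1]>100)&(P[...,2]>25)&(P[...,2]<60)&(P[...,1]<-200);print('plunger z',np.median(P[m][:,2]))
c=get('scene');save(c,'s40.png',(140,100,420,310),2.8);P=cloud(c);a=np.radians(3.9)
f=cv2.cvtColor(c['frame'],cv2.COLOR_RGB2HSV);m=(f[...,0]<22)&(f[...,0]>4)&(f[...,1]>150)&(f[...,2]>100)&(abs(P[...,2]-44)<6)&(P[...,1]<-120)&(P[...,1]>-230)&(P[...,0]>540)
w=plane(c,np.argwhere(m)[:,::-1],44.)[:,:2]-[649,-1];print('spacer u',(w@[np.cos(a),np.sin(a)]).min())
"; python3 slugs.py; python3 g.py 400 -300 150
```

```text
top beaker rim 451 257 r 30.3 z 88.7 px [189. 243.] 58
top beaker rim 518 328 r 29.5 z 89.8 px [166. 219.] 64
top beaker rim 541 240 r 30.2 z 88.6 px [196. 211.] 59
scene beaker rim 503 275 r 63.6 z 88.1 px [345. 232.] 207
plunger z 42.29564048575958
spacer u -50.87275879473409
scene [243, 223, 8, 10, 50] [661. -23.  39.] [647. -40.  34.] [677.  -5.  43.]
scene [256, 229, 9, 9, 47] [655.  29.  39.] [643.  11.  35.] [669.  48.  44.]
scene [248, 247, 5, 4, 9] [722.  34.  38.] [718.  25.  34.] [725.  42.  42.]
top [264, 150, 6, 7, 34] [722.  34.  38.] [713.  28.  33.] [731.  43.  44.]
top [279, 169, 13, 11, 72] [658. -21.  39.] [642. -39.  24.] [672.  -2.  45.]
top [262, 172, 13, 10, 73] [651.  34.  38.] [637.  13.  28.] [663.  49.  45.]
t 59.2 pos [ 436.5 -426.9  148.2] yaw 4.04 w 0.3 F [ 0.2 -0.1  1. ] -> tool d [ -27.4 -129.2   -1.8] twist None j [-0.82  0.    1.67  0.    1.46  0.68]
```

View pics/t40.png

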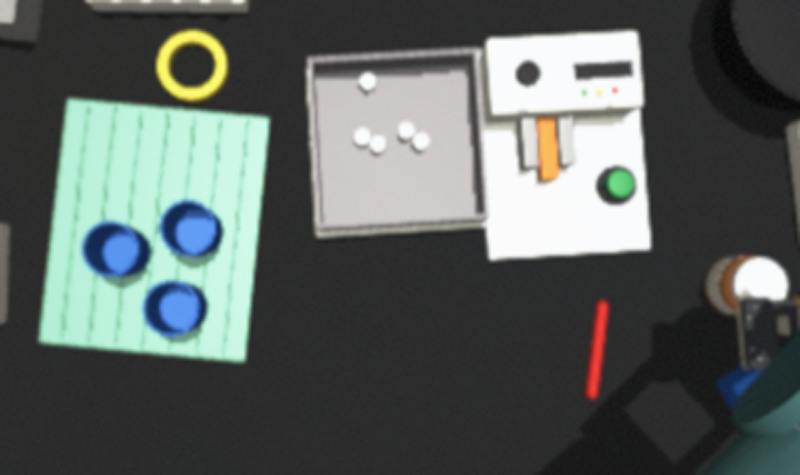

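View pics/s40.png

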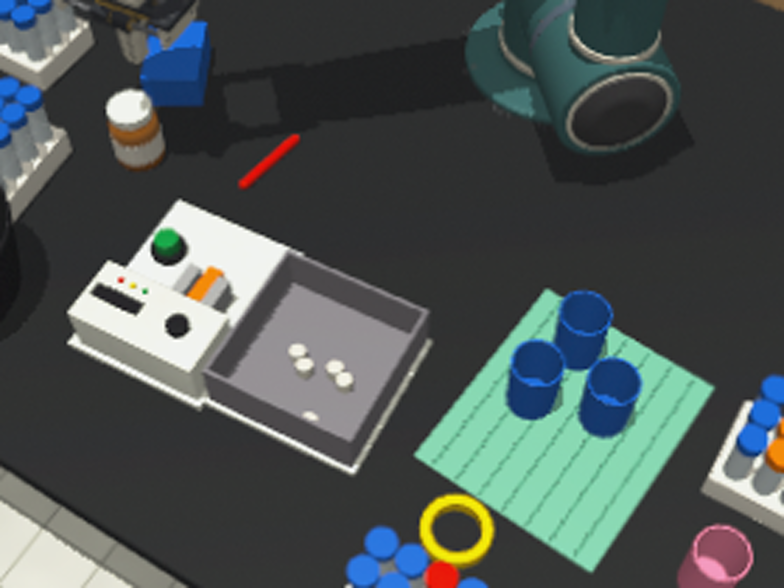

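```bash
python3 -c "
from station import finish_job
print(finish_job())"
```

```text
the job is handed in; nothing more can be done
None
```

I did the whole job in the order you asked and handed it in at about 59 s of the 210 s allowed. The simulator gives no verdict, so these results come from my own final pictures and force readings.

- **Beakers:** Each one was tilted in the grip against the tub's near wall, laid in the tub, regripped at mid-height and poured. It was then turned upright on the same wall and set back on the mat. All three now stand upright and empty on the mat, with rims at about 89 mm, though two are not in their starting places.
- **Slugs:** I saw five at the start (2, 1 and 2), and all five lie on the tub floor.
- **Spacer:** It was placed in the gap and pushed until it stopped moving at about 29 N. It measures about 14 mm out of the cheeks, against the 15 mm expected, and had not moved in the last picture.
- **Plunger:** I pushed it only after the spacer was home. It bottomed out after about 16 mm of travel, with the force jumping from 9 to 17 N, and then came back up (top at about 43 mm).
- **Bystanders:** The tape, marker and jar look untouched. The tip box is partly hidden by the arm in the final views, and nothing was done near it.

**What went wrong or disagreed:**
- **First pour:** My first attempt with the first beaker failed. It pivoted near its rim and jammed level against the gripper, so nothing drained until I regripped it. I then used the regrip for all three.
- **Uprighting force:** The wrist force reached 32 N while I turned the first beaker upright against the tub wall.
- **Beaker positions:** In the last check the scene camera merged the three beakers into one blob. Their final positions come from the top camera only.

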